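# Load the locked battery charger in the day room

### The arm

A 6-joint arm with a two-finger parallel gripper is mounted at the origin on the work surface. World frame = base frame: x ahead of the robot, y to its left, z up, the work surface at z = 0. Lengths are in mm, angles in rad, forces in N, time in s.
With the tool pointing down it reaches from about 400 to 925 mm from the base axis. Payload 12.5 kg.
Tool frame: the origin (TCP) lies between the finger pads; the fingertips stand 11 mm ahead of it and the grasp point (between the pads) lies 8 mm behind it; y points along the fingers, x is the direction in which the jaws open and shut, and the axes are right-handed (so a half turn about y gives the same grasp; the last joint's range is limited). The gripper opens to 95 mm and grips with 3 to 60 N. Pads are 20 mm wide; open, the fingers measure 119 mm over their backs; the gripper's body (75 mm by 180 mm) begins 59 mm behind the grasp point.
Start: joints at [-1.249, 0.491, 1.559, -0, 1.092, -0.106], TCP at [259.318, -568.683, 225.661] pointing down, gripper open.
Joint ranges: [-3.1, 3.1], [-0.84, 2.19], [0.05, 2.79], [-1.13, 4.28], [0.06, 2.93], [-2.69, 2.69]. Speed limits (rad/s): [2.22, 2.22, 2.79, 3.14, 3.14, 3.14].

### API

Orientations are given as [roll, pitch, yaw] about the fixed x, y, z axes, in that order (R = Rz(yaw) Ry(pitch) Rx(roll)).
In Python, from cell import env gives the robot as it stands.
- The arm moves only by the tool jog_arm, never from a script. Its argument "series" is a list of rows, each an object of numbers: "dx", "dy", "dz": the shift along the world's x, y, z in m; "rx", "ry", "rz": the turn, a rotation vector about the world's x, y, z in degrees; "gripper": the opening, from 0 (shut) to 1 (fully open). A call has 1 to 12 rows; each row shifts and turns the commanded pose from where the row before left it; what a row does not reach is not made up. A row lasts 1/10 s, in which the tool goes at most 50 mm and 8.59 degrees, less where a joint would pass 70% of its speed; a pose out of reach is approached as far as the arm can. A call is refused whole if a number of a shift passes 0.05 or a number of a turn 8.59, either way. A call with a gripper value outside its range is refused whole. The fingers move at their own pace and stop on an object; the grip force is fixed at half the most. Time passes only in rows, so rows that do not move let the fingers close. It gives the time, the measured TCP pose, the force and the opening at its end, in the units of the state.
- env.state(): the state, without advancing time (a new reading comes with each control period).
- env.read_camera(name): name is "side" or "top"; returns the picture (420x560x3 uint8, red, green, blue); there is no depth.
- env.camera_info(name): a dict with "camera_matrix" (3x3 intrinsics, pixels), "R" (3x3) and "t" (3): a world point X has camera coordinates R X + t. Camera axes: x right, y down, z forward; pixel columns grow to the right and rows downward; lengths in mm; the calibration is good to about 2 mm. A picture is of the moment at which its call begins. camera_info takes no time and is no camera call.
- env.job_done(): hands the job in, once; it reports no verdict.
The state is a dict: "t": time; "joints": joint angles; "qvel": joint speeds; "tau": joint torques, N m; "eef_pos": TCP position; "tcp_rot": TCP orientation; "ft_force": force on the tool from outside, world axes, zero at the start; "moment": the same for the moment, N m; "opening": opening from 0.0 (shut) to 1.0 (fully open).
Only numpy, scipy, OpenCV 4.12 (cv2) and the standard library are available. Lean on these libraries where they do the work, as an engineer would, in place of code of your own. Each camera call takes 0.05 s, during which the arm holds its last target.

### The job

With the orange key, undo the charger's two captive screws and lever its blue cover open by the yellow tab; then lay every 90 mm battery pack that is on the table in a bay of its own, leaving the 66 mm and 114 mm look-alikes on the table. Shut the cover, lock both screws again with the key and put the key back upright in its wooden stand, without pushing the plate with the bun or the tea cup about.

Things in the scene. Friction and masses are not known exactly. Their poses are not given: they have to be found in the camera images.
- dock: Fixed white charger box, 132 (its x) x 188 (y) x 62 high, open on top under the blue cover; walls 6 thick, floor 6 thick. Origin: centre of its underside; x points from its front (the yellow tab side, turned roughly to the robot) to the hinge at the back, z up. Inside are three bays, side by side in y, each 100 long (x) x 44 wide (y), parted by ribs that rise 10 mm above the floor.
- bay1 (a point): Centre of the floor of the left bay (dock y = +48 mm, x = -10 mm, z = 6 mm). A seated pack has its origin here, within +-5 mm in x and +-4 mm in y, and its length along dock x (either way round).
- bay2 (a point): Centre of the floor of the middle bay (dock y = 0); as bay1.
- bay3 (a point): Centre of the floor of the right bay (dock y = -48 mm); as bay1.
- cover (a joint): Hinge of the blue cover: 0 shut, grows as the front edge rises, stop at 1.7 rad. Stiff hinge: it stays where it is left; about 4 N at the tab lifts it, about 2 N at the front shuts it. The cover is a plate 132 x 188 x 8 mm thick, its underside 62 mm above the table when shut.
- cover_hinge (a point): Point on the hinge axis (along dock y) in the middle of the cover's rear edge, level with its underside. The point turns with the cover; its x axis lies along the plate from the front edge to the hinge.
- pry_tab (a point): Underside of the yellow pry tab, 60 wide (y) x 16 out x 8 thick, that overhangs the front wall of the charger in the middle. The point lies on the underside, 141 mm from the hinge axis; the tab's front edge is 148 mm, the front wall's outer face 132 mm from the hinge axis. Free space below the tab.
- screw_left (a joint): Left captive quarter-turn screw in the cover (dock y = +68 mm): 0 locked (slot along dock x), grows counter-clockwise seen from above to the stop at 1.57 rad undone (slot along dock y). Counts as undone above 1.25 and as locked below 0.25. Friction 0.06 N m.
- screw_right (a joint): Right captive screw (dock y = -68 mm), same as the left.
- screw_left_top (a point): Centre of the top of the left steel screw head (44 mm across, 10 mm high, top 80 mm above the table when the cover is shut). The point turns with the screw; the slot runs along its x, right across the head, 9 mm wide and 10 mm deep.
- screw_right_top (a point): The same for the right screw head.
- key: Key with orange handle, 110 g, at first upright in the stand. Origin: centre of the blade's lower tip; z up the key. Steel blade 24 wide (x) x 4 thick (y) x 32 long; over it a dark flange 70 (x) x 26 (y), z 32 to 37 mm; over it the orange grip slab 70 (x) x 14 thick (y), z 37 to 80 mm. Grip the slab across its thickness (y).
- stand: Fixed dark wooden block 100 (x) x 60 (y) x 45 high, origin at the centre of its underside. A slot 34 (x) x 13 (y) x 36 deep in the middle of its top takes the key's blade; the key hangs on its flange, its origin 13 mm above the table, its x along the stand's x (either way round).
- pack1: Battery pack of the right size, no. 1. Grey block 90 long (its x) x 36 wide (y) x 24 high, with a green grip rib on top, 56 long (x) x 12 wide (y) x 22 high, so 46 mm high in all; 144 g. Stands on its grey block. Origin: centre of its underside, z up. May be absent.
- pack2: Battery pack of the right size, no. 2. Grey block 90 long (its x) x 36 wide (y) x 24 high, with a green grip rib on top, 56 long (x) x 12 wide (y) x 22 high, so 46 mm high in all; 144 g. Stands on its grey block. Origin: centre of its underside, z up. May be absent.
- pack3: Battery pack of the right size, no. 3. Grey block 90 long (its x) x 36 wide (y) x 24 high, with a green grip rib on top, 56 long (x) x 12 wide (y) x 22 high, so 46 mm high in all; 144 g. Stands on its grey block. Origin: centre of its underside, z up. May be absent.
- short_pack: Look-alike, too short: the same but 66 mm long, rib 41 mm long. Leave on the table. Origin: centre of the underside.
- long_pack: Look-alike, too long: the same but 114 mm long, rib 71 mm long. Leave on the table. Origin: centre of the underside.
- cake_plate: Bystander: blue plate 130 mm across with a bun, 60 mm high; origin at its underside.
- tea_cup: Bystander: white cup 76 mm across, 60 high; origin at its underside.

How it is judged (in metres and radians):
On the way, in this order (a step that is already met when the one before it is completed fails the run):
1. one screw is turned to undone (beyond 1.25 rad) with the key on it (value of joint any of screw_left, screw_right above 1.25 rad and value of joint cover below 0.08 rad and contact force between key and dock above 0.2 N), for 0.1 s.
2. both screws are undone (beyond 1.25 rad), the second one with the key on it (value of joint each of screw_left, screw_right above 1.25 rad and value of joint cover below 0.08 rad and contact force between key and dock above 0.2 N), for 0.1 s.
3. the cover is levered up beyond 0.3 rad with the key touching it (value of joint cover above 0.3 rad and contact force between key and dock above 0.2 N), for 0.1 s.
4. every 90 mm pack on the table lies seated on the floor of a bay (z of pack1 in the frame of dock between 0.002 and 0.0095 m and angle between each of pack1, pack2, pack3's own z axis and vertical below 0.08 rad and x of pack1 in the frame of dock between -0.024 and 0.004 m and y of pack1 in the frame of dock between -0.062 and 0.062 m and angle between the x axis of each of pack1, pack2, pack3 and the x axis of dock, either way round below 0.2 rad and z of pack2 in the frame of dock between 0.002 and 0.0095 m and x of pack2 in the frame of dock between -0.024 and 0.004 m and y of pack2 in the frame of dock between -0.062 and 0.062 m and z of pack3 in the frame of dock between 0.002 and 0.0095 m and x of pack3 in the frame of dock between -0.024 and 0.004 m and y of pack3 in the frame of dock between -0.062 and 0.062 m and value of joint cover above 0.1 rad), for 0.2 s.
5. the cover is shut and both screws are locked again (below 0.25 rad), with the key on one of them (value of joint cover below 0.04 rad and value of joint each of screw_left, screw_right below 0.25 rad and contact force between key and dock above 0.2 N), for 0.1 s.
At the end, for the whole second after the job is handed in: Cover shut (within 0.04 rad), both screws locked (below 0.25 rad), each 90 mm pack flat on the floor of a bay (within 3 mm), the other packs on the table over 130 mm from the charger's centre, the key released, at rest, upright and fully down in its stand's slot (within 7 mm) (value of joint cover below 0.04 rad and value of joint each of screw_left, screw_right below 0.25 rad and z of pack1 in the frame of dock between 0.002 and 0.0095 m and angle between each of pack1, pack2, pack3's own z axis and vertical below 0.08 rad and x of pack1 in the frame of dock between -0.024 and 0.004 m and y of pack1 in the frame of dock between -0.062 and 0.062 m and angle between the x axis of each of pack1, pack2, pack3 and the x axis of dock, either way round below 0.2 rad and z of pack2 in the frame of dock between 0.002 and 0.0095 m and x of pack2 in the frame of dock between -0.024 and 0.004 m and y of pack2 in the frame of dock between -0.062 and 0.062 m and z of pack3 in the frame of dock between 0.002 and 0.0095 m and x of pack3 in the frame of dock between -0.024 and 0.004 m and y of pack3 in the frame of dock between -0.062 and 0.062 m and x of key in the frame of stand between -0.007 and 0.007 m and y of key in the frame of stand between -0.007 and 0.007 m and z of key in the frame of stand between 0.008 and 0.02 m and angle between key's own z axis and vertical below 0.17 rad and linear speed of key below 0.02 m/s and horizontal distance between each of short_pack, long_pack and dock above 0.13 m and height (world z) of each of short_pack, long_pack below 0.02 m); the robot touches nothing.
It fails at once if the cover is lifted (beyond 0.1 rad) while a screw is not undone (below 1.0 rad) (value of joint cover above 0.1 rad and value of joint any of screw_left, screw_right below 1 rad).
It fails at once if the plate with the bun or the tea cup is pushed more than 5 cm (distance of any of cake_plate, tea_cup from where it was at the start of the episode above 0.05 m).
Of pack1, pack2, pack3 only 2 to 3 are there at a start; the rules pass over those that are not, and their reading is None.
At some moment in a run one of pack1, pack2, pack3 may be knocked a few centimetres aside while the robot is not near it.
It also fails if it takes over 210 s, if anything falls off the work surface, if the arm or the gripper's body presses on something with over 40 N, if the wrist force passes 120 N, or if a joint passes its speed limit or range.

## Working session

There is one attempt and no reset: what is moved stays moved. The work goes in short steps, Python scripts to look and compute and a tool call to move; the robot and the scene stay as the last step left them, time stands still between calls to the robot, and variables do not carry over. Pictures are saved under pics/ and viewed, and the job is handed in when it is done.

Besides the shell and the picture viewer there is one more tool, called as name([rows], argument=value, ...), one row to a line, values as JSON. jog_arm: Moves the arm, as the interface text tells. Its arguments: {"type":"object","properties":{"series":{"type":"array"}},"required":["series"]}

```bash
ls; mkdir -p pics
python3 - <<'E'
from cell import env
import cv2
print(env.state())
for n in("top","side"):
    im=env.read_camera(n); cv2.imwrite(f"pics/{n}0.png",im[:,:,::-1]); print(env.camera_info(n))
E
```

```text
pics
{'t': 0.0, 'joints': array([-1.24862438e+00,  4.91557715e-01,  1.55945452e+00,  6.72194368e-06,
        1.09168084e+00, -1.05552761e-01]), 'qvel': array([ 3.44812878e-04, -1.10484144e-03,  3.61752001e-04, -1.23452423e-03,
        9.84958990e-05, -1.66897317e-03]), 'tau': array([ 3.04114415e-03, -6.12641215e+01, -2.58191693e+01,  6.94326544e-02,
        4.82929498e-02, -1.00283169e-04]), 'eef_pos': array([ 259.22695577, -568.45397265,  225.06113669]), 'tcp_rot': array([-1.57067446e+00,  1.09366778e-03, -1.14307466e+00]), 'ft_force': array([ 0.57297944, -0.30204659,  0.83121743]), 'moment': array([0.00623895, 0.01200819, 0.01947829]), 'opening': 1.00257831679306}
{'camera_matrix': array([[400.53257766,   0.        , 281.83394929],
       [  0.        , 400.53257766, 219.14815563],
       [  0.        ,   0.        ,   1.        ]]), 'R': array([[ 0.00428624, -0.99996803,  0.00675106],
       [-0.99128982, -0.0051375 , -0.13159822],
       [ 0.13162869, -0.0061282 , -0.99128015]]), 't': array([  3.49556367, 548.92314589, 929.58577415])}
{'camera_matrix': array([[407.2744597 ,   0.        , 275.99913325],
       [  0.        , 407.2744597 , 215.70121181],
       [  0.        ,   0.        ,   1.        ]]), 'R': array([[-0.92406666, -0.38158671,  0.02218996],
       [-0.26932122,  0.60880663, -0.74620411],
       [ 0.27123218, -0.69551856, -0.66534731]]), 't': array([ 517.67415668,  186.04455224, 1114.80742207])}
```

View pics/top0.png

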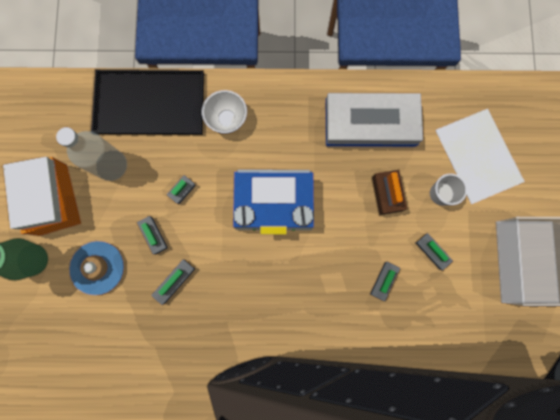

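View pics/side0.png

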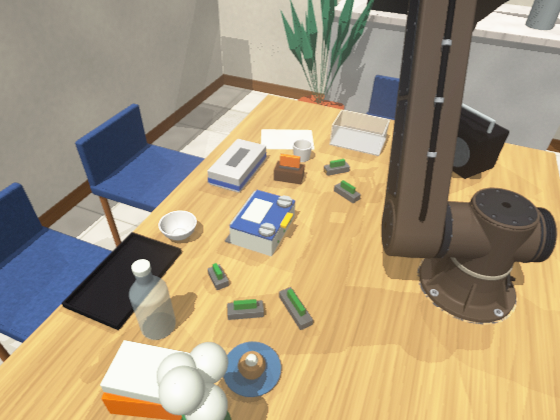

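```bash
cat > h.py <<'E'
import numpy as np, cv2
from cell import env
CI={n:env.camera_info(n) for n in("top","side")}
def proj(n,X):
    c=CI[n]; X=np.atleast_2d(np.array(X,float)); p=(c["R"]@X.T).T+c["t"]; q=(c["camera_matrix"]@p.T).T
    return q[:,:2]/q[:,2:]
def back(n,uv,z):
    c=CI[n]; uv=np.atleast_2d(np.array(uv,float)); d=(np.linalg.inv(c["camera_matrix"])@np.c_[uv,np.ones(len(uv))].T).T@c["R"]
    o=-c["R"].T@c["t"]; s=(z-o[2])/d[:,2]; return o+s[:,None]*d
def snap(n,name,box=None,k=1):
    im=env.read_camera(n); np.save(f"pics/{name}.npy",im)
    v=im if box is None else im[box[1]:box[3],box[0]:box[2]]
    if k!=1: v=cv2.resize(v,None,fx=k,fy=k,interpolation=cv2.INTER_CUBIC)
    cv2.imwrite(f"pics/{name}.png",np.ascontiguousarray(v[:,:,::-1])); return im
def crop(im,box,k,name):
    v=cv2.resize(im[box[1]:box[3],box[0]:box[2]],None,fx=k,fy=k,interpolation=cv2.INTER_CUBIC)
    cv2.imwrite(f"pics/{name}.png",np.ascontiguousarray(v[:,:,::-1]))
def blobs(im,lo,hi,amin=15,roi=None):
    hsv=cv2.cvtColor(im,cv2.COLOR_RGB2HSV); m=cv2.inRange(hsv,lo,hi)
    if roi is not None:
        r=np.zeros_like(m); r[roi[1]:roi[3],roi[0]:roi[2]]=1; m*=r
    k,l,s,c=cv2.connectedComponentsWithStats(m); out=[]
    for i in range(1,k):
        if s[i,4]<amin: continue
        cs,_=cv2.findContours((l==i).astype(np.uint8),cv2.RETR_EXTERNAL,cv2.CHAIN_APPROX_NONE)
        out.append((c[i],s[i,4],cv2.minAreaRect(max(cs,key=len)),l==i))
    return out
E
python3 - <<'E'
from h import *
im=cv2.imread("pics/top0.png")[:,:,::-1]; s=cv2.imread("pics/side0.png")[:,:,::-1]
crop(im,(220,160,330,240),7,"c1"); crop(im,(360,160,460,310),4,"c2"); crop(im,(60,170,210,310),5,"c3")
crop(s,(220,140,380,260),5,"c4")
for n,I in(("top",im),("side",s)):
  for nm,lo,hi in(("green",(45,80,40),(80,255,255)),("yellow",(25,180,150),(33,255,255)),("orange",(5,200,180),(17,255,255))):
    for c,a,r,_ in blobs(I,lo,hi):
        print(n,nm,c.round(1),a,np.round(r[1],1),round(r[2]),back(n,c,{'green':46,'yellow':66,'orange':93}[nm])[0].round(1))
E
```

```text
top green [178.6 187.4] 122 [ 7.1 17. ] 45 [623.5 255.1  46. ]
top green [148.9 233.7] 174 [24.1  7.2] 63 [511.2 321.2  46. ]
top green [ 21.2 258.9] 1516 [39. 46.] 90 [450.4 617.2  46. ]
top green [437.3 250.8] 176 [24.9  7.1] 47 [ 473.8 -362.4   46. ]
top green [170.5 281.8] 211 [ 6.7 31.9] 41 [398.8 265.4  46. ]
top green [387.4 280.9] 180 [ 7.6 23.7] 27 [ 402.9 -241.8   46. ]
top yellow [273.1 230.5] 149 [ 5. 24.] 90 [518.2  26.5  66. ]
top orange [396.4 186.4] 134 [28.1  4.7] 78 [ 618.7 -256.5   93. ]
side green [301.5  33.5] 846 [56.7 30.6] 79 [ 1058.2 -1612.5    46. ]
side green [325.3  13.4] 204 [35.2  8.5] 86 [ 1052.  -2082.9    46. ]
side green [345.5  14.5] 238 [ 9.2 34.5] 18 [  919.  -2122.1    46. ]
side green [361.9  19.7] 188 [ 9.2 42.6] 20 [  788.2 -2058.5    46. ]
side green [328.2  39.5] 20 [ 1.6 13. ] 7 [  879.  -1582.3    46. ]
side green [343.2  49.9] 52 [ 3.6 29.2] 23 [  751.2 -1455.     46. ]
side green [333.6  49.2] 30 [ 2.2 16.4] 18 [  803.7 -1441.8    46. ]
side green [338.4  47.4] 20 [ 1.6 13.3] 9 [  787.2 -1481.9    46. ]
side green [337.  162.9] 93 [ 6.1 14.9] 79 [ 470.3 -351.5   46. ]
side green [347.6 186.8] 104 [16.4  6.7] 34 [ 399.  -230.1   46. ]
side green [217.2 271.1] 94 [16.1  6.3] 63 [619.5 263.5  46. ]
side green [295.7 302. ] 211 [28.8  7.8] 56 [395.7 274.2  46. ]
side green [244.9 304.2] 199 [ 8.8 22.6] 85 [507.3 329.6  46. ]
side green [183.1 417.3] 15 [4. 3.] 90 [502.2 616.5  46. ]
side yellow [286.1 219.3] 66 [ 4.8 14.1] 32 [520.2  22.7  66. ]
side orange [135.2 407.5] 1050 [80.6 18.4] 11 [577.6 649.9  93. ]
```

View pics/c1.png

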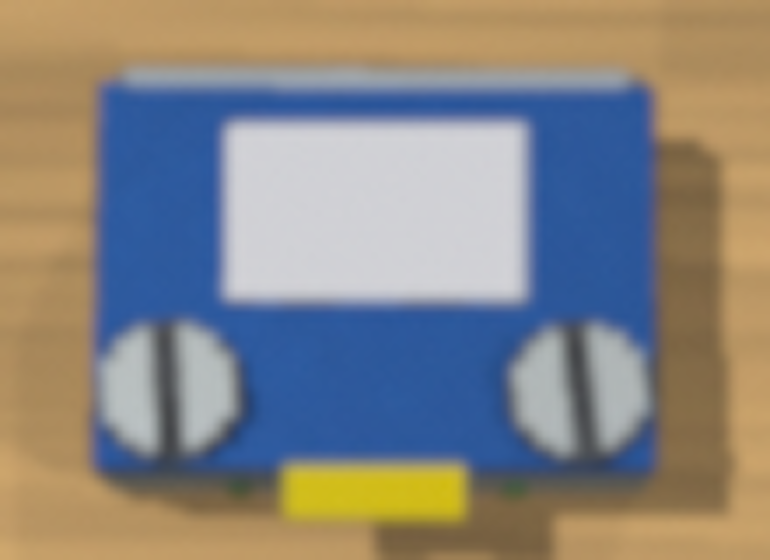

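View pics/c2.png

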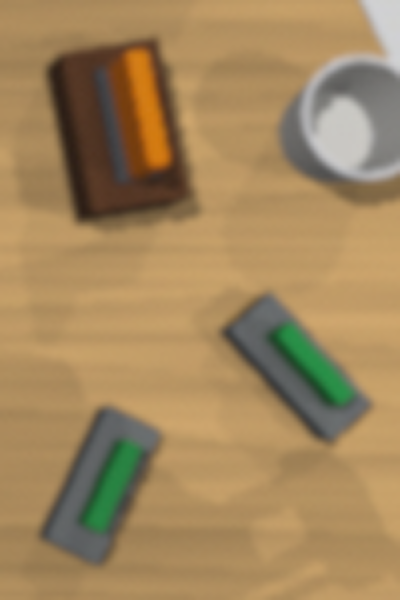

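View pics/c3.png

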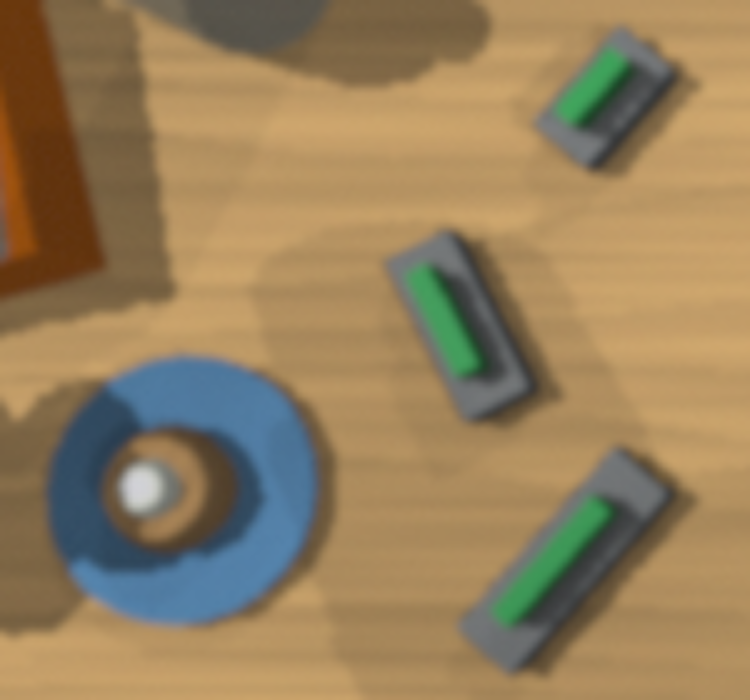

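View pics/c4.png

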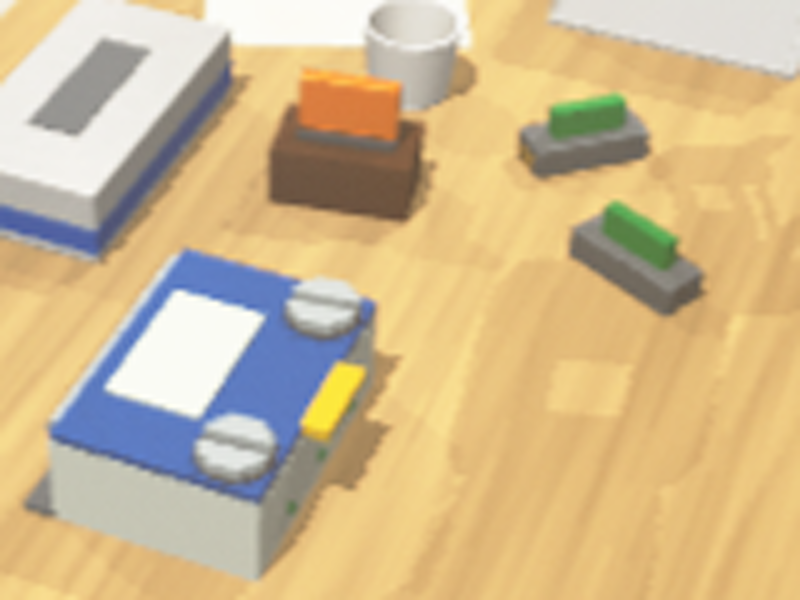

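```bash
cat >> h.py <<'E'
from scipy.optimize import minimize
K=6
def boxpts(l,w,z0,z1,cx=0,cy=0):
    return np.array([[cx+a*l/2,cy+b*w/2,z] for a in(-1,1) for b in(-1,1) for z in(z0,z1)])
def place(P,p,z=0):
    c,s=np.cos(p[2]),np.sin(p[2]); R=np.array([[c,-s,0],[s,c,0],[0,0,1]]); return P@R.T+[p[0],p[1],z]
def hullmask(n,P,roi):
    uv=proj(n,P); q=((uv+0.5-np.array(roi[:2]))*K*16).astype(np.float32)
    h=cv2.convexHull(q).round().astype(np.int32); m=np.zeros(((roi[3]-roi[1])*K,(roi[2]-roi[0])*K),np.uint8)
    cv2.fillConvexPoly(m,h,255,cv2.LINE_AA,4); return cv2.resize(m,None,fx=1/K,fy=1/K,interpolation=cv2.INTER_AREA)/255.
def fit(obs,p0,P,z=0,verbose=False):
    """obs: list (view,mask float full image)"""
    rois=[]
    for n,m in obs:
        uv=proj(n,place(P,p0,z)); a=np.maximum(np.floor(uv.min(0)-14),0).astype(int); b=np.minimum(np.ceil(uv.max(0)+14),[560,420]).astype(int); rois.append((a[0],a[1],b[0],b[1]))
    def f(q):
        p=[q[0],q[1],q[2]/50]; e=0
        for (n,m),r in zip(obs,rois):
            h=hullmask(n,place(P,p,z),r); M=m[r[1]:r[3],r[0]:r[2]]; e+=np.abs(h-M).sum()/ (M.sum()+1)
        return e
    best=None
    for dy in(-6,0,6):
        x0=[p0[0],p0[1],p0[2]*50]
        sim=np.array([x0]+[[x0[0]+8,x0[1],x0[2]],[x0[0],x0[1]+8,x0[2]],[x0[0],x0[1],x0[2]+8]]); sim[:,2]+=dy
        r=minimize(f,x0,method="Nelder-Mead",options=dict(initial_simplex=sim,xatol=.05,fatol=1e-4))
        if best is None or r.fun<best.fun: best=r
    return np.array([best.x[0],best.x[1],best.x[2]/50]),best.fun
def cmask(im,lo,hi):
    hsv=cv2.cvtColor(im,cv2.COLOR_RGB2HSV); return (cv2.inRange(hsv,lo,hi)>0).astype(float)
G=((40,90,30),(85,255,255)); O=((4,190,120),(17,255,255)); Y=((24,150,110),(33,255,255)); B=((104,120,60),(118,255,255))
def rib(L): return boxpts(L*56/90,12,24,46)
E
cat > m0.py <<'E'
from h import *
im=cv2.imread("pics/top0.png")[:,:,::-1].copy(); s=cv2.imread("pics/side0.png")[:,:,::-1].copy()
def two(c,p0,P,lab):
    mt,ms=cmask(im,*c),cmask(s,*c)
    for o in ([("top",mt)],[("side",ms)],[("top",mt),("side",ms)]):
        p,e=fit(o,p0,P); print(lab,[x[0] for x in o],p.round(3),np.degrees(p[2]).round(1),round(e,3))
    return p
for nm,p0,L in(("A",(508,326,.46),90),("B",(472,-357,.8),90),("C",(402,-236,-.47),90),("short",(621,259,-.8),66),("long",(397,270,-.75),114)):
    two(G,p0,rib(L),nm)
two(O,(618,-253,.2),boxpts(70,14,50,93),"key")
tab=boxpts(16,60,62,70,-74,0)  # dock origin at (0,0); hinge at +66
two(Y,(594,25,0),tab,"tab")
# dock cover: bounding hull of blue
for n,I in(("top",im),("side",s)):
    m=cmask(I,*B); m=cv2.morphologyEx(m.astype(np.uint8),cv2.MORPH_OPEN,np.ones((2,2)))
    for c,a,r,_ in blobs(I,*B,amin=200): print(n,c.round(1),a,cv2.boxPoints(r).round(1).tolist())
E
python3 m0.py
```

```text
A ['top'] [511.985 324.542   0.538] 30.8 0.191
A ['side'] [511.76  321.618   0.512] 29.3 0.105
A ['top', 'side'] [511.439 323.219   0.531] 30.4 0.374
B ['top'] [ 475.187 -366.581    0.756] 43.3 0.223
B ['side'] [ 474.653 -369.754    0.851] 48.7 0.337
B ['top', 'side'] [ 474.745 -367.27     0.765] 43.8 0.589
C ['top'] [ 402.613 -244.361   -0.464] -26.6 0.136
C ['side'] [ 402.707 -246.318   -0.536] -30.7 0.167
C ['top', 'side'] [ 402.594 -244.714   -0.479] -27.4 0.334
short ['top'] [625.747 257.808  -0.675] -38.7 0.215
short ['side'] [625.725 254.798  -0.752] -43.1 0.161
short ['top', 'side'] [625.496 256.271  -0.751] -43.0 0.471
long ['top'] [398.626 268.255  -0.708] -40.6 0.157
long ['side'] [399.058 265.392  -0.709] -40.6 0.11
long ['top', 'side'] [398.579 267.249  -0.712] -40.8 0.338
key ['top'] [ 6.21628e+02 -2.59983e+02  8.50000e-02] 4.9 0.507
key ['side'] [ 715.778 -453.889    1.058] 60.6 0.5
key ['top', 'side'] [ 707.481 -508.407    1.081] 62.0 1.496
tab ['top'] [ 5.92884e+02  2.47810e+01 -3.30000e-02] -1.9 0.106
tab ['side'] [5.94583e+02 2.03390e+01 2.80000e-02] 1.6 0.314
tab 
[... 192 characters left out ...]
.0, 0.0], [458.0, 61.0], [338.0, 61.0]]
top [273.5 198.9] 2143 [[234.0, 173.0], [312.0, 173.0], [312.0, 226.0], [234.0, 226.0]]
top [ 98.2 267.7] 1292 [[71.0, 243.0], [121.0, 243.0], [121.0, 292.0], [71.0, 292.0]]
side [121.5 165.9] 4710 [[64.4000015258789, 149.10000610351562], [134.3000030517578, 102.5], [188.5, 183.6999969482422], [118.5, 230.3000030517578]]
side [ 35.8 265.5] 9124 [[-66.4000015258789, 282.6000061035156], [10.300000190734863, 177.89999389648438], [110.5, 251.3000030517578], [33.70000076293945, 356.0]]
side [261.3 214.4] 793 [[230.5, 225.60000610351562], [261.1000061035156, 184.3000030517578], [292.29998779296875, 207.3000030517578], [261.70001220703125, 248.6999969482422]]
```

Run:
```python
from h import *
im=cv2.imread("pics/top0.png")[:,:,::-1].copy(); s=cv2.imread("pics/side0.png")[:,:,::-1].copy()
h=cv2.cvtColor(im,cv2.COLOR_RGB2HSV); g=cv2.cvtColor(s,cv2.COLOR_RGB2HSV)
for u in range(384,408): print(u,h[187,u],end=' ')
print()
for u in range(274,306,2): print(u,g[160,u],g[175,u],end=' ')
```

```text
384 [ 10 113  72] 385 [ 6 55 65] 386 [150   4  64] 387 [174  18  72] 388 [ 9 92 89] 389 [ 10 159 106] 390 [ 13 206 115] 391 [ 14 225 118] 392 [ 14 223 121] 393 [ 14 225 143] 394 [ 15 232 179] 395 [ 16 235 202] 396 [ 16 228 209] 397 [ 16 228 211] 398 [ 16 234 203] 399 [ 16 223 177] 400 [ 15 204 131] 401 [ 13 165  91] 402 [ 13 129  93] 403 [ 16 123 118] 404 [ 17 119 148] 405 [ 18 119 176] 406 [ 18 120 191] 407 [ 18 120 192] 
274 [ 20 106 240] [ 14 102 122] 276 [ 21 108 241] [ 13 100 110] 278 [ 17 117 214] [ 12  97 110] 280 [ 13 173 217] [ 13 101 109] 282 [ 12 178 219] [ 13 103 109] 284 [ 12 181 218] [ 13 102 110] 286 [ 12 180 218] [ 13 106 111] 288 [ 12 182 218] [ 13 106 111] 290 [ 12 183 217] [ 14 103 111] 292 [ 12 182 218] [ 13 107 112] 294 [ 12 182 218] [ 13 108 111] 296 [ 12 183 217] [ 13 111 113] 298 [ 12 182 214] [ 14 112 112] 300 [ 15  58 180] [ 13 112 112] 302 [ 20  24 190] [ 15 103 102] 304 [ 20  26 179] [ 17 112 144]
```

```bash
cat > m1.py <<'E'
from h import *
im=cv2.imread("pics/top0.png")[:,:,::-1].copy(); s=cv2.imread("pics/side0.png")[:,:,::-1].copy()
mt=cmask(im,(8,180,95),(18,255,255)); ms=cmask(s,(9,150,185),(16,255,255))
P=boxpts(70,14,50,93)
for o in ([("top",mt)],[("side",ms)],[("top",mt),("side",ms)]):
    p,e=fit(o,(618,-258,.165),P); print("key",p.round(3),np.degrees(p[2]).round(1),round(e,3))
# cover: hull of blue+white label+screws -> model hull of cover plate z62..70
def covm(I,n,roi):
    h=cv2.cvtColor(I,cv2.COLOR_RGB2HSV); b=cv2.inRange(h,(100,90,50),(122,255,255)); r=np.zeros_like(b); r[roi[1]:roi[3],roi[0]:roi[2]]=b[roi[1]:roi[3],roi[0]:roi[2]]
    k,l,st,c=cv2.connectedComponentsWithStats(r); i=1+np.argmax(st[1:,4]); pts=np.argwhere(l==i)[:,::-1].astype(np.int32)
    m=np.zeros_like(b); cv2.fillConvexPoly(m,cv2.convexHull(pts),1); return m.astype(float)
ct=covm(im,"top",(220,160,330,240)); cs=covm(s,"side",(220,180,310,260))
P=boxpts(132,188,62,70)
for o in ([("top",ct)],[("side",cs)],[("top",ct),("side",cs)]):
    p,e=fit(o,(594,23,0.0),P); print("cover",p.round(3),np.degrees(p[2]).round(1),round(e,3))
# screws
for n,I,roi in(("top",im,(228,200,322,232)),("side",s,(255,190,300,240))):
    h=cv2.cvtColor(I,cv2.COLOR_RGB2HSV)
    for c,a,r,m in blobs(I,(0,0,120) if n=="top" else (0,0,140),(180,45,255),20,roi):
        print(n,c.round(2),a,np.round(r[1],1),back(n,c,80)[0].round(1))
E
python3 m1.py
python3 - <<'E'
from h import *
s=cv2.imread("pics/side0.png")[:,:,::-1].copy(); crop(s,(225,175,320,265),8,"c5")
E
```

```text
key [ 6.20543e+02 -2.58899e+02  1.56000e-01] 9.0 0.15
key [ 6.18339e+02 -2.59816e+02  3.07000e-01] 17.6 0.329
key [ 6.19972e+02 -2.59172e+02  1.82000e-01] 10.4 0.497
cover [5.91868e+02 2.79100e+01 1.00000e-03] 0.0 0.087
cover [5.93312e+02 2.31050e+01 1.70000e-02] 0.9 0.127
cover [5.92123e+02 2.57390e+01 5.00000e-03] 0.3 0.221
top [237.52 214.76] 144 [ 9. 24.] [552.7 108.5  80. ]
top [273.16 200.99] 128 [42.  2.] [585.4  26.6  80. ]
top [248.59 214.8 ] 128 [18.  8.] [552.8  83.   80. ]
top [297.33 215.81] 124 [17.  8.] [551.  -29.3  80. ]
top [307.71 214.88] 119 [16.  8.] [553.3 -53.2  80. ]
side [284.21 200.67] 129 [10. 15.] [551.1 -38.8  80. ]
side [260.99 209.2 ] 289 [25. 17.] [599.5  26.   80. ]
side [266.43 228.85] 155 [12. 15.] [551.2  96.9  80. ]
side [276.24 235.76] 21 [2.2 8.9] [515.4 111.4  80. ]
side [259. 238.] 30 [ 3. 11.] [555.3 138.5  80. ]
```

View pics/c5.png

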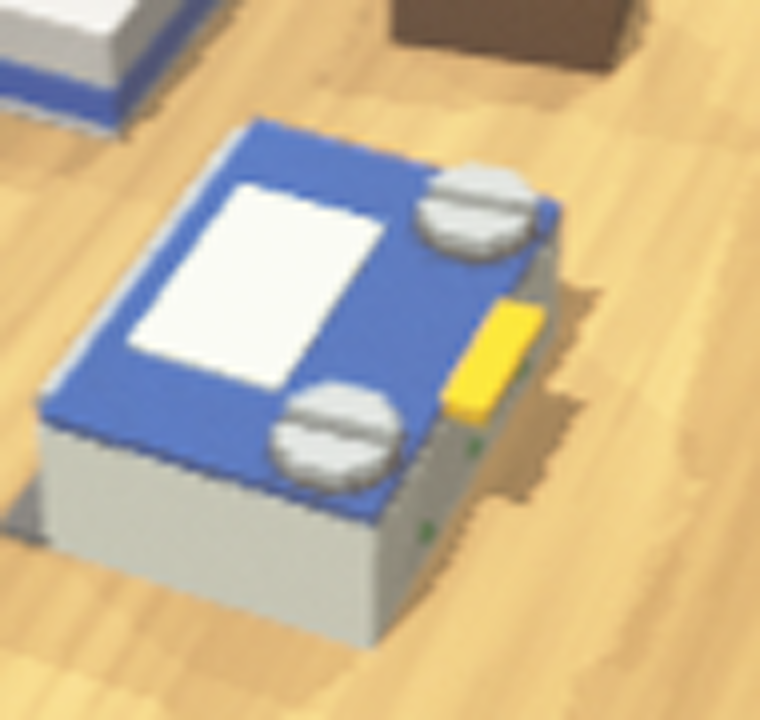

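Run:
```python
from h import *
im=cv2.imread("pics/top0.png")[:,:,::-1].copy().astype(float).mean(2)
for nm,a,b in(("L",236,252),("R",294,311)):
    pts=[]
    for v in range(209,223):
        r=im[v,a:b]; w=np.clip(150-r,0,None); 
        # restrict to interior dark
        i=5+np.argmax(w[5:-5]); j=np.arange(i-2,i+3); ww=w[j]; pts.append((a+(j*ww).sum()/ww.sum(),v))
    pts=np.array(pts); print(pts[:,0].round(1))
    for z in(80,75,70):
        X=back("top",pts,z); k=np.polyfit(X[:,0],X[:,1],1); print(nm,z,"angle",np.degrees(np.arctan(k[0])).round(2),"y at x552",np.polyval(k,552).round(1))
print(-CI["top"]["R"].T@CI["top"]["t"],-CI["side"]["R"].T@CI["side"]["t"])
# cover edges top corners
for uv in((103/7+220,85/7+160),(648/7+220,85/7+160),(97/7+220,470/7+160),(655/7+220,470/7+160)): print(back("top",uv,70)[0].round(1))
for uv in((255,118),(560,200),(375,520),(40,412)): print("s",back("side",(uv[0]/8+225-.5,uv[1]/8+175-.5),70)[0].round(1))
```

```text
[243.1 243.2 243.2 243.3 243.3 243.4 243.4 243.5 243.6 243.6 243.7 243.7
 243.8 243.8]
L 80 angle 3.98 y at x552 94.8
L 75 angle 3.98 y at x552 95.2
L 70 angle 3.98 y at x552 95.6
[301.7 301.8 301.9 302.  302.2 302.3 302.4 302.6 302.7 302.8 302.9 303.1
 303.2 303.3]
R 80 angle 7.05 y at x552 -41.2
R 75 angle 7.05 y at x552 -41.6
R 70 angle 7.05 y at x552 -41.9
[421.76678692  12.01222942 993.69363204] [226.09953152 859.64167655 869.07415449]
[655.8 118.   70. ]
[656.9 -65.9  70. ]
[525.1 117.5  70. ]
[526.1 -67.5  70. ]
s [657.  -67.1  70. ]
s [528.2 -68.4  70. ]
s [525.8 121.   70. ]
s [656.5 119.   70. ]
```

jog_arm([
  {"dx":0.036,"dy":0.031,"rz":-1.5,"gripper":1},
  {"dx":0.036,"dy":0.031,"rz":-1.5,"gripper":1},
  {"dx":0.036,"dy":0.031,"rz":-1.5,"gripper":1},
  {"dx":0.036,"dy":0.031,"rz":-1.5,"gripper":1},
  {"dx":0.036,"dy":0.031,"rz":-1.5,"gripper":1},
  {"dx":0.036,"dy":0.031,"rz":-1.5,"gripper":1},
  {"dx":0.036,"dy":0.031,"rz":-1.5,"gripper":1},
  {"dx":0.036,"dy":0.031,"rz":-1.5,"gripper":1},
  {"dx":0.036,"dy":0.031,"rz":-1.5,"gripper":1},
  {"dx":0.037,"dy":0.0305,"rz":-1.5,"gripper":1},
  {"gripper":1},
  {"gripper":1},
])

```text
$.series[0]: bad value
```

Run:
```python
from h import *
print(env.state())
snap("top","t1",(340,110,470,240),5)
```

```text
{'t': 0.1, 'joints': array([-1.24860286e+00,  4.91515062e-01,  1.55939893e+00, -4.56651998e-06,
        1.09169977e+00, -1.05558317e-01]), 'qvel': array([-0.00077391, -0.00010981, -0.00263372,  0.00173004,  0.00105513,
        0.00089381]), 'tau': array([ 3.49743183e-03, -6.13622761e+01, -2.58603913e+01,  6.93872944e-02,
        4.70191904e-02, -4.74439969e-05]), 'eef_pos': array([ 259.24337094, -568.46917131,  225.10678608]), 'tcp_rot': array([-1.57069277e+00,  1.01585191e-03, -1.14304238e+00]), 'ft_force': array([-0.22934849, -0.47039132,  0.32331244]), 'moment': array([-0.03334086,  0.01660798, -0.02915933]), 'opening': 1.0005428807563046}
```

View pics/t1.png

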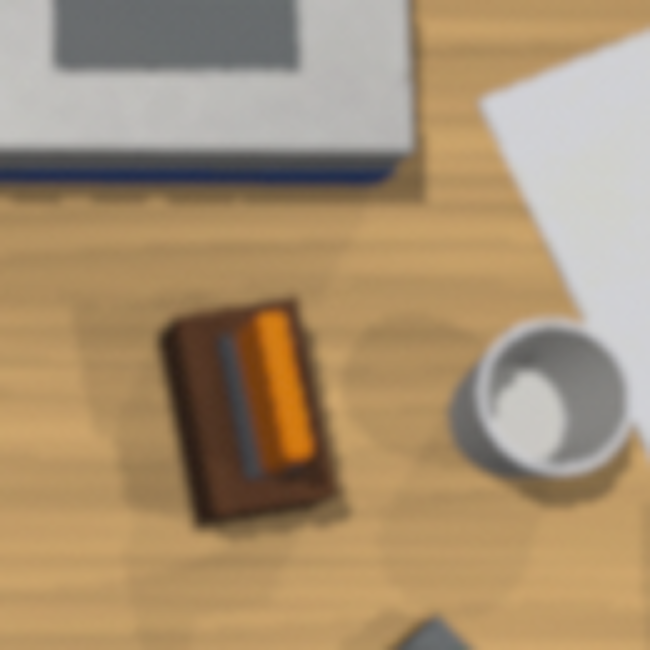

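jog_arm([
  {"dx":0.036,"dy":0.031,"dz":0.0,"rx":0.0,"ry":0.0,"rz":-1.5,"gripper":1.0},
])

```text
t: 0.25
eef_pos: [293.0, -539.8, 225.0]
tcp_rot: [-1.572, -0.0, -1.174]
ft_force: [1.3, 0.4, 0.5]
opening: 1.001
```

jog_arm([
  {"dx":0.036,"dy":0.031,"dz":0,"rx":0,"ry":0,"rz":-1.5,"gripper":1},
  {"dx":0.036,"dy":0.031,"dz":0,"rx":0,"ry":0,"rz":-1.5,"gripper":1},
  {"dx":0.036,"dy":0.031,"dz":0,"rx":0,"ry":0,"rz":-1.5,"gripper":1},
  {"dx":0.036,"dy":0.031,"dz":0,"rx":0,"ry":0,"rz":-1.5,"gripper":1},
  {"dx":0.036,"dy":0.031,"dz":0,"rx":0,"ry":0,"rz":-1.5,"gripper":1},
  {"dx":0.036,"dy":0.031,"dz":0,"rx":0,"ry":0,"rz":-1.5,"gripper":1},
  {"dx":0.036,"dy":0.031,"dz":0,"rx":0,"ry":0,"rz":-1.5,"gripper":1},
  {"dx":0.036,"dy":0.031,"dz":0,"rx":0,"ry":0,"rz":-1.5,"gripper":1},
  {"dx":0.037,"dy":0.0305,"dz":0,"rx":0,"ry":0,"rz":-1.5,"gripper":1},
  {"dx":0,"dy":0,"dz":0,"rx":0,"ry":0,"rz":0,"gripper":1},
  {"dx":0,"dy":0,"dz":0,"rx":0,"ry":0,"rz":0,"gripper":1},
])

```text
t: 1.35
eef_pos: [620.6, -258.3, 225.0]
tcp_rot: [-1.572, 0.0, -1.403]
ft_force: [-0.2, -0.5, 0.2]
opening: 1.0
```

Run:
```python
from h import *
s=env.state(); print(s['joints'],s['eef_pos'],s['tcp_rot'])
snap("top","t2",(340,110,470,240),4)
snap("side","s2",(200,90,400,290),4)
```

```text
[-4.92442711e-01  5.60644786e-01  1.43255370e+00 -2.64283660e-04
  1.14941219e+00  9.10253691e-01] [ 620.6027372  -258.25729985  225.00001106] [-1.57174813e+00  4.34262717e-04 -1.40258839e+00]
```

View pics/s2.png

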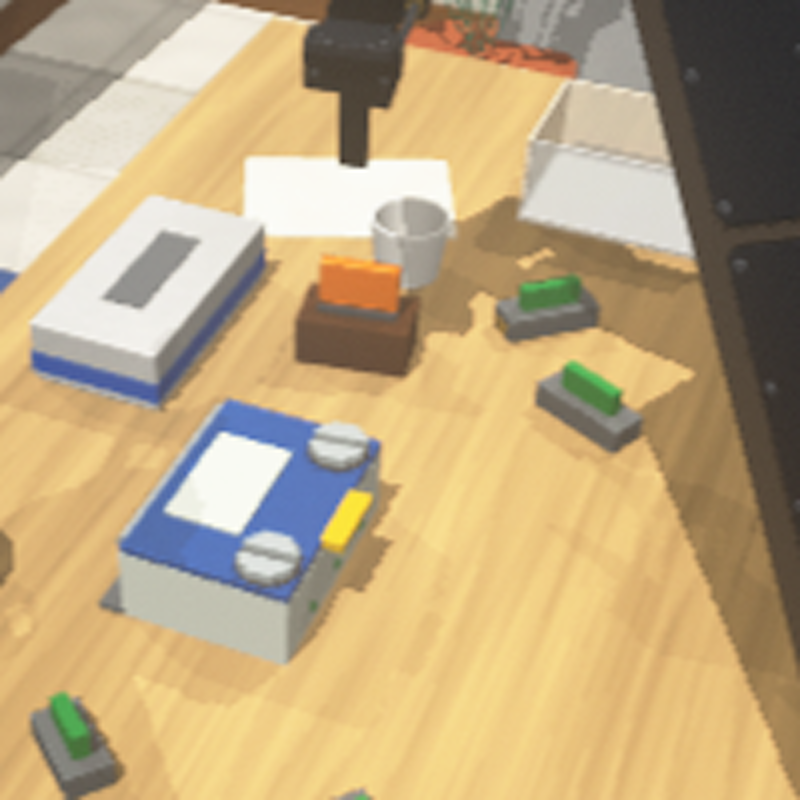

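jog_arm([
  {"dx":0,"dy":-0.0005,"dz":-0.04,"rx":0,"ry":0,"rz":0,"gripper":1},
  {"dx":0,"dy":0,"dz":-0.04,"rx":0,"ry":0,"rz":0,"gripper":1},
  {"dx":0,"dy":0,"dz":-0.03,"rx":0,"ry":0,"rz":0,"gripper":1},
  {"dx":0,"dy":0,"dz":-0.02,"rx":0,"ry":0,"rz":0,"gripper":1},
  {"dx":0,"dy":0,"dz":-0.02,"rx":0,"ry":0,"rz":0,"gripper":1},
  {"dx":0,"dy":0,"dz":-0.01,"rx":0,"ry":0,"rz":0,"gripper":1},
  {"dx":0,"dy":0,"dz":0,"rx":0,"ry":0,"rz":0,"gripper":1},
  {"dx":0,"dy":0,"dz":0,"rx":0,"ry":0,"rz":0,"gripper":1},
])

```text
t: 2.25
eef_pos: [620.3, -260.4, 66.5]
tcp_rot: [-1.57, -0.001, -1.406]
ft_force: [0.5, 0.2, -0.5]
opening: 1.003
```

Run:
```python
from h import *
s=env.state(); print(s['joints'],s['eef_pos'],s['tcp_rot'],s['ft_force'])
snap("side","s3",(220,90,360,210),5)
```

```text
[-4.95538458e-01  7.30990115e-01  1.56980674e+00 -1.07878647e-04
  8.39880414e-01  9.10126629e-01] [ 620.30683326 -260.4034045    66.51420184] [-1.57012289e+00 -6.25194938e-04 -1.40559332e+00] [ 0.46257083  0.16093958 -0.48039584]
```

View pics/s3.png

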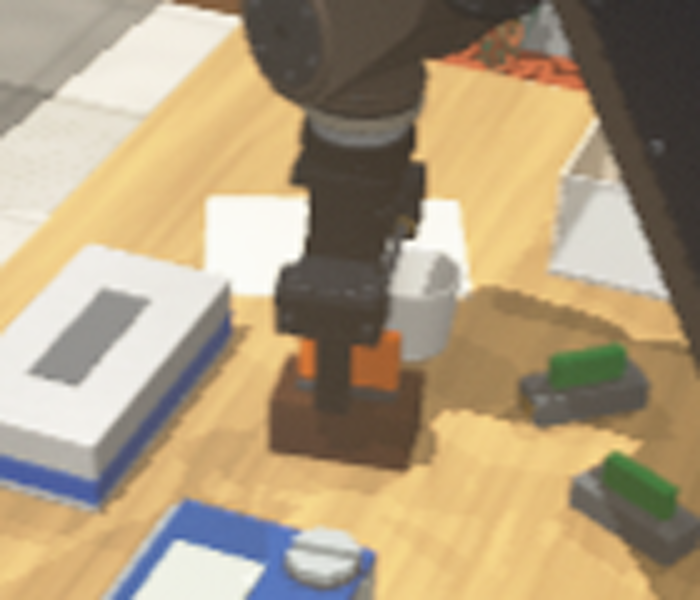

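jog_arm([
  {"dx":0,"dy":0,"dz":0,"rx":0,"ry":0,"rz":0,"gripper":0},
  {"dx":0,"dy":0,"dz":0,"rx":0,"ry":0,"rz":0,"gripper":0},
  {"dx":0,"dy":0,"dz":0,"rx":0,"ry":0,"rz":0,"gripper":0},
  {"dx":0,"dy":0,"dz":0,"rx":0,"ry":0,"rz":0,"gripper":0},
  {"dx":0,"dy":0,"dz":0,"rx":0,"ry":0,"rz":0,"gripper":0},
  {"dx":0,"dy":0,"dz":0,"rx":0,"ry":0,"rz":0,"gripper":0},
  {"dx":0,"dy":0,"dz":0,"rx":0,"ry":0,"rz":0,"gripper":0},
  {"dx":0,"dy":0,"dz":0,"rx":0,"ry":0,"rz":0,"gripper":0},
  {"dx":0,"dy":0,"dz":0,"rx":0,"ry":0,"rz":0,"gripper":0},
  {"dx":0,"dy":0,"dz":0,"rx":0,"ry":0,"rz":0,"gripper":0},
])

```text
t: 3.3
eef_pos: [620.3, -259.7, 65.6]
tcp_rot: [-1.571, -0.0, -1.405]
ft_force: [0.5, 0.3, 0.1]
opening: 0.216
```

jog_arm([
  {"dx":0,"dy":0,"dz":0,"rx":0,"ry":0,"rz":0,"gripper":0},
  {"dx":0,"dy":0,"dz":0,"rx":0,"ry":0,"rz":0,"gripper":0},
  {"dx":0,"dy":0,"dz":0,"rx":0,"ry":0,"rz":0,"gripper":0},
  {"dx":0,"dy":0,"dz":0,"rx":0,"ry":0,"rz":0,"gripper":0},
])

```text
t: 3.7
eef_pos: [620.3, -259.6, 65.7]
tcp_rot: [-1.571, -0.0, -1.405]
ft_force: [0.2, 0.9, -0.8]
opening: 0.148
```

Run:
```python
from h import *
s=env.state(); print(s['joints'],s['eef_pos'],s['tcp_rot'],s['ft_force'],s['moment'])
```

```text
[-4.94540552e-01  7.32007558e-01  1.57045836e+00 -6.62266703e-05
  8.39185707e-01  9.10273562e-01] [ 620.28739413 -259.62462647   65.65250232] [-1.57087313e+00 -2.73344457e-06 -1.40476987e+00] [ 0.24184568  0.8504143  -0.77441238] [ 0.17027285 -0.01058652  0.0262514 ]
```

jog_arm([
  {"dx":0,"dy":0,"dz":0.01,"rx":0,"ry":0,"rz":0,"gripper":0},
  {"dx":0,"dy":0,"dz":0.03,"rx":0,"ry":0,"rz":0,"gripper":0},
  {"dx":0,"dy":0,"dz":0.03,"rx":0,"ry":0,"rz":0,"gripper":0},
  {"dx":-0.01,"dy":0.03,"dz":0.03,"rx":0,"ry":0,"rz":-0.5,"gripper":0},
  {"dx":-0.01,"dy":0.03,"dz":0,"rx":0,"ry":0,"rz":-0.5,"gripper":0},
  {"dx":-0.01,"dy":0.03,"dz":0,"rx":0,"ry":0,"rz":-0.5,"gripper":0},
  {"dx":-0.01,"dy":0.03,"dz":0,"rx":0,"ry":0,"rz":-0.5,"gripper":0},
  {"dx":-0.01,"dy":0.03,"dz":0,"rx":0,"ry":0,"rz":-0.5,"gripper":0},
  {"dx":-0.01,"dy":0.03,"dz":0,"rx":0,"ry":0,"rz":0,"gripper":0},
  {"dx":-0.008,"dy":0.038,"dz":0,"rx":0,"ry":0,"rz":0,"gripper":0},
  {"dx":0,"dy":0,"dz":0,"rx":0,"ry":0,"rz":0,"gripper":0},
  {"dx":0,"dy":0,"dz":0,"rx":0,"ry":0,"rz":0,"gripper":0},
])

```text
t: 4.9
eef_pos: [552.5, -41.2, 166.4]
tcp_rot: [-1.57, -0.001, -1.447]
ft_force: [1.9, 0.4, -1.7]
opening: 0.148
```

Run:
```python
from h import *
s=env.state(); print(s['joints'],s['eef_pos'],s['tcp_rot'],s['ft_force'])
snap("side","s4",(200,90,360,250),4); snap("top","t4",(210,120,350,240),5)
for z in(80,70):print(proj("side",[[552,-41.3,z]]),proj("top",[[552,-41.3,z]]))
```

```text
[-1.93604776e-01  4.60210355e-01  1.80163033e+00 -3.57678874e-04
  8.78621643e-01  1.25340856e+00] [552.540184   -41.24988794 166.42325713] [-1.56980850e+00 -6.14604768e-04 -1.44678552e+00] [ 1.91550054  0.37701844 -1.66995956]
[[284.25090459 200.11315653]] [[302.52895659 215.42372436]]
[[284.13437332 202.63410659]] [[302.2801262  216.02817003]]
```

View pics/s4.png

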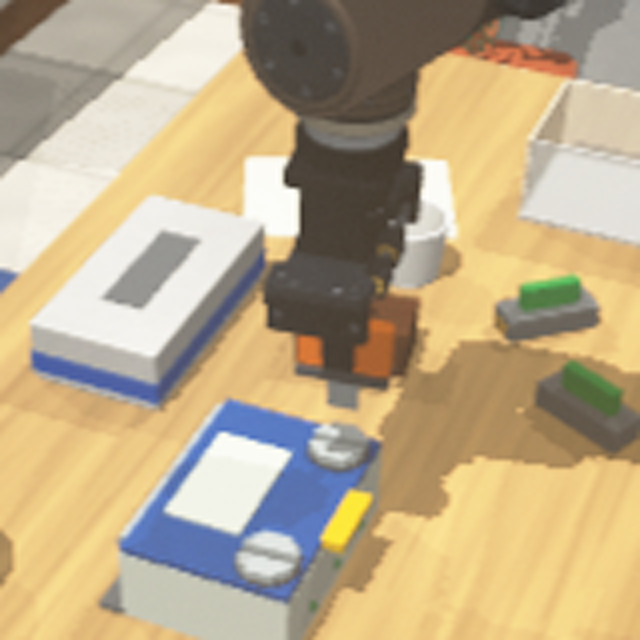

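View pics/t4.png

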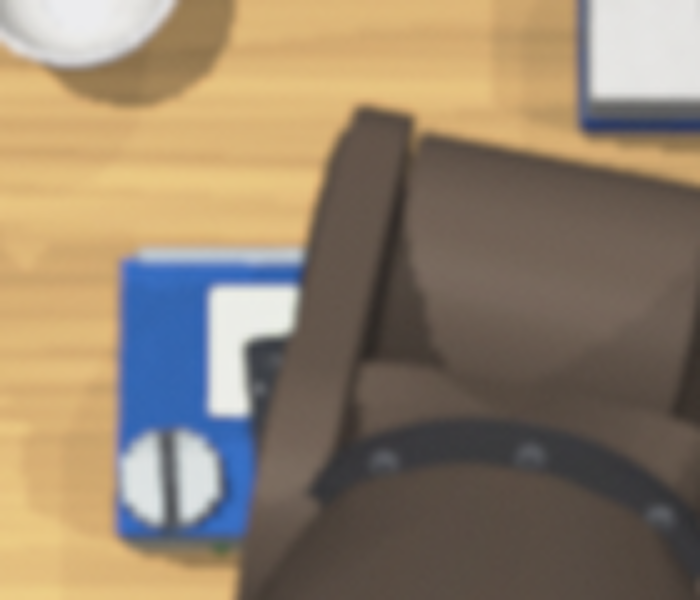

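Run:
```python
from h import *
a=np.radians(7)
for d in(-12,12):
    for z in(113.8,145): print(proj("side",[[552.5+d*np.cos(a),-41.2+d*np.sin(a),z]])*1, (proj("side",[[552.5+d*np.cos(a),-41.2+d*np.sin(a),z]])-[200,90]+.5)*4)
im=np.load("pics/s4.npy"); crop(im,(270,165,310,215),14,"c6")
```

```text
[[288.37702445 192.09728293]] [[355.50809779 410.38913172]]
[[288.82814131 183.7499456 ]] [[357.31256523 376.99978241]]
[[280.60995374 190.63544822]] [[324.43981495 404.54179286]]
[[280.92493663 182.2936199 ]] [[325.69974651 371.17447961]]
```

View pics/c6.png

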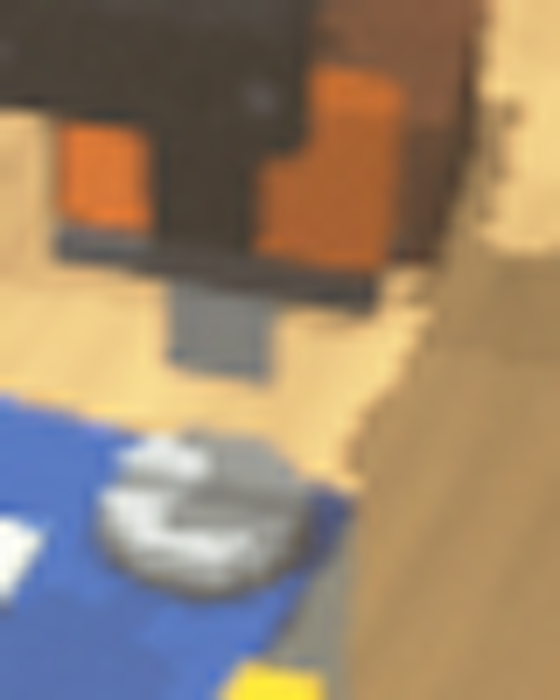

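jog_arm([
  {"dx":0.001,"dy":0,"dz":-0.015,"rx":0,"ry":0,"rz":0,"gripper":0},
  {"dx":0,"dy":0,"dz":-0.012,"rx":0,"ry":0,"rz":0,"gripper":0},
  {"dx":0,"dy":0,"dz":-0.006,"rx":0,"ry":0,"rz":0,"gripper":0},
  {"dx":0,"dy":0,"dz":-0.004,"rx":0,"ry":0,"rz":0,"gripper":0},
  {"dx":0,"dy":0,"dz":0,"rx":0,"ry":0,"rz":0,"gripper":0},
  {"dx":0,"dy":0,"dz":0,"rx":0,"ry":0,"rz":0,"gripper":0},
])

```text
t: 5.6
eef_pos: [553.5, -41.8, 128.9]
tcp_rot: [-1.571, -0.0, -1.449]
ft_force: [-0.1, 0.5, -1.7]
opening: 0.147
```

jog_arm([
  {"dx":0,"dy":0,"dz":-0.003,"rx":0,"ry":0,"rz":0,"gripper":0},
  {"dx":0,"dy":0,"dz":-0.002,"rx":0,"ry":0,"rz":0,"gripper":0},
  {"dx":0,"dy":0,"dz":0,"rx":0,"ry":0,"rz":0,"gripper":0},
  {"dx":0,"dy":0,"dz":0,"rx":0,"ry":0,"rz":0,"gripper":0},
])

```text
t: 6.0
eef_pos: [553.3, -41.6, 123.7]
tcp_rot: [-1.571, -0.0, -1.448]
ft_force: [-0.5, 0.3, -1.2]
opening: 0.147
```

Run:
```python
from h import *
s=env.state(); print(s['eef_pos'],s['tcp_rot'],s['ft_force'],s['moment'])
im=snap("side","s5"); crop(im,(250,150,330,250),7,"c7")
```

```text
[553.34416052 -41.63225022 123.71572668] [-1.57073401e+00 -9.62731014e-05 -1.44839020e+00] [-0.4771997   0.26013309 -1.16811325] [0.01819422 0.01312691 0.04015766]
```

View pics/c7.png

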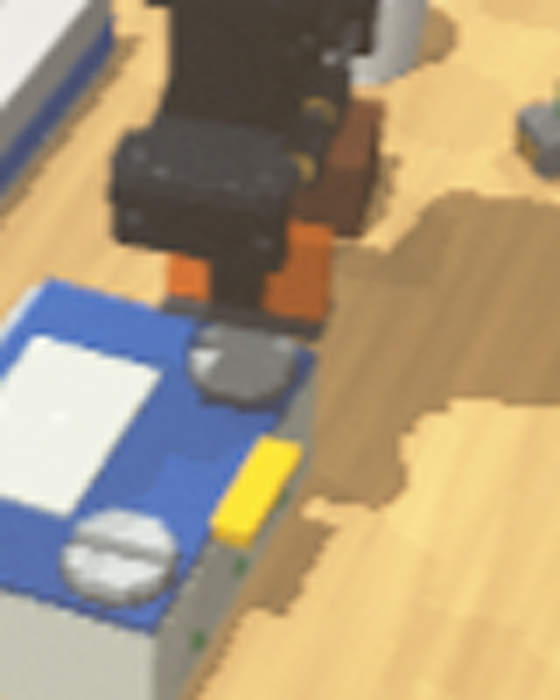

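jog_arm([
  {"dx":0,"dy":0,"dz":0,"rx":0,"ry":0,"rz":8,"gripper":0},
  {"dx":0,"dy":0,"dz":0,"rx":0,"ry":0,"rz":8,"gripper":0},
  {"dx":0,"dy":0,"dz":0,"rx":0,"ry":0,"rz":8,"gripper":0},
  {"dx":0,"dy":0,"dz":0,"rx":0,"ry":0,"rz":8,"gripper":0},
  {"dx":0,"dy":0,"dz":0,"rx":0,"ry":0,"rz":8,"gripper":0},
  {"dx":0,"dy":0,"dz":0,"rx":0,"ry":0,"rz":8,"gripper":0},
  {"dx":0,"dy":0,"dz":0,"rx":0,"ry":0,"rz":8,"gripper":0},
  {"dx":0,"dy":0,"dz":0,"rx":0,"ry":0,"rz":8,"gripper":0},
  {"dx":0,"dy":0,"dz":0,"rx":0,"ry":0,"rz":8,"gripper":0},
  {"dx":0,"dy":0,"dz":0,"rx":0,"ry":0,"rz":8,"gripper":0},
  {"dx":0,"dy":0,"dz":0,"rx":0,"ry":0,"rz":8,"gripper":0},
  {"dx":0,"dy":0,"dz":0,"rx":0,"ry":0,"rz":3,"gripper":0},
])

```text
t: 7.25
eef_pos: [551.9, -41.0, 123.5]
tcp_rot: [-1.569, 0.003, 0.145]
ft_force: [-5.4, 2.8, 1.2]
opening: 0.148
```

Run:
```python
from h import *
s=env.state(); print(s['joints'],s['eef_pos'],s['tcp_rot'],s['ft_force'],s['moment'])
im=snap("side","s6"); crop(im,(250,150,330,250),7,"c8")
```

```text
[-1.93767895e-01  5.19135504e-01  1.83981020e+00  6.97242441e-04
  7.86018284e-01 -3.39195216e-01] [551.94030271 -41.0192745  123.51199094] [-1.56921089  0.00301577  0.14493616] [-5.35920766  2.77552558  1.1986631 ] [ 0.76035841  1.08970966 -0.07044162]
```

View pics/c8.png

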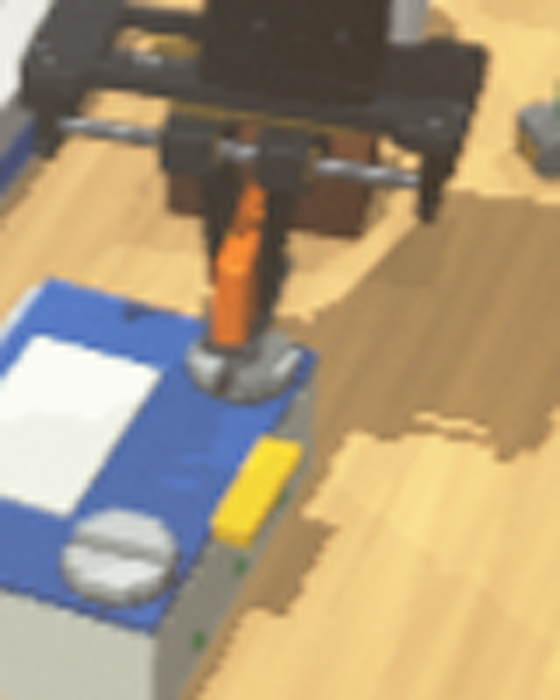

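jog_arm([
  {"dx":0,"dy":0,"dz":0,"rx":0,"ry":0,"rz":2,"gripper":0},
  {"dx":0,"dy":0,"dz":0,"rx":0,"ry":0,"rz":0,"gripper":0},
  {"dx":0,"dy":0,"dz":0,"rx":0,"ry":0,"rz":0,"gripper":0},
  {"dx":0,"dy":0,"dz":0,"rx":0,"ry":0,"rz":-4,"gripper":0},
  {"dx":0,"dy":0,"dz":0,"rx":0,"ry":0,"rz":-4,"gripper":0},
  {"dx":0,"dy":0,"dz":0.01,"rx":0,"ry":0,"rz":0,"gripper":0},
  {"dx":0,"dy":0,"dz":0.02,"rx":0,"ry":0,"rz":0,"gripper":0},
  {"dx":0,"dy":0,"dz":0.02,"rx":0,"ry":0,"rz":0,"gripper":0},
  {"dx":0,"dy":0,"dz":0,"rx":0,"ry":0,"rz":0,"gripper":0},
])

```text
t: 8.2
eef_pos: [554.5, -41.9, 176.6]
tcp_rot: [-1.572, -0.005, 0.037]
ft_force: [-0.9, 0.5, -1.8]
opening: 0.147
```

Run:
```python
from h import *
s=env.state(); print(s['joints'],s['eef_pos'],s['tcp_rot'],s['ft_force'],s['moment'])
im=snap("side","s7"); crop(im,(250,130,330,250),6,"c9")
```

```text
[-1.94188643e-01  4.48564152e-01  1.78888400e+00  2.75626824e-05
  8.99235812e-01 -2.31265947e-01] [554.45220427 -41.87433212 176.56810925] [-1.57190037 -0.00478297  0.03706285] [-0.9319651   0.53932945 -1.78107119] [-0.01499461 -0.06702124 -0.03364121]
```

View pics/c9.png

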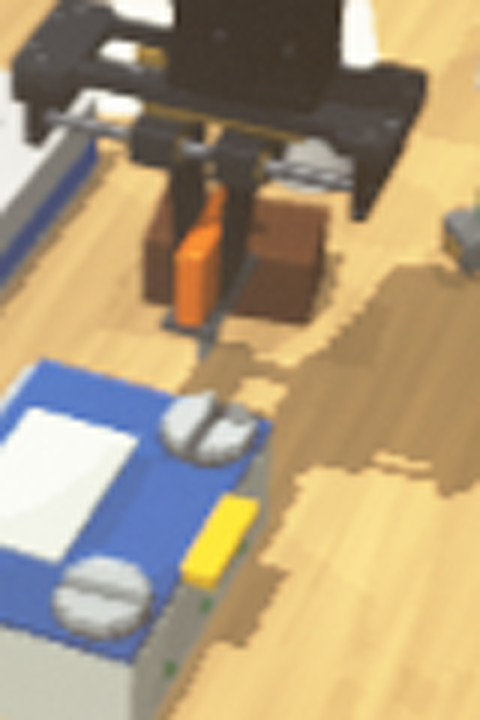

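jog_arm([
  {"dx":0,"dy":0.012,"dz":0,"rx":0,"ry":0,"rz":-8,"gripper":0},
  {"dx":0,"dy":0.012,"dz":0,"rx":0,"ry":0,"rz":-8,"gripper":0},
  {"dx":0,"dy":0.012,"dz":0,"rx":0,"ry":0,"rz":-8,"gripper":0},
  {"dx":0,"dy":0.012,"dz":0,"rx":0,"ry":0,"rz":-8,"gripper":0},
  {"dx":0,"dy":0.012,"dz":0,"rx":0,"ry":0,"rz":-8,"gripper":0},
  {"dx":0,"dy":0.012,"dz":0,"rx":0,"ry":0,"rz":-8,"gripper":0},
  {"dx":0,"dy":0.012,"dz":0,"rx":0,"ry":0,"rz":-8,"gripper":0},
  {"dx":0,"dy":0.012,"dz":0,"rx":0,"ry":0,"rz":-8,"gripper":0},
  {"dx":0,"dy":0.012,"dz":0,"rx":0,"ry":0,"rz":-8,"gripper":0},
  {"dx":0,"dy":0.012,"dz":0,"rx":0,"ry":0,"rz":-8,"gripper":0},
  {"dx":0,"dy":0.012,"dz":0,"rx":0,"ry":0,"rz":-8,"gripper":0},
  {"dx":0,"dy":0.004,"dz":0,"rx":0,"ry":0,"rz":0,"gripper":0},
])

```text
t: 9.45
eef_pos: [552.9, 95.1, 172.9]
tcp_rot: [-1.572, -0.0, -1.501]
ft_force: [0.1, 0.4, -1.8]
opening: 0.15
```

jog_arm([
  {"dx":-0.001,"dy":0,"dz":0,"rx":0,"ry":0,"rz":0,"gripper":0},
  {"dx":0,"dy":0,"dz":0,"rx":0,"ry":0,"rz":0,"gripper":0},
])

```text
t: 9.65
eef_pos: [552.1, 94.0, 173.3]
tcp_rot: [-1.571, -0.0, -1.497]
ft_force: [0.7, 0.1, -2.3]
opening: 0.148
```

Run:
```python
from h import *
s=env.state(); print(s['joints'],s['eef_pos'],s['tcp_rot'],s['ft_force'],s['moment'])
im=snap("side","s8"); crop(im,(230,150,330,250),7,"c10")
P=s['eef_pos']; a=s['tcp_rot'][2]+np.pi/2
for d in(-12,12): print((proj("side",[[P[0]+d*np.cos(a),P[1]+d*np.sin(a),P[2]-52.6]])-[230,150]+.5)*7)
```

```text
[ 5.07925142e-02  4.59613094e-01  1.77910306e+00 -2.32583428e-04
  9.03479128e-01  1.54811868e+00] [552.0742545   94.00275783 173.3455361 ] [-1.57140295e+00 -1.68891777e-04 -1.49718212e+00] [ 0.71632414  0.14414596 -2.32929132] [0.00891984 0.01032875 0.0449692 ]
[[289.03471216 481.73112929]]
[[231.26752186 467.98979093]]
```

View pics/c10.png

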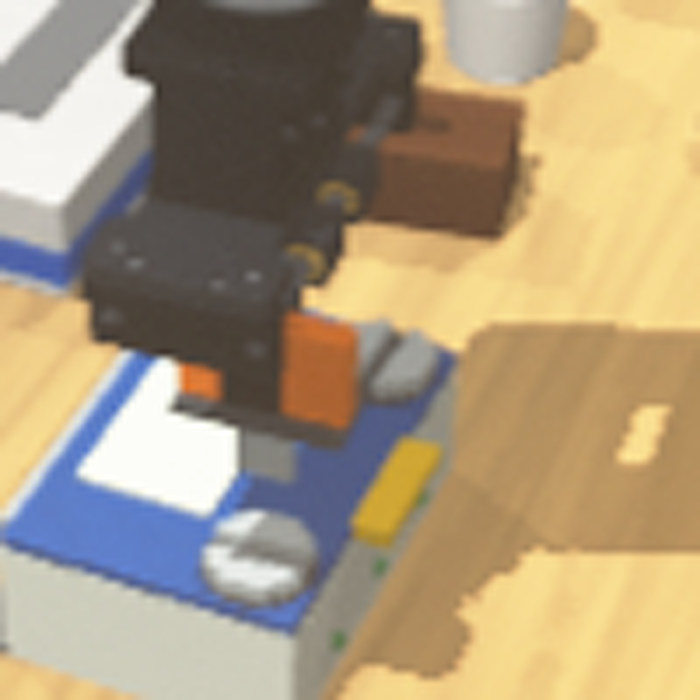

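jog_arm([
  {"dx":0.001,"dy":0.0005,"dz":-0.02,"rx":0,"ry":0,"rz":0,"gripper":0},
  {"dx":0,"dy":0,"dz":-0.015,"rx":0,"ry":0,"rz":0,"gripper":0},
  {"dx":0,"dy":0,"dz":-0.006,"rx":0,"ry":0,"rz":0,"gripper":0},
  {"dx":0,"dy":0,"dz":-0.004,"rx":0,"ry":0,"rz":0,"gripper":0},
  {"dx":0,"dy":0,"dz":0,"rx":0,"ry":0,"rz":0,"gripper":0},
  {"dx":0,"dy":0,"dz":-0.003,"rx":0,"ry":0,"rz":0,"gripper":0},
  {"dx":0,"dy":0,"dz":0,"rx":0,"ry":0,"rz":0,"gripper":0},
  {"dx":0,"dy":0,"dz":0,"rx":0,"ry":0,"rz":0,"gripper":0},
])

```text
t: 10.5
eef_pos: [553.4, 94.8, 126.0]
tcp_rot: [-1.57, -0.0, -1.501]
ft_force: [0.6, -1.0, -1.6]
opening: 0.148
```

In the slot (tip about 73). A bit lower, then turn.

jog_arm([
  {"dx":0,"dy":0,"dz":-0.002,"rx":0,"ry":0,"rz":8,"gripper":0},
  {"dx":0,"dy":0,"dz":0,"rx":0,"ry":0,"rz":8,"gripper":0},
  {"dx":0,"dy":0,"dz":0,"rx":0,"ry":0,"rz":8,"gripper":0},
  {"dx":0,"dy":0,"dz":0,"rx":0,"ry":0,"rz":8,"gripper":0},
  {"dx":0,"dy":0,"dz":0,"rx":0,"ry":0,"rz":8,"gripper":0},
  {"dx":0,"dy":0,"dz":0,"rx":0,"ry":0,"rz":8,"gripper":0},
  {"dx":0,"dy":0,"dz":0,"rx":0,"ry":0,"rz":8,"gripper":0},
  {"dx":0,"dy":0,"dz":0,"rx":0,"ry":0,"rz":8,"gripper":0},
  {"dx":0,"dy":0,"dz":0,"rx":0,"ry":0,"rz":8,"gripper":0},
  {"dx":0,"dy":0,"dz":0,"rx":0,"ry":0,"rz":8,"gripper":0},
  {"dx":0,"dy":0,"dz":0,"rx":0,"ry":0,"rz":8,"gripper":0},
  {"dx":0,"dy":0,"dz":0,"rx":0,"ry":0,"rz":6,"gripper":0},
])

```text
t: 11.7
eef_pos: [551.8, 95.4, 123.7]
tcp_rot: [-1.57, 0.003, 0.145]
ft_force: [-6.2, 4.1, 0.9]
opening: 0.143
```

jog_arm([
  {"dx":0,"dy":0,"dz":0,"rx":0,"ry":0,"rz":2,"gripper":0},
  {"dx":0,"dy":0,"dz":0,"rx":0,"ry":0,"rz":0,"gripper":0},
  {"dx":0,"dy":0,"dz":0,"rx":0,"ry":0,"rz":0,"gripper":0},
])

```text
t: 12.0
eef_pos: [551.8, 95.4, 123.6]
tcp_rot: [-1.57, 0.003, 0.175]
ft_force: [-4.8, 3.4, -0.3]
opening: 0.143
```

Run:
```python
from h import *
s=env.state(); print(s['joints'],s['eef_pos'],s['tcp_rot'],s['ft_force'],s['moment'])
im=snap("side","s9"); crop(im,(230,150,330,250),7,"c11")
```

```text
[ 5.28098117e-02  5.26604781e-01  1.82376973e+00  1.16458505e-03
  7.94517313e-01 -1.22759754e-01] [551.80944797  95.37714594 123.55723574] [-1.56957026  0.00317326  0.1747542 ] [-4.84444317  3.37792582 -0.26135874] [ 0.77750216  1.18223019 -0.05816893]
```

View pics/c11.png

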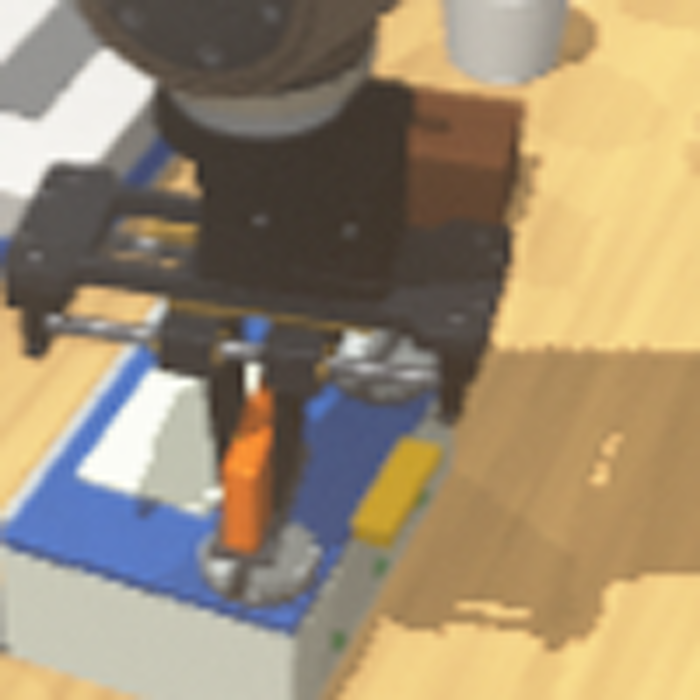

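jog_arm([
  {"dx":0,"dy":0,"dz":0,"rx":0,"ry":0,"rz":-4,"gripper":0},
  {"dx":0,"dy":0,"dz":0,"rx":0,"ry":0,"rz":-4,"gripper":0},
  {"dx":0,"dy":0,"dz":0.01,"rx":0,"ry":0,"rz":0,"gripper":0},
  {"dx":0,"dy":0,"dz":0.03,"rx":0,"ry":0,"rz":0,"gripper":0},
  {"dx":0,"dy":0,"dz":0.03,"rx":0,"ry":0,"rz":0,"gripper":0},
  {"dx":0,"dy":0,"dz":0,"rx":0,"ry":0,"rz":0,"gripper":0},
])

```text
t: 12.65
eef_pos: [554.9, 94.9, 198.1]
tcp_rot: [-1.571, -0.007, 0.037]
ft_force: [0.5, -0.3, -1.7]
opening: 0.146
```

Run:
```python
from h import *
s=env.state(); print(s['joints'],s['eef_pos'],s['tcp_rot'],s['ft_force'],s['moment'])
im=snap("side","s10"); crop(im,(230,130,330,250),6,"c12")
# planar kinematics fit: r,z from j2,j3 with tool down
D=[([-1.24860286,.491515,1.559399,1.0917],[259.243,-568.469,225.107]),([-.49244,.560645,1.432554,1.149412],[620.603,-258.257,225.]),([-.495538,.73099,1.569807,.83988],[620.307,-260.403,66.514]),
([-.193605,.46021,1.80163,.87862],[552.54,-41.25,166.423]),([-.193768,.519136,1.83981,.786018],[551.94,-41.02,123.512]),([.0507925,.459613,1.779103,.903479],[552.074,94.003,173.346]),([.05281,.526605,1.82377,.794517],[551.809,95.377,123.557])]
for q,p in D: print(np.hypot(p[0],p[1]).round(1),p[2],(np.arctan2(p[1],p[0])-q[0]).round(4),q[1]+q[2]+q[3])
```

```text
[ 5.21256640e-02  4.31034978e-01  1.75008487e+00 -2.90038548e-05
  9.53412771e-01  1.47981055e-02] [554.91792373  94.93514301 198.09180213] [-1.57071562 -0.00705961  0.03734398] [ 0.46937222 -0.28300863 -1.72196831] [-0.03644753 -0.11514067  0.03122594]
624.8 225.107 0.1057 3.142614
672.2 225.0 0.0981 3.1426110000000005
672.7 66.514 0.0981 3.140677
554.1 166.423 0.1191 3.14046
553.5 123.512 0.1196 3.144964
560.0 173.346 0.1179 3.142195
560.0 123.557 0.1183 3.1448919999999996
```

View pics/c12.png

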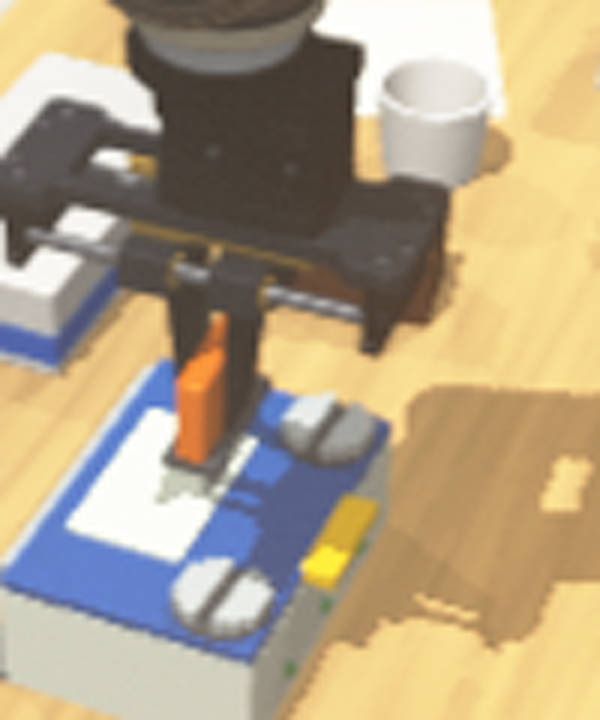

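Run:
```python
import numpy as np
D=[([-1.24860286,.491515,1.559399,1.0917],[259.243,-568.469,225.107]),([-.49244,.560645,1.432554,1.149412],[620.603,-258.257,225.]),([-.495538,.73099,1.569807,.83988],[620.307,-260.403,66.514]),
([-.193605,.46021,1.80163,.87862],[552.54,-41.25,166.423]),([-.193768,.519136,1.83981,.786018],[551.94,-41.02,123.512]),([.0507925,.459613,1.779103,.903479],[552.074,94.003,173.346]),([.05281,.526605,1.82377,.794517],[551.809,95.377,123.557]),([.0521,.431035,1.750085,.95341],[554.918,94.935,198.092])]
A=[];b=[]
for q,p in D:
    a=q[1]; c=q[1]+q[2]; e=c+q[3]-np.pi; d=66
    r=np.sqrt(p[0]**2+p[1]**2-d*d)
    # [L1,L2,h-T] , o=0, elbow offset variant
    A+= [[np.sin(a),np.sin(c),0],[np.cos(a),np.cos(c),1]]; b+=[r,p[2]]
A=np.array(A);b=np.array(b)
x,res,_,sv=np.linalg.lstsq(A,b,rcond=None); print(x,(A@x-b).round(1),sv)
```

```text
[557.30078049 397.32852813 -81.00101237] [ -5.9   1.7 -10.2   3.1  -1.4   2.4   3.6  -1.3   7.2  -2.4   3.   -1.
   6.6  -2.1  -0.7  -0.5] [4.10817138 2.66168189 0.19590146]
```

jog_arm([
  {"dx":-0.02,"dy":-0.014,"dz":0,"rx":0,"ry":0,"rz":-1,"gripper":0},
  {"dx":-0.02,"dy":-0.014,"dz":0,"rx":0,"ry":0,"rz":-1,"gripper":0},
  {"dx":-0.02,"dy":-0.014,"dz":0,"rx":0,"ry":0,"rz":0,"gripper":0},
  {"dx":-0.02,"dy":-0.014,"dz":0,"rx":0,"ry":0,"rz":0,"gripper":0},
  {"dx":-0.025,"dy":-0.012,"dz":0,"rx":0,"ry":0,"rz":0,"gripper":0},
  {"dx":0,"dy":0,"dz":0,"rx":0,"ry":-8,"rz":0,"gripper":0},
  {"dx":0,"dy":0,"dz":0,"rx":0,"ry":-8,"rz":0,"gripper":0},
  {"dx":0,"dy":0,"dz":0,"rx":0,"ry":0,"rz":0,"gripper":0},
])

```text
t: 13.5
eef_pos: [445.6, 26.9, 192.9]
tcp_rot: [-1.571, -0.279, 0.001]
ft_force: [-0.7, 0.3, -1.7]
opening: 0.146
```

Run:
```python
from h import *
s=env.state(); print(s['joints'],s['eef_pos'],s['tcp_rot'],s['ft_force'],s['moment'])
```

```text
[-0.10490028  0.20138482  2.18159135  0.06231523  0.48151108 -0.15707544] [445.63160869  26.91028698 192.93975556] [-1.57110563e+00 -2.79356670e-01  1.00784271e-03] [-0.68704912  0.28282501 -1.67274878] [-0.00361095  0.24565878 -0.02263059]
```

jog_arm([
  {"dx":0,"dy":-0.01,"dz":0,"rx":0,"ry":8,"rz":0,"gripper":0},
  {"dx":0,"dy":-0.01,"dz":0,"rx":0,"ry":8,"rz":0,"gripper":0},
  {"dx":0,"dy":0,"dz":0,"rx":0,"ry":0,"rz":-7.5,"gripper":0},
  {"dx":0,"dy":0,"dz":0,"rx":0,"ry":0,"rz":-7.5,"gripper":0},
  {"dx":0,"dy":0,"dz":0,"rx":0,"ry":0,"rz":-7.5,"gripper":0},
  {"dx":0,"dy":0,"dz":0,"rx":0,"ry":0,"rz":-7.5,"gripper":0},
  {"dx":0,"dy":0,"dz":0,"rx":0,"ry":0,"rz":-7.5,"gripper":0},
  {"dx":0,"dy":0,"dz":0,"rx":0,"ry":0,"rz":-7.5,"gripper":0},
  {"dx":0,"dy":0,"dz":0,"rx":5.66,"ry":-5.66,"rz":0,"gripper":0},
  {"dx":0,"dy":0,"dz":0,"rx":5.66,"ry":-5.66,"rz":0,"gripper":0},
  {"dx":0,"dy":0,"dz":0,"rx":0,"ry":0,"rz":0,"gripper":0},
])

```text
t: 14.6
eef_pos: [447.4, 7.0, 193.1]
tcp_rot: [-1.306, 0.007, -0.783]
ft_force: [-0.2, -0.5, -2.0]
opening: 0.148
```

```bash
cat >> h.py <<'E'
from scipy.spatial.transform import Rotation as Rot
def st():
    s=env.state(); R=Rot.from_euler('xyz',s['tcp_rot']).as_matrix()
    print("t",round(s['t'],2),"q",s['joints'].round(3),"p",s['eef_pos'].round(1),"dir",R[:,1].round(3),"jaw",R[:,0].round(3),"F",s['ft_force'].round(1),"M",s['moment'].round(2),"op",round(s['opening'],3)); return s,R
E
python3 -c "
from h import *
st()"
```

```text
t 14.6 q [-0.27   0.238  2.122  0.372  0.689  0.236] p [447.4   7.  193.1] dir [ 0.18   0.19  -0.965] jaw [ 0.709 -0.706 -0.007] F [-0.2 -0.5 -2. ] M [-0.19  0.15 -0.  ] op 0.148
```

Feasible so far (j4 growing positive). Continue tilting.

jog_arm([
  {"dx":0,"dy":0,"dz":0,"rx":5.66,"ry":-5.66,"rz":0,"gripper":0},
  {"dx":0,"dy":0,"dz":0,"rx":5.66,"ry":-5.66,"rz":0,"gripper":0},
  {"dx":0,"dy":0,"dz":0,"rx":5.66,"ry":-5.66,"rz":0,"gripper":0},
  {"dx":0,"dy":0,"dz":0,"rx":0,"ry":0,"rz":0,"gripper":0},
])

```text
t: 15.0
eef_pos: [445.6, 10.3, 191.1]
tcp_rot: [-1.002, 0.023, -0.771]
ft_force: [0.3, -0.9, -1.1]
opening: 0.145
```

```bash
python3 -c "
from h import *
st()"
```

```text
t 15.0 q [-0.443  0.25   2.247  0.933  0.697 -0.417] p [445.6  10.3 191.1] dir [ 0.361  0.399 -0.843] jaw [ 0.717 -0.697 -0.023] F [ 0.3 -0.9 -1.1] M [-0.29  0.25 -0.02] op 0.145
```

jog_arm([
  {"dx":0,"dy":0,"dz":0,"rx":4,"ry":-4,"rz":0,"gripper":0},
  {"dx":0,"dy":0,"dz":0,"rx":4,"ry":-4,"rz":0,"gripper":0},
  {"dx":0,"dy":0,"dz":0,"rx":4,"ry":-4,"rz":0,"gripper":0},
  {"dx":0,"dy":0,"dz":0,"rx":4,"ry":-4,"rz":0,"gripper":0},
  {"dx":0,"dy":0,"dz":0,"rx":0,"ry":0,"rz":0,"gripper":0},
  {"dx":0,"dy":0,"dz":0,"rx":0,"ry":0,"rz":0,"gripper":0},
])

```text
t: 15.6
eef_pos: [445.9, 10.6, 191.3]
tcp_rot: [-0.612, 0.017, -0.764]
ft_force: [0.1, 0.8, -0.9]
opening: 0.145
```

```bash
python3 -c "
from h import *
st()"
```

```text
t 15.6 q [-0.65   0.385  2.392  1.417  0.969 -1.106] p [445.9  10.6 191.3] dir [ 0.56   0.598 -0.574] jaw [ 0.722 -0.692 -0.017] F [ 0.1  0.8 -0.9] M [-0.51  0.43 -0.03] op 0.145
```

jog_arm([
  {"dx":0,"dy":0,"dz":0,"rx":4,"ry":-4,"rz":0,"gripper":0},
  {"dx":0,"dy":0,"dz":0,"rx":4,"ry":-4,"rz":0,"gripper":0},
  {"dx":0,"dy":0,"dz":0,"rx":0,"ry":0,"rz":0,"gripper":0},
  {"dx":0,"dy":0,"dz":0,"rx":0,"ry":0,"rz":0,"gripper":0},
])

```text
t: 16.0
eef_pos: [445.8, 10.7, 191.4]
tcp_rot: [-0.415, 0.01, -0.763]
ft_force: [-0.3, -0.2, -1.9]
opening: 0.143
```

```bash
python3 -c "
from h import *
st()
im=snap('side','s11'); crop(im,(200,100,400,300),4,'c13')
"
```

```text
t 16.0 q [-0.728  0.511  2.45   1.521  1.158 -1.362] p [445.8  10.7 191.4] dir [ 0.629  0.665 -0.403] jaw [ 0.723 -0.691 -0.01 ] F [-0.3 -0.2 -1.9] M [-0.49  0.4   0.03] op 0.143
```

View pics/c13.png

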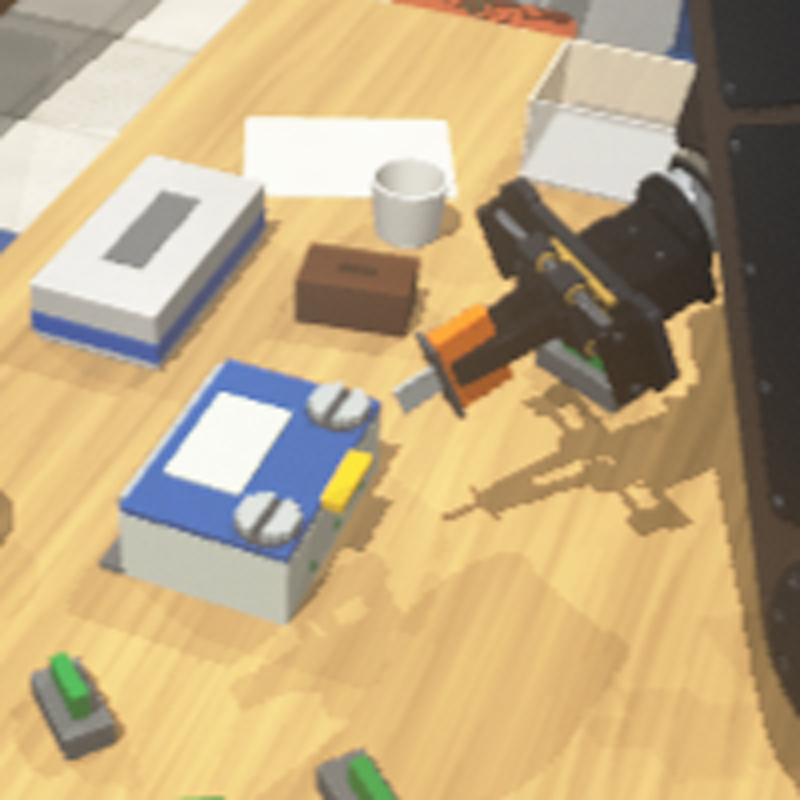

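jog_arm([
  {"dx":0.002,"dy":-0.005,"dz":-0.02,"rx":0,"ry":0,"rz":0,"gripper":0},
  {"dx":0.002,"dy":-0.005,"dz":-0.02,"rx":0,"ry":0,"rz":0,"gripper":0},
  {"dx":0.002,"dy":-0.005,"dz":-0.02,"rx":0,"ry":0,"rz":0,"gripper":0},
  {"dx":0.002,"dy":-0.005,"dz":-0.02,"rx":0,"ry":0,"rz":0,"gripper":0},
  {"dx":0.002,"dy":-0.005,"dz":-0.02,"rx":0,"ry":0,"rz":0,"gripper":0},
  {"dx":0.002,"dy":-0.005,"dz":-0.02,"rx":0,"ry":0,"rz":0,"gripper":0},
  {"dx":0.004,"dy":-0.004,"dz":-0.014,"rx":0,"ry":0,"rz":0,"gripper":0},
  {"dx":0,"dy":0,"dz":0,"rx":0,"ry":0,"rz":0,"gripper":0},
  {"dx":0,"dy":0,"dz":0,"rx":0,"ry":0,"rz":0,"gripper":0},
])

```text
t: 16.95
eef_pos: [461.9, -23.2, 58.4]
tcp_rot: [-0.411, 0.007, -0.763]
ft_force: [-0.4, -0.6, -3.0]
opening: 0.146
```

```bash
python3 -c "
from h import *
st()
im=snap('side','s12'); crop(im,(230,150,390,290),5,'c14')
snap('top','t12',(220,170,330,290),5)
"
```

```text
t 16.95 q [-0.77   0.901  2.405  1.632  1.164 -1.742] p [461.9 -23.2  58.4] dir [ 0.631  0.664 -0.4  ] jaw [ 0.723 -0.691 -0.007] F [-0.4 -0.6 -3. ] M [-0.47  0.47 -0.01] op 0.146
```

View pics/c14.png

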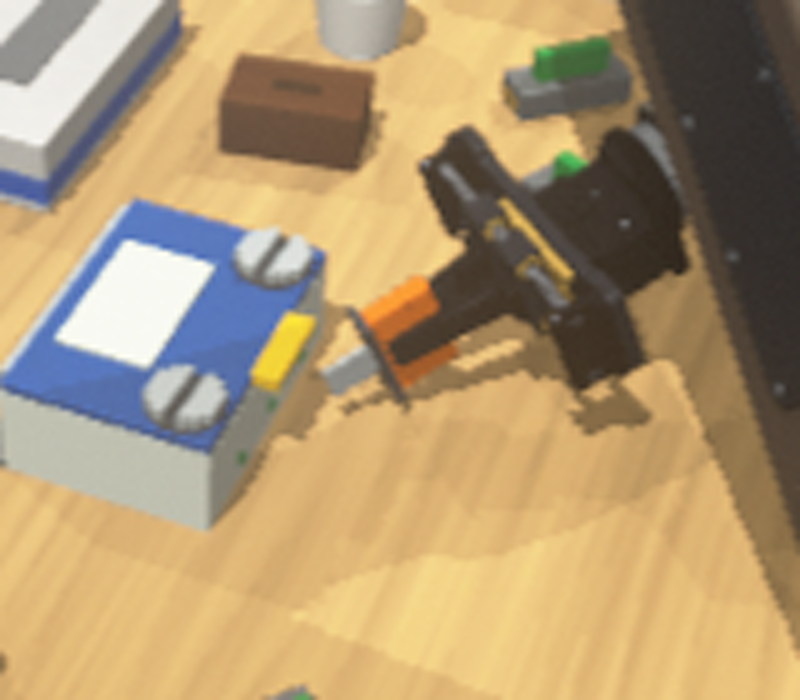

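View pics/t12.png

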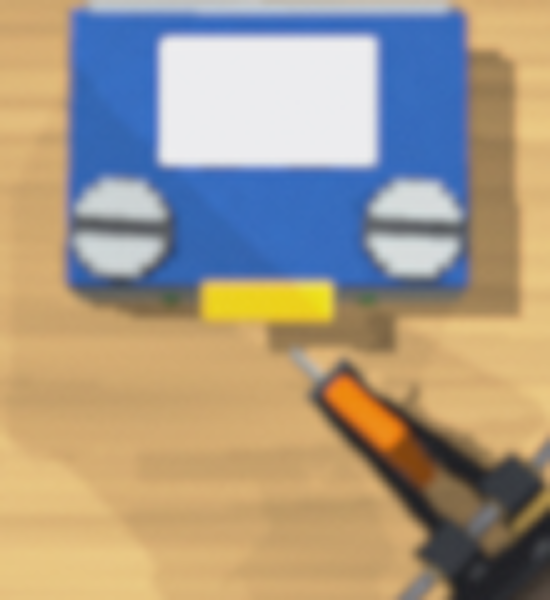

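jog_arm([
  {"dx":0.008,"dy":0.0085,"dz":-0.001,"rx":0,"ry":0,"rz":0,"gripper":0},
  {"dx":0.008,"dy":0.0085,"dz":0,"rx":0,"ry":0,"rz":0,"gripper":0},
  {"dx":0.008,"dy":0.0085,"dz":0,"rx":0,"ry":0,"rz":0,"gripper":0},
  {"dx":0,"dy":0,"dz":0,"rx":0,"ry":0,"rz":0,"gripper":0},
  {"dx":0,"dy":0,"dz":0.004,"rx":0,"ry":0,"rz":0,"gripper":0},
  {"dx":0,"dy":0,"dz":0.004,"rx":0,"ry":0,"rz":0,"gripper":0},
  {"dx":0,"dy":0,"dz":0,"rx":0,"ry":0,"rz":0,"gripper":0},
])

```text
t: 17.75
eef_pos: [486.0, 1.6, 65.7]
tcp_rot: [-0.41, 0.006, -0.765]
ft_force: [0.4, 0.1, -1.6]
opening: 0.147
```

```bash
python3 -c "
from h import *
st()
im=snap('side','s13'); crop(im,(230,150,390,290),5,'c15')
snap('top','t13',(220,170,330,290),5)
"
```

```text
t 17.75 q [-0.673  0.876  2.389  1.713  1.175 -1.697] p [486.    1.6  65.7] dir [ 0.634  0.663 -0.399] jaw [ 0.721 -0.693 -0.006] F [ 0.4  0.1 -1.6] M [-0.43  0.46  0.02] op 0.147
```

View pics/c15.png

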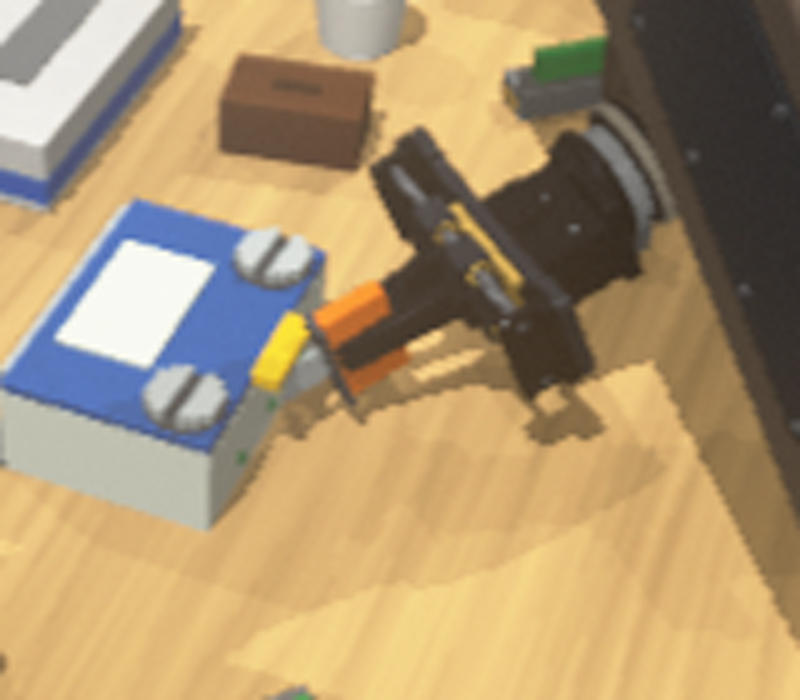

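View pics/t13.png

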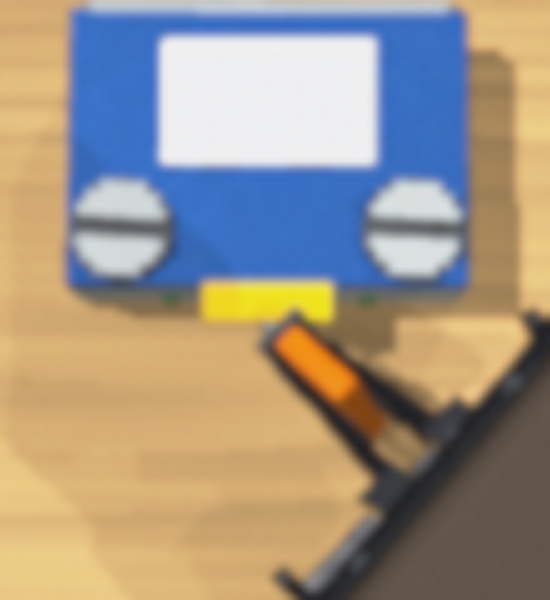

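jog_arm([
  {"dx":0,"dy":0,"dz":0.005,"rx":0,"ry":0,"rz":0,"gripper":0},
  {"dx":0,"dy":0,"dz":0.007,"rx":0,"ry":0,"rz":0,"gripper":0},
  {"dx":0.001,"dy":0,"dz":0.0075,"rx":0,"ry":0,"rz":0,"gripper":0},
  {"dx":0.001,"dy":0,"dz":0.0075,"rx":0,"ry":0,"rz":0,"gripper":0},
])

```text
t: 18.25
eef_pos: [487.7, 1.8, 92.3]
tcp_rot: [-0.411, 0.008, -0.765]
ft_force: [-2.3, -0.7, -5.1]
opening: 0.147
```

```bash
python3 -c "
from h import *
st()
im=snap('side','s14'); crop(im,(230,130,390,270),5,'c16')
"
```

```text
t 18.25 q [-0.669  0.801  2.387  1.683  1.164 -1.612] p [487.7   1.8  92.3] dir [ 0.633  0.663 -0.4  ] jaw [ 0.721 -0.693 -0.008] F [-2.3 -0.7 -5.1] M [-1.14  1.1   0.12] op 0.147
```

View pics/c16.png

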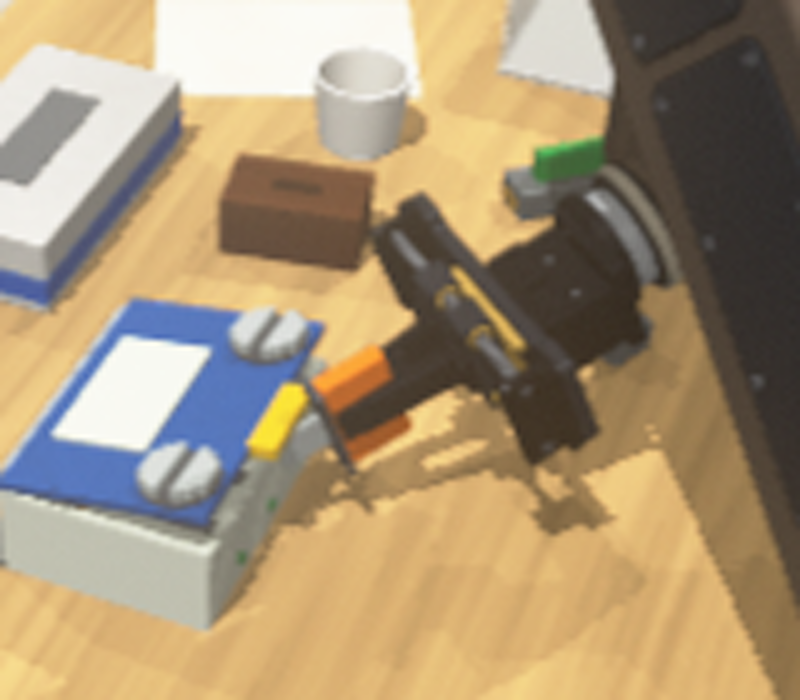

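jog_arm([
  {"dx":0.0015,"dy":0,"dz":0.0072,"rx":0,"ry":0,"rz":0,"gripper":0},
  {"dx":0.0015,"dy":0,"dz":0.0072,"rx":0,"ry":0,"rz":0,"gripper":0},
  {"dx":0.0022,"dy":0,"dz":0.007,"rx":0,"ry":0,"rz":0,"gripper":0},
  {"dx":0.0022,"dy":0,"dz":0.007,"rx":0,"ry":0,"rz":0,"gripper":0},
  {"dx":0.003,"dy":0,"dz":0.0068,"rx":0,"ry":0,"rz":0,"gripper":0},
  {"dx":0.003,"dy":0,"dz":0.0068,"rx":0,"ry":0,"rz":0,"gripper":0},
  {"dx":0.0037,"dy":0,"dz":0.0064,"rx":0,"ry":0,"rz":0,"gripper":0},
  {"dx":0.0037,"dy":0,"dz":0.0064,"rx":0,"ry":0,"rz":0,"gripper":0},
])

```text
t: 19.1
eef_pos: [508.8, 1.8, 147.1]
tcp_rot: [-0.411, 0.007, -0.765]
ft_force: [-0.7, 1.0, -5.7]
opening: 0.145
```

```bash
python3 -c "
from h import *
st()
im=snap('side','s15'); crop(im,(230,100,390,240),5,'c17')
"
```

```text
t 19.1 q [-0.635  0.65   2.331  1.627  1.145 -1.387] p [508.8   1.8 147.1] dir [ 0.633  0.663 -0.399] jaw [ 0.721 -0.693 -0.007] F [-0.7  1.  -5.7] M [-1.09  1.17  0.12] op 0.145
```

View pics/c17.png

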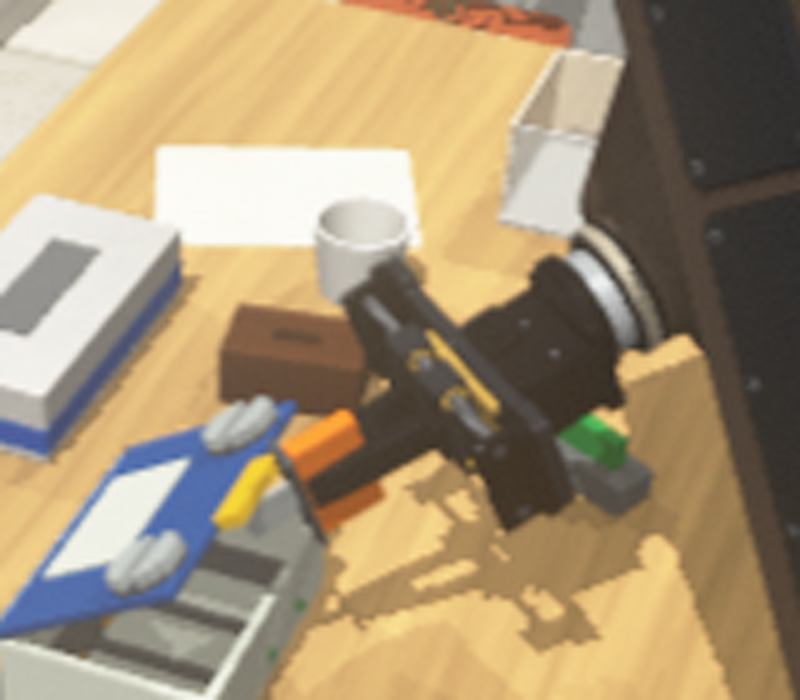

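jog_arm([
  {"dx":0.0055,"dy":0,"dz":0.0081,"rx":0,"ry":0,"rz":0,"gripper":0},
  {"dx":0.0061,"dy":0,"dz":0.0077,"rx":0,"ry":0,"rz":0,"gripper":0},
  {"dx":0.0066,"dy":0,"dz":0.0072,"rx":0,"ry":0,"rz":0,"gripper":0},
  {"dx":0.0071,"dy":0,"dz":0.0068,"rx":0,"ry":0,"rz":0,"gripper":0},
  {"dx":0.0076,"dy":0,"dz":0.0062,"rx":0,"ry":0,"rz":0,"gripper":0},
])

```text
t: 19.65
eef_pos: [541.5, 2.0, 182.9]
tcp_rot: [-0.411, 0.008, -0.765]
ft_force: [-1.8, -0.7, -4.6]
opening: 0.143
```

```bash
python3 -c "
from h import *
st()
im=snap('side','s16'); crop(im,(230,100,390,240),5,'c18')
"
```

```text
t 19.65 q [-0.587  0.572  2.244  1.596  1.127 -1.205] p [541.5   2.  182.9] dir [ 0.632  0.664 -0.399] jaw [ 0.722 -0.692 -0.008] F [-1.8 -0.7 -4.6] M [-1.16  1.21  0.19] op 0.143
```

View pics/c18.png

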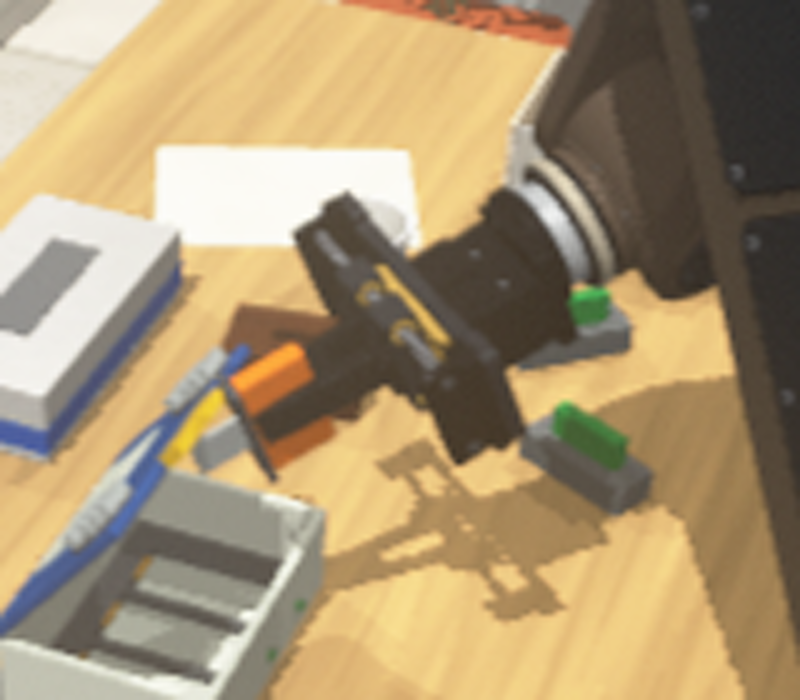

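jog_arm([
  {"dx":0.008,"dy":0,"dz":0.0055,"rx":0,"ry":0,"rz":0,"gripper":0},
  {"dx":0.0085,"dy":0,"dz":0.0048,"rx":0,"ry":0,"rz":0,"gripper":0},
  {"dx":0.009,"dy":0,"dz":0.004,"rx":0,"ry":0,"rz":0,"gripper":0},
  {"dx":0.0095,"dy":0,"dz":0.003,"rx":0,"ry":0,"rz":0,"gripper":0},
  {"dx":0.01,"dy":0,"dz":0.002,"rx":0,"ry":0,"rz":0,"gripper":0},
  {"dx":0.01,"dy":0,"dz":0,"rx":0,"ry":0,"rz":0,"gripper":0},
])

```text
t: 20.3
eef_pos: [597.3, 1.8, 202.3]
tcp_rot: [-0.41, 0.007, -0.765]
ft_force: [-4.0, -0.6, 0.5]
opening: 0.149
```

```bash
python3 -c "
from h import *
st()
im=snap('side','s17'); crop(im,(200,80,380,240),4,'c19')
"
```

```text
t 20.3 q [-0.52   0.564  2.111  1.59   1.099 -1.05 ] p [597.3   1.8 202.3] dir [ 0.633  0.664 -0.398] jaw [ 0.721 -0.692 -0.007] F [-4.  -0.6  0.5] M [-0.05  0.33  0.53] op 0.149
```

View pics/c19.png

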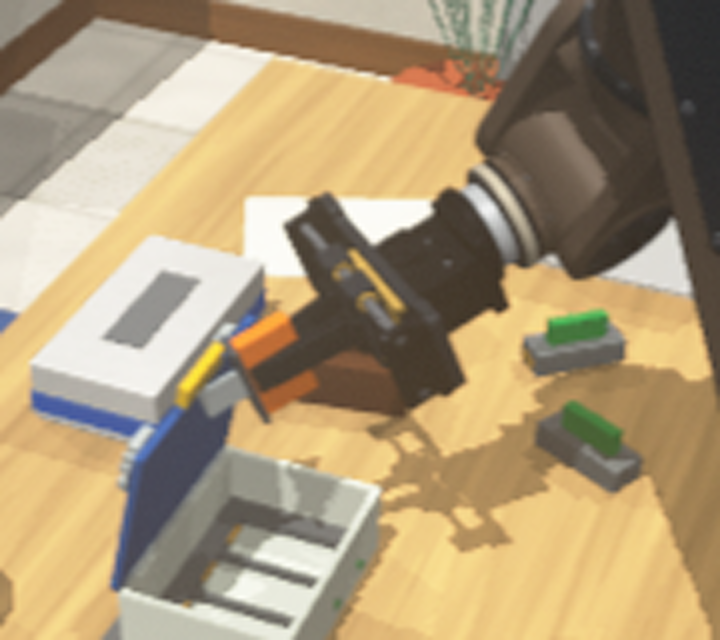

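jog_arm([
  {"dx":0.008,"dy":0,"dz":0,"rx":0,"ry":0,"rz":0,"gripper":0},
  {"dx":0.008,"dy":0,"dz":0,"rx":0,"ry":0,"rz":0,"gripper":0},
  {"dx":0.008,"dy":0,"dz":0,"rx":0,"ry":0,"rz":0,"gripper":0},
  {"dx":0.008,"dy":0,"dz":-0.001,"rx":0,"ry":0,"rz":0,"gripper":0},
  {"dx":0,"dy":0,"dz":0,"rx":0,"ry":0,"rz":0,"gripper":0},
])

```text
t: 20.85
eef_pos: [629.5, 1.6, 200.6]
tcp_rot: [-0.411, 0.007, -0.765]
ft_force: [-0.3, -0.4, -1.0]
opening: 0.148
```

```bash
python3 -c "
from h import *
st()
im=snap('side','s18'); crop(im,(200,80,380,240),4,'c20')
"
```

```text
t 20.85 q [-0.487  0.59   2.039  1.595  1.081 -1.   ] p [629.5   1.6 200.6] dir [ 0.633  0.663 -0.399] jaw [ 0.721 -0.693 -0.007] F [-0.3 -0.4 -1. ] M [-0.45  0.43 -0.03] op 0.148
```

View pics/c20.png

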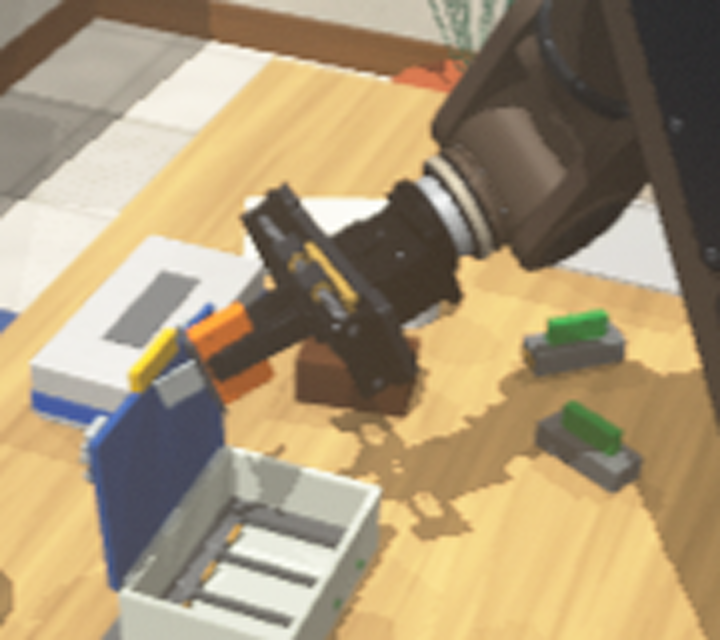

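jog_arm([
  {"dx":-0.03,"dy":-0.015,"dz":0,"rx":0,"ry":0,"rz":0,"gripper":0},
  {"dx":-0.04,"dy":-0.02,"dz":0.01,"rx":0,"ry":0,"rz":0,"gripper":0},
  {"dx":-0.04,"dy":-0.02,"dz":0.01,"rx":0,"ry":0,"rz":0,"gripper":0},
  {"dx":0,"dy":-0.01,"dz":0,"rx":-4,"ry":4,"rz":0,"gripper":0},
  {"dx":0,"dy":-0.01,"dz":0,"rx":-4,"ry":4,"rz":0,"gripper":0},
  {"dx":0,"dy":-0.01,"dz":0,"rx":-4,"ry":4,"rz":0,"gripper":0},
  {"dx":0,"dy":-0.01,"dz":0,"rx":-4,"ry":4,"rz":0,"gripper":0},
  {"dx":0,"dy":-0.01,"dz":0,"rx":-4,"ry":4,"rz":0,"gripper":0},
  {"dx":0,"dy":0,"dz":0,"rx":-4,"ry":4,"rz":0,"gripper":0},
  {"dx":0,"dy":0,"dz":0,"rx":-4,"ry":4,"rz":0,"gripper":0},
  {"dx":0,"dy":0,"dz":0,"rx":-4,"ry":4,"rz":0,"gripper":0},
  {"dx":0,"dy":0,"dz":0,"rx":0,"ry":0,"rz":0,"gripper":0},
])

```text
t: 22.1
eef_pos: [519.3, -102.5, 221.7]
tcp_rot: [-1.202, 0.018, -0.775]
ft_force: [0.6, 0.4, -1.2]
opening: 0.147
```

```bash
python3 -c "
from h import *
st()
im=snap('side','s19'); crop(im,(200,80,400,260),4,'c21')
"
```

```text
t 22.1 q [-0.497  0.325  1.913  0.476  0.874 -0.023] p [ 519.3 -102.5  221.7] dir [ 0.241  0.269 -0.932] jaw [ 0.714 -0.699 -0.018] F [ 0.6  0.4 -1.2] M [-0.2   0.14  0.02] op 0.147
```

View pics/c21.png

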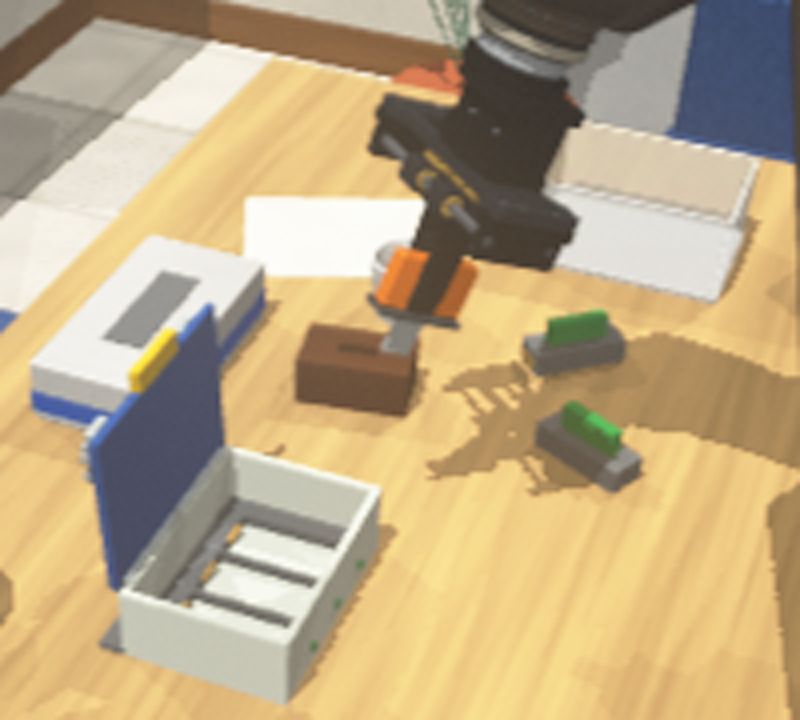

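jog_arm([
  {"dx":0.011,"dy":-0.017,"dz":0,"rx":-3.95,"ry":3.54,"rz":0,"gripper":0},
  {"dx":0.011,"dy":-0.017,"dz":0,"rx":-3.95,"ry":3.54,"rz":0,"gripper":0},
  {"dx":0.011,"dy":-0.017,"dz":0,"rx":-3.95,"ry":3.54,"rz":0,"gripper":0},
  {"dx":0.011,"dy":-0.017,"dz":0,"rx":-3.95,"ry":3.54,"rz":0,"gripper":0},
  {"dx":0.011,"dy":-0.017,"dz":0,"rx":0,"ry":0,"rz":-7.2,"gripper":0},
  {"dx":0.011,"dy":-0.017,"dz":0,"rx":0,"ry":0,"rz":-7.2,"gripper":0},
  {"dx":0.011,"dy":-0.017,"dz":0,"rx":0,"ry":0,"rz":-7.2,"gripper":0},
  {"dx":0.011,"dy":-0.017,"dz":0,"rx":0,"ry":0,"rz":-7.2,"gripper":0},
  {"dx":0.013,"dy":-0.021,"dz":0,"rx":0,"ry":0,"rz":-7.2,"gripper":0},
  {"dx":0,"dy":0,"dz":0,"rx":0,"ry":0,"rz":0,"gripper":0},
  {"dx":0,"dy":0,"dz":0,"rx":0,"ry":0,"rz":0,"gripper":0},
])

```text
t: 23.25
eef_pos: [618.5, -260.3, 219.6]
tcp_rot: [-1.571, 0.005, -1.407]
ft_force: [-0.3, 0.9, -1.5]
opening: 0.145
```

```bash
python3 -c "
from h import *
st()
im=snap('side','s20'); crop(im,(240,90,340,190),7,'c22')
"
```

```text
t 23.25 q [-0.498  0.565  1.441  0.005  1.14   0.907] p [ 618.5 -260.3  219.6] dir [-0.001  0.005 -1.   ] jaw [ 0.163 -0.987 -0.005] F [-0.3  0.9 -1.5] M [0.   0.03 0.04] op 0.145
```

View pics/c22.png

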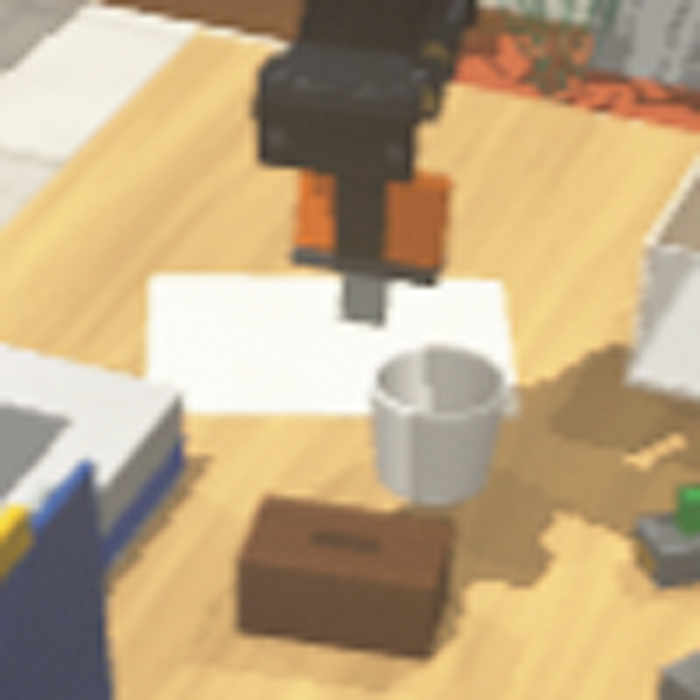

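jog_arm([
  {"dx":0.0018,"dy":0.0007,"dz":-0.03,"rx":0,"ry":0,"rz":0,"gripper":0},
  {"dx":0,"dy":0,"dz":-0.03,"rx":0,"ry":0,"rz":0,"gripper":0},
  {"dx":0,"dy":0,"dz":-0.03,"rx":0,"ry":0,"rz":0,"gripper":0},
  {"dx":0,"dy":0,"dz":-0.015,"rx":0,"ry":0,"rz":0,"gripper":0},
  {"dx":0,"dy":0,"dz":0,"rx":0,"ry":0,"rz":0,"gripper":0},
  {"dx":0,"dy":0,"dz":0,"rx":0,"ry":0,"rz":0,"gripper":0},
])

```text
t: 23.9
eef_pos: [621.6, -259.5, 116.9]
tcp_rot: [-1.569, 0.001, -1.408]
ft_force: [0.7, 0.7, -1.2]
opening: 0.147
```

```bash
python3 -c "
from h import *
s,R=st()
im=snap('side','s21'); crop(im,(250,120,330,200),8,'c23')
p=s['eef_pos']; a=np.radians(9.5)
for d in(-12,12): print((proj('side',[[p[0]+d*np.cos(a),p[1]+d*np.sin(a),p[2]-52.6]])-[250,120]+.5)*8)
for d in(-17,17):
  for e in (-6.5,6.5): print((proj('side',[[620.3+d*np.cos(a)-e*np.sin(a),-259.6+d*np.sin(a)+e*np.cos(a),45]])-[250,120]+.5)*8)
"
```

```text
t 23.9 q [-0.494  0.671  1.535  0.002  0.936  0.912] p [ 621.6 -259.5  116.9] dir [ 0.001  0.002 -1.   ] jaw [ 0.162 -0.987 -0.001] F [ 0.7  0.7 -1.2] M [0.02 0.04 0.02] op 0.147
[[339.15578541 344.12457391]]
[[285.28271714 336.14516528]]
[[353.94037518 374.70833244]]
[[348.23860221 391.22958082]]
[[278.52348927 363.43564918]]
[[272.34192274 379.82216434]]
```

View pics/c23.png

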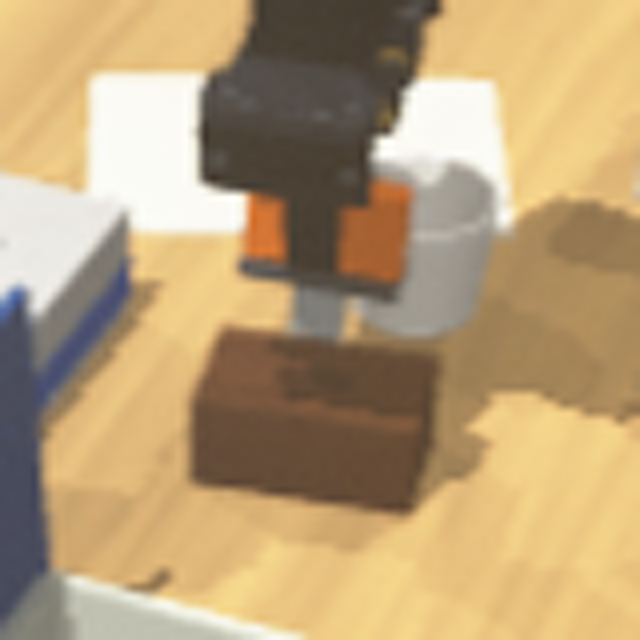

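jog_arm([
  {"dx":-0.001,"dy":0,"dz":-0.012,"rx":0,"ry":0,"rz":0,"gripper":0},
  {"dx":0,"dy":0,"dz":-0.012,"rx":0,"ry":0,"rz":0,"gripper":0},
  {"dx":0,"dy":0,"dz":-0.01,"rx":0,"ry":0,"rz":0,"gripper":0},
  {"dx":0,"dy":0,"dz":-0.01,"rx":0,"ry":0,"rz":0,"gripper":0},
  {"dx":0,"dy":0,"dz":-0.005,"rx":0,"ry":0,"rz":0,"gripper":0},
  {"dx":0,"dy":0,"dz":0,"rx":0,"ry":0,"rz":0,"gripper":0},
  {"dx":0,"dy":0,"dz":0,"rx":0,"ry":0,"rz":0,"gripper":0},
])

```text
t: 24.65
eef_pos: [620.4, -259.6, 66.9]
tcp_rot: [-1.57, 0.002, -1.409]
ft_force: [-0.3, 0.3, -0.9]
opening: 0.149
```

Seated about 1 mm above full depth with no side force; release.

jog_arm([
  {"dx":0,"dy":0,"dz":-0.001,"rx":0,"ry":0,"rz":0,"gripper":0},
  {"dx":0,"dy":0,"dz":0,"rx":0,"ry":0,"rz":0,"gripper":0.6},
  {"dx":0,"dy":0,"dz":0,"rx":0,"ry":0,"rz":0,"gripper":0.6},
  {"dx":0,"dy":0,"dz":0,"rx":0,"ry":0,"rz":0,"gripper":0.6},
  {"dx":0,"dy":0,"dz":0,"rx":0,"ry":0,"rz":0,"gripper":0.6},
  {"dx":0,"dy":0,"dz":0.02,"rx":0,"ry":0,"rz":0,"gripper":0.6},
  {"dx":0,"dy":0,"dz":0.04,"rx":0,"ry":0,"rz":0,"gripper":0.6},
  {"dx":0,"dy":0,"dz":0.04,"rx":0,"ry":0,"rz":0,"gripper":0.6},
  {"dx":0,"dy":0,"dz":0.04,"rx":0,"ry":0,"rz":0,"gripper":0.6},
  {"dx":-0.02,"dy":0,"dz":0,"rx":0,"ry":0,"rz":0,"gripper":0.6},
  {"dx":-0.03,"dy":0,"dz":0,"rx":0,"ry":0,"rz":0,"gripper":0.6},
  {"dx":0,"dy":0,"dz":0,"rx":0,"ry":0,"rz":0,"gripper":0.6},
])

```text
t: 25.85
eef_pos: [568.0, -259.4, 206.5]
tcp_rot: [-1.571, 0.002, -1.409]
ft_force: [0.6, -1.3, 0.6]
opening: 0.597
```

```bash
python3 -c "
from h import *
s,R=st()
im=snap('side','s22'); crop(im,(180,110,380,290),4,'c24')
im=snap('top','t22')
"
```

```text
t 25.85 q [-5.350e-01  5.090e-01  1.582e+00  1.000e-03  1.052e+00  8.740e-01] p [ 568.  -259.4  206.5] dir [-0.001  0.002 -1.   ] jaw [ 0.161 -0.987 -0.002] F [ 0.6 -1.3  0.6] M [-0.   -0.03 -0.01] op 0.597
```

View pics/c24.png

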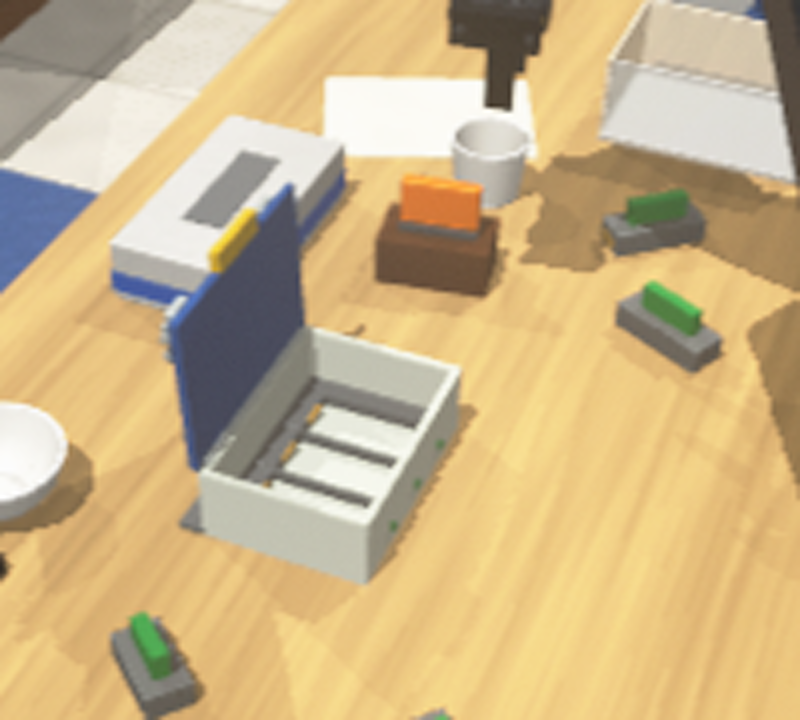

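View pics/t22.png

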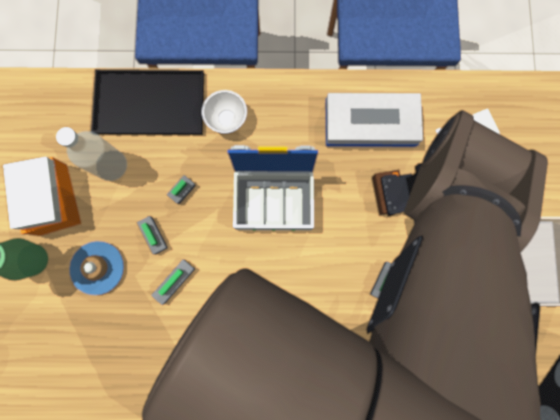

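```bash
cat > packs.py <<'E'
from h import *
import sys
def packs(im,n,guess,L=90,col=G):
    m=cmask(im,*col)
    return [fit([(n,m)],g,rib(L)) for g in guess]
if __name__=="__main__":
    n,f=sys.argv[1:3]; im=np.load(f"pics/{f}.npy")
    for g in sys.argv[3:]:
        g=[float(v) for v in g.split(",")]; p,e=fit([(n,cmask(im,*G))],g[:3],rib(g[3] if len(g)>3 else 90)); print(g,p[:2].round(1),np.degrees(p[2]).round(1),round(e,3))
E
python3 packs.py side s22 474.7,-368,.78 402.6,-245,-.5 511.5,323,.52 399,267,-.71,114 625,256,-.72,66
python3 packs.py top t22 511.5,323,.52
python3 - <<'E'
from h import *
im=np.load("pics/s22.npy"); hs=cv2.cvtColor(im,cv2.COLOR_RGB2HSV); print(hs[156:168,338:352,:].tolist()[5])
crop(im,(325,145,370,205),12,"c25")
E
```

```text
[474.7, -368.0, 0.78] [ 454.3 -388.1] 47.5 0.267
[402.6, -245.0, -0.5] [ 403.1 -247. ] -30.4 0.18
[511.5, 323.0, 0.52] [511.7 321.6] 29.2 0.104
[399.0, 267.0, -0.71, 114.0] [398.9 265.6] -41.1 0.119
[625.0, 256.0, -0.72, 66.0] [625.8 254.8] -42.7 0.155
[511.5, 323.0, 0.52] [512.3 324.7] 30.2 0.191
[[52, 107, 114], [52, 106, 113], [52, 106, 111], [51, 105, 109], [52, 103, 109], [51, 105, 109], [51, 105, 107], [51, 103, 106], [50, 104, 105], [50, 107, 105], [51, 107, 105], [51, 103, 104], [52, 101, 104], [49, 74, 103]]
```

View pics/c25.png

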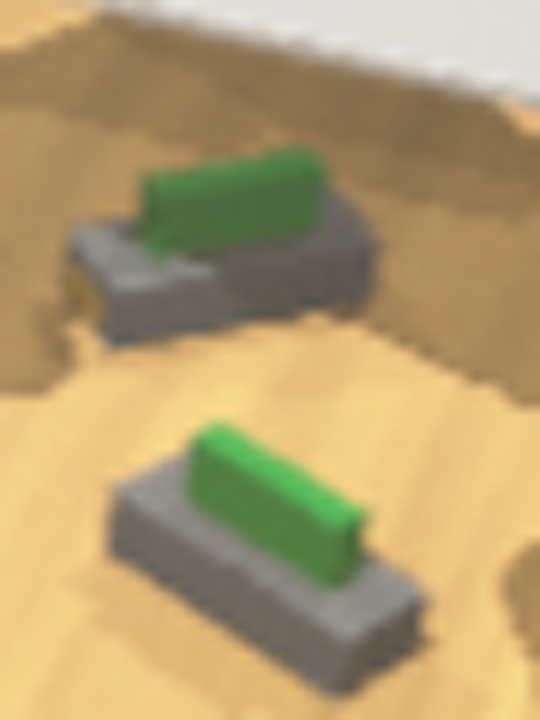

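jog_arm([
  {"dx":-0.019,"dy":-0.021,"dz":0,"rx":0,"ry":0,"rz":6,"gripper":0.6},
  {"dx":-0.019,"dy":-0.021,"dz":0,"rx":0,"ry":0,"rz":6,"gripper":0.6},
  {"dx":-0.019,"dy":-0.021,"dz":0,"rx":0,"ry":0,"rz":6,"gripper":0.6},
  {"dx":-0.019,"dy":-0.021,"dz":0,"rx":0,"ry":0,"rz":6,"gripper":0.6},
  {"dx":-0.019,"dy":-0.021,"dz":0,"rx":0,"ry":0,"rz":6,"gripper":0.6},
  {"dx":-0.0185,"dy":-0.022,"dz":-0.02,"rx":0,"ry":0,"rz":6,"gripper":0.6},
  {"dx":0,"dy":0,"dz":-0.04,"rx":0,"ry":0,"rz":0,"gripper":0.6},
  {"dx":0,"dy":0,"dz":-0.04,"rx":0,"ry":0,"rz":0,"gripper":0.6},
  {"dx":0,"dy":0,"dz":0,"rx":0,"ry":0,"rz":0,"gripper":0.6},
  {"dx":0,"dy":0,"dz":0,"rx":0,"ry":0,"rz":0,"gripper":0.6},
])

```text
t: 26.95
eef_pos: [457.5, -386.8, 106.1]
tcp_rot: [-1.57, 0.002, -0.78]
ft_force: [-0.1, -0.3, 0.8]
opening: 0.6
```

```bash
python3 -c "
from h import *
s,R=st()
im=snap('side','s23'); crop(im,(290,90,410,210),6,'c26')
im=snap('top','t23')
"; python3 packs.py side s23 454.5,-387,.8
```

```text
t 26.95 q [-8.120e-01  5.960e-01  1.739e+00  1.000e-03  8.090e-01 -3.300e-02] p [ 457.5 -386.8  106.1] dir [-0.001  0.002 -1.   ] jaw [ 0.711 -0.703 -0.002] F [-0.1 -0.3  0.8] M [-0.03 -0.01 -0.06] op 0.6
[454.5, -387.0, 0.8] [ 454.2 -389. ] 46.0 0.186
```

View pics/c26.png

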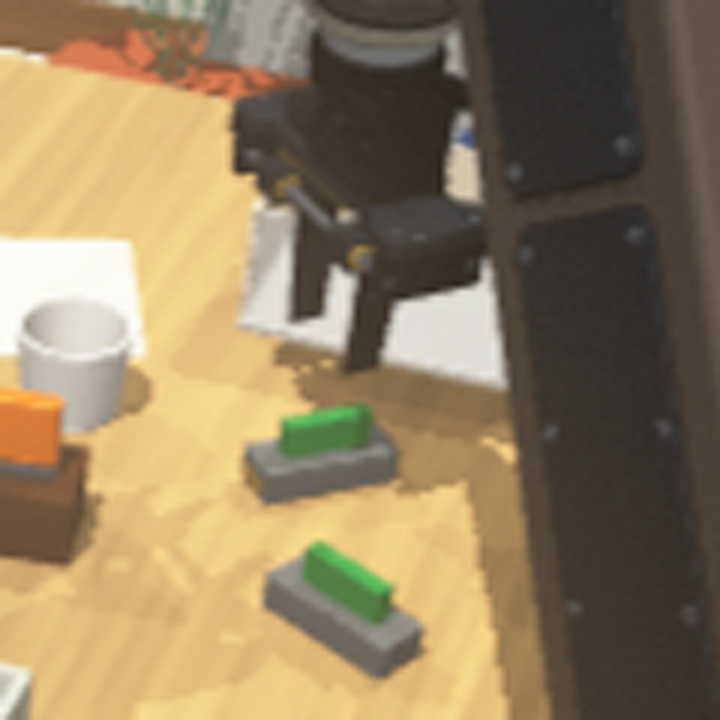

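jog_arm([
  {"dx":-0.003,"dy":-0.001,"dz":-0.025,"rx":0,"ry":0,"rz":0,"gripper":0.6},
  {"dx":0,"dy":0,"dz":-0.025,"rx":0,"ry":0,"rz":0,"gripper":0.6},
  {"dx":0,"dy":0,"dz":-0.018,"rx":0,"ry":0,"rz":0,"gripper":0.6},
  {"dx":0,"dy":0,"dz":0,"rx":0,"ry":0,"rz":0,"gripper":0.6},
  {"dx":0,"dy":0,"dz":0,"rx":0,"ry":0,"rz":0,"gripper":0},
  {"dx":0,"dy":0,"dz":0,"rx":0,"ry":0,"rz":0,"gripper":0},
  {"dx":0,"dy":0,"dz":0,"rx":0,"ry":0,"rz":0,"gripper":0},
  {"dx":0,"dy":0,"dz":0,"rx":0,"ry":0,"rz":0,"gripper":0},
  {"dx":0,"dy":0,"dz":0,"rx":0,"ry":0,"rz":0,"gripper":0},
  {"dx":0,"dy":0,"dz":0,"rx":0,"ry":0,"rz":0,"gripper":0},
  {"dx":0,"dy":0,"dz":0,"rx":0,"ry":0,"rz":0,"gripper":0},
  {"dx":0,"dy":0,"dz":0,"rx":0,"ry":0,"rz":0,"gripper":0},
])

```text
t: 28.25
eef_pos: [453.7, -387.5, 37.9]
tcp_rot: [-1.57, 0.002, -0.78]
ft_force: [-1.1, 0.7, 2.7]
opening: 0.126
```

```bash
python3 -c "
from h import *
s,R=st()
im=snap('side','s24'); crop(im,(310,120,390,190),8,'c27')
"
```

```text
t 28.25 q [-8.180e-01  6.910e-01  1.786e+00  1.000e-03  6.670e-01 -3.800e-02] p [ 453.7 -387.5   37.9] dir [-0.001  0.002 -1.   ] jaw [ 0.711 -0.704 -0.002] F [-1.1  0.7  2.7] M [0.24 0.17 0.03] op 0.126
```

View pics/c27.png

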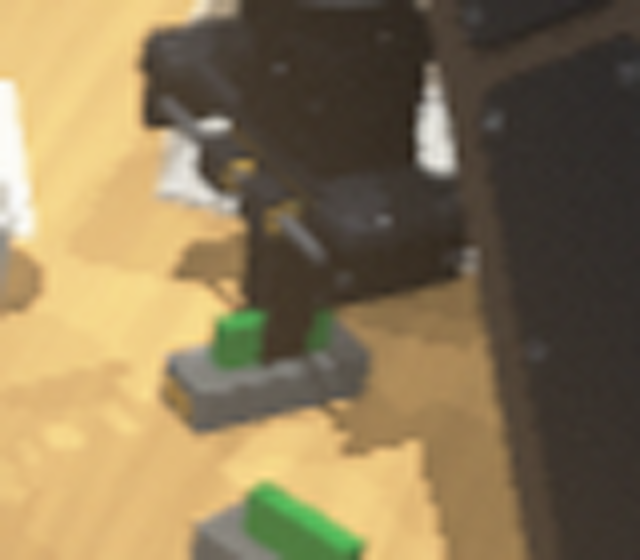

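jog_arm([
  {"dx":0,"dy":0,"dz":0.03,"rx":0,"ry":0,"rz":0,"gripper":0},
  {"dx":0,"dy":0,"dz":0.04,"rx":0,"ry":0,"rz":0,"gripper":0},
  {"dx":0.0128,"dy":0.0366,"dz":0.04,"rx":0,"ry":0,"rz":-4.5,"gripper":0},
  {"dx":0.0128,"dy":0.0366,"dz":0.01,"rx":0,"ry":0,"rz":-4.5,"gripper":0},
  {"dx":0.0128,"dy":0.0366,"dz":0,"rx":0,"ry":0,"rz":-4.5,"gripper":0},
  {"dx":0.0128,"dy":0.0366,"dz":0,"rx":0,"ry":0,"rz":-4.5,"gripper":0},
  {"dx":0.0128,"dy":0.0366,"dz":0,"rx":0,"ry":0,"rz":-4.5,"gripper":0},
  {"dx":0.0128,"dy":0.0366,"dz":0,"rx":0,"ry":0,"rz":-4.5,"gripper":0},
  {"dx":0.0128,"dy":0.0366,"dz":0,"rx":0,"ry":0,"rz":-4.5,"gripper":0},
  {"dx":0.0128,"dy":0.0366,"dz":0,"rx":0,"ry":0,"rz":-4.5,"gripper":0},
  {"dx":0.0128,"dy":0.0366,"dz":0,"rx":0,"ry":0,"rz":-4.5,"gripper":0},
  {"dx":0.0128,"dy":0.0366,"dz":0,"rx":0,"ry":0,"rz":-4.5,"gripper":0},
])

```text
t: 29.5
eef_pos: [580.8, -23.7, 153.6]
tcp_rot: [-1.571, 0.002, -1.569]
ft_force: [1.4, -0.6, -1.4]
opening: 0.123
```

jog_arm([
  {"dx":0,"dy":0,"dz":0,"rx":0,"ry":0,"rz":0,"gripper":0},
  {"dx":0,"dy":0,"dz":0,"rx":0,"ry":0,"rz":0,"gripper":0},
])

```text
t: 29.7
eef_pos: [580.4, -24.7, 153.4]
tcp_rot: [-1.571, 0.002, -1.563]
ft_force: [0.1, -0.2, -1.1]
opening: 0.122
```

```bash
python3 -c "
from h import *
s,R=st()
im=snap('side','s25'); p=s['eef_pos']; a=s['tcp_rot'][2]+np.pi/2
P=place(boxpts(90,36,0,24),(p[0],p[1],a),p[2]-37.9); uv=proj('side',P)
v=cv2.resize(im[110:270,200:360],None,fx=5,fy=5,interpolation=cv2.INTER_CUBIC)[:,:,::-1].copy()
q=((uv-[200,110]+.5)*5).astype(int)
for i in range(8):
  for j in range(i):
    if bin(i^j).count('1')==1: cv2.line(v,tuple(map(int,q[i])),tuple(map(int,q[j])),(255,0,255),1)
cv2.imwrite('pics/c28.png',v)
"
```

```text
t 29.7 q [-0.157  0.511  1.747  0.002  0.883  1.405] p [580.4 -24.7 153.4] dir [-0.     0.002 -1.   ] jaw [ 0.008 -1.    -0.002] F [ 0.1 -0.2 -1.1] M [ 0.02  0.05 -0.03] op 0.122
```

View pics/c28.png

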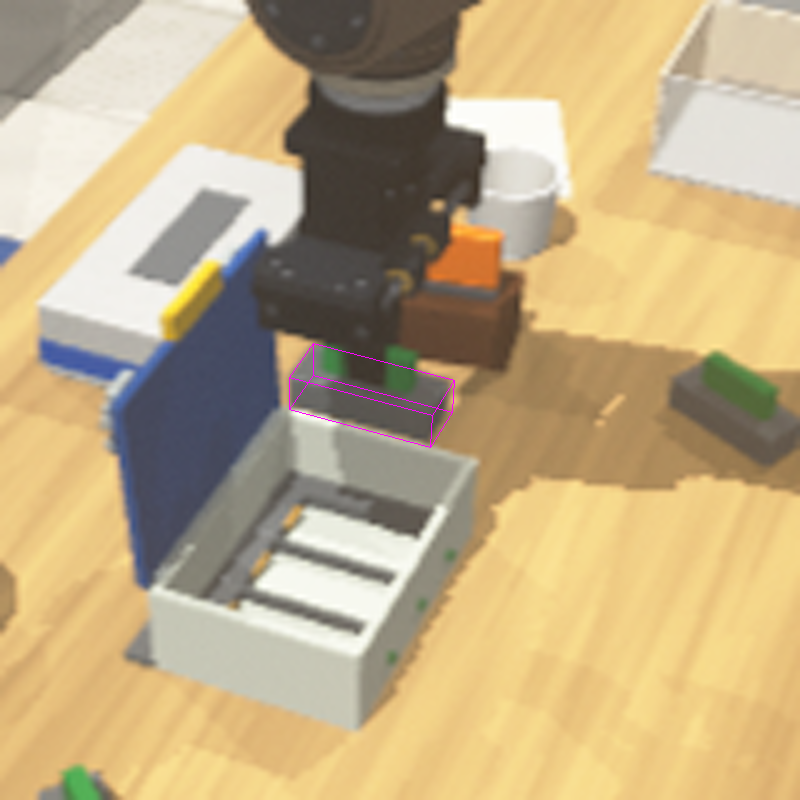

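```bash
cat > ov.py <<'E'
from h import *
import sys
def dock(n,im,p,roi,k,out,z0=0):
    v=cv2.resize(im[roi[1]:roi[3],roi[0]:roi[2]],None,fx=k,fy=k,interpolation=cv2.INTER_CUBIC)[:,:,::-1].copy()
    def rect(l,w,cx,cy,z,col):
        P=place(np.array([[cx-l/2,cy-w/2,z],[cx+l/2,cy-w/2,z],[cx+l/2,cy+w/2,z],[cx-l/2,cy+w/2,z]]),p); q=((proj(n,P)-roi[:2]+.5)*k).round().astype(np.int32); cv2.polylines(v,[q],True,col,1)
    rect(132,188,0,0,62,(255,0,255)); rect(120,176,0,0,62,(0,0,255)); rect(132,188,0,0,0,(255,0,255))
    for y in(-48,0,48): rect(100,44,-10,y,16,(0,255,0))
    cv2.imwrite(f"pics/{out}.png",v)
if __name__=="__main__":
    n,f,out=sys.argv[1:4]; p=[float(x) for x in sys.argv[4].split(",")]
    roi,k=((225,130,310,215),9) if n=="top" else ((215,160,305,260),8)
    dock(n,np.load(f"pics/{f}.npy"),p,roi,k,out)
E
python3 ov.py side s22 o1 592,26,.006; python3 ov.py top t22 o2 592,26,.006
```

```text
(no output)
```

View pics/o1.png

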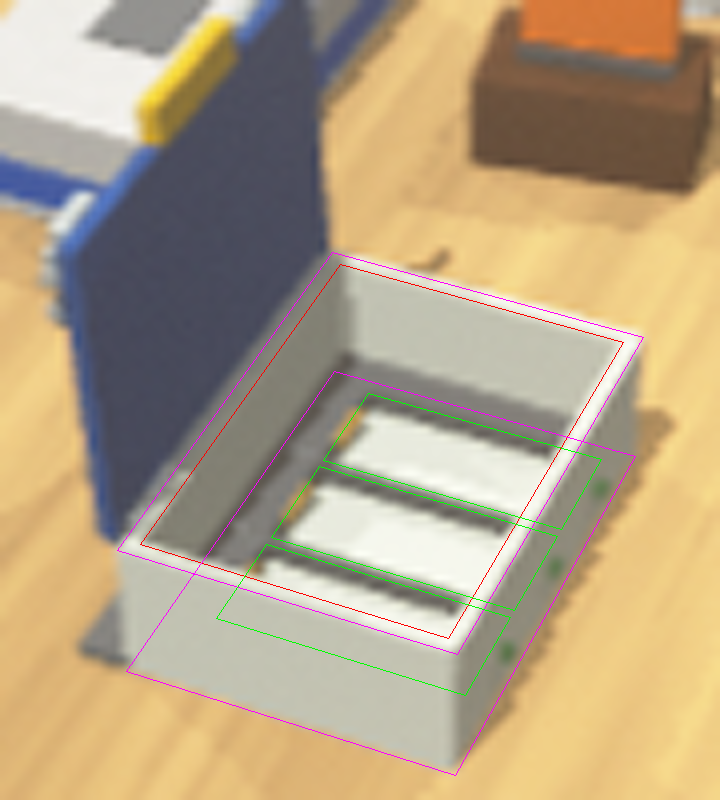

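View pics/o2.png

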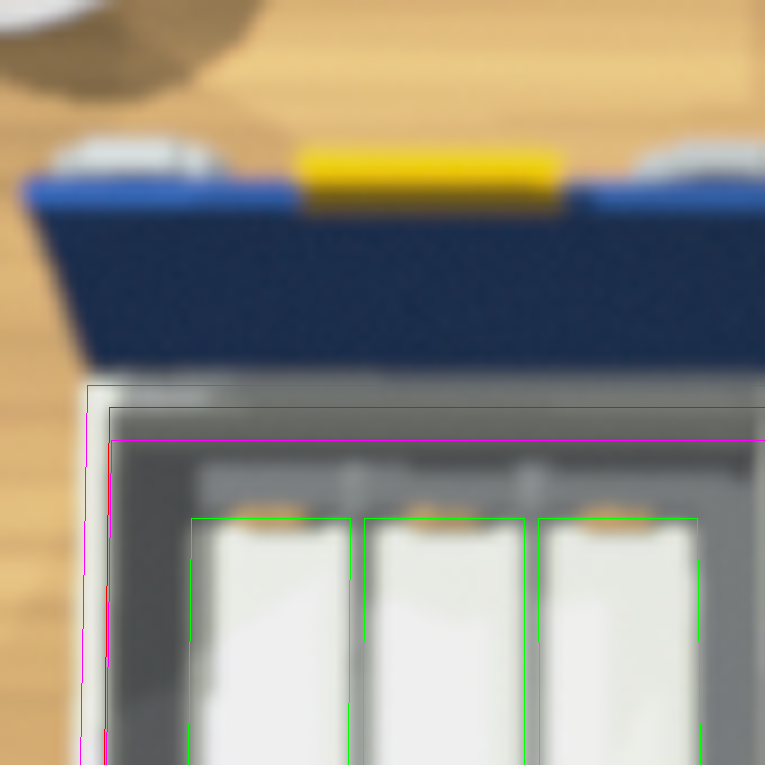

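jog_arm([
  {"dx":0.0019,"dy":0.0026,"dz":-0.03,"rx":0,"ry":0,"rz":0,"gripper":0},
  {"dx":0,"dy":0,"dz":-0.03,"rx":0,"ry":0,"rz":0,"gripper":0},
  {"dx":0,"dy":0,"dz":-0.015,"rx":0,"ry":0,"rz":0,"gripper":0},
  {"dx":0,"dy":0,"dz":0,"rx":0,"ry":0,"rz":0,"gripper":0},
  {"dx":0,"dy":0,"dz":0,"rx":0,"ry":0,"rz":0,"gripper":0},
])

```text
t: 30.25
eef_pos: [582.5, -23.7, 79.1]
tcp_rot: [-1.57, 0.002, -1.567]
ft_force: [-0.0, -0.4, -1.4]
opening: 0.126
```

jog_arm([
  {"dx":0,"dy":0.0015,"dz":-0.01,"rx":0,"ry":0,"rz":0,"gripper":0},
  {"dx":0,"dy":0,"dz":-0.01,"rx":0,"ry":0,"rz":0,"gripper":0},
  {"dx":0,"dy":0,"dz":-0.008,"rx":0,"ry":0,"rz":0,"gripper":0},
  {"dx":0,"dy":0,"dz":-0.004,"rx":0,"ry":0,"rz":0,"gripper":0},
  {"dx":0,"dy":0,"dz":-0.002,"rx":0,"ry":0,"rz":0,"gripper":0},
  {"dx":0,"dy":0,"dz":0,"rx":0,"ry":0,"rz":0,"gripper":0},
  {"dx":0,"dy":0,"dz":0,"rx":0,"ry":0,"rz":0,"gripper":0},
])

```text
t: 30.95
eef_pos: [582.5, -21.2, 44.9]
tcp_rot: [-1.57, 0.002, -1.566]
ft_force: [-0.7, -1.1, -0.9]
opening: 0.126
```

Pack hovers ~1 mm above the bay floor; release (small opening) and rise.

jog_arm([
  {"dx":0,"dy":0,"dz":-0.001,"rx":0,"ry":0,"rz":0,"gripper":0},
  {"dx":0,"dy":0,"dz":0,"rx":0,"ry":0,"rz":0,"gripper":0.3},
  {"dx":0,"dy":0,"dz":0,"rx":0,"ry":0,"rz":0,"gripper":0.3},
  {"dx":0,"dy":0,"dz":0,"rx":0,"ry":0,"rz":0,"gripper":0.3},
  {"dx":0,"dy":0,"dz":0.015,"rx":0,"ry":0,"rz":0,"gripper":0.3},
  {"dx":0,"dy":0,"dz":0.03,"rx":0,"ry":0,"rz":0,"gripper":0.3},
  {"dx":0,"dy":0,"dz":0.04,"rx":0,"ry":0,"rz":0,"gripper":0.3},
  {"dx":0,"dy":0,"dz":0.04,"rx":0,"ry":0,"rz":0,"gripper":0.3},
  {"dx":-0.04,"dy":-0.03,"dz":0.02,"rx":0,"ry":0,"rz":0,"gripper":0.6},
  {"dx":-0.04,"dy":-0.04,"dz":0,"rx":0,"ry":0,"rz":0,"gripper":0.6},
  {"dx":-0.03,"dy":-0.04,"dz":0,"rx":0,"ry":0,"rz":0,"gripper":0.6},
  {"dx":0,"dy":0,"dz":0,"rx":0,"ry":0,"rz":0,"gripper":0.6},
])

```text
t: 32.15
eef_pos: [477.2, -127.5, 187.9]
tcp_rot: [-1.571, 0.001, -1.57]
ft_force: [0.0, -0.2, 0.2]
opening: 0.567
```

```bash
python3 -c "
from h import *
s,R=st()
im=snap('side','s26'); im=snap('top','t26')
"; python3 ov.py side s26 o3 592,26,.006;  python3 ov.py top t26 o4 592,26,.006; python3 packs.py side s26 403,-246,-.5 512,322,.52 582,-22,0; python3 packs.py top t26 512,322,.52
```

```text
t 32.15 q [-3.950e-01  3.540e-01  1.919e+00  1.000e-03  8.690e-01  1.173e+00] p [ 477.2 -127.5  187.9] dir [ 0.     0.001 -1.   ] jaw [ 0.001 -1.    -0.001] F [ 0.  -0.2  0.2] M [0.02 0.07 0.01] op 0.567
[403.0, -246.0, -0.5] [ 402.6 -246.4] -32.5 0.193
[512.0, 322.0, 0.52] [511.9 321.5] 29.6 0.111
[582.0, -22.0, 0.0] [587.7 -29. ] -1.2 0.179
[512.0, 322.0, 0.52] [512.4 324.7] 30.2 0.185
```

View pics/o3.png

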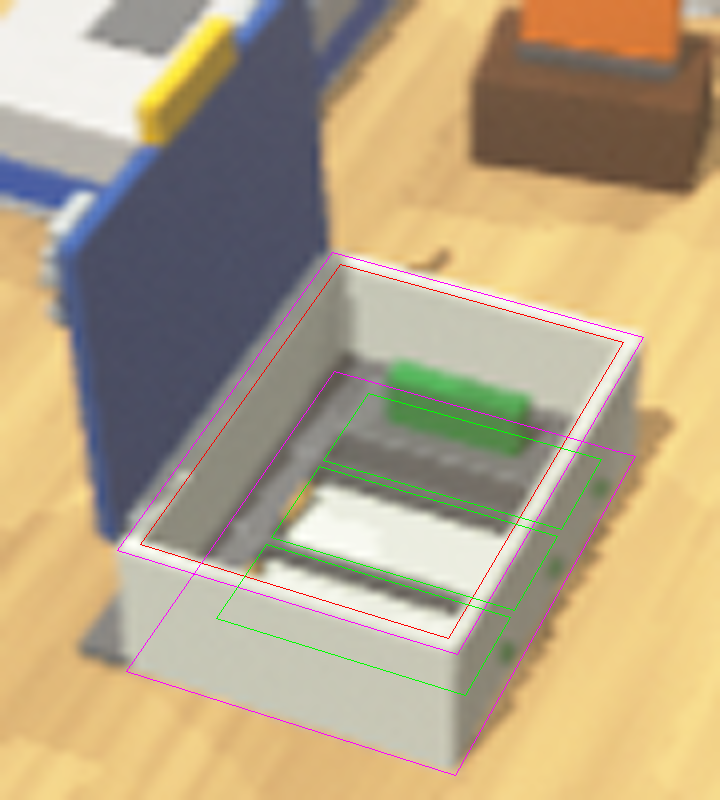

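View pics/t26.png

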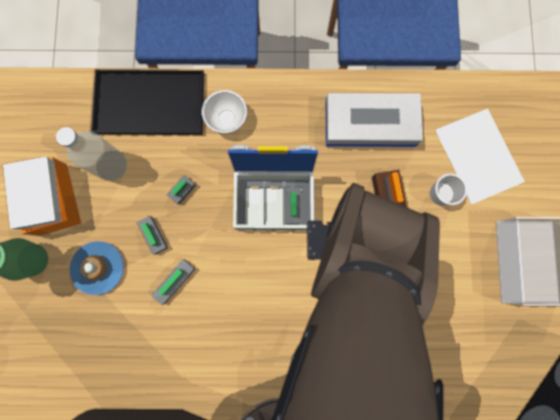

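```bash
python3 -c "
from h import *
for n,f in(('side','s26'),('top','t26')):
  im=np.load(f'pics/{f}.npy'); print(n,fit([(n,cmask(im,*G))],(582,-22,0),rib(90),6))"
```

```text
side (array([ 5.84858288e+02, -2.24688547e+01, -2.51627839e-02]), np.float64(0.19355742296918765))
top (array([ 5.86675787e+02, -2.13329414e+01,  1.51235629e-02]), np.float64(0.12162505289885739))
```

jog_arm([
  {"dx":-0.015,"dy":-0.0236,"dz":0,"rx":0,"ry":0,"rz":-5.8,"gripper":0.6},
  {"dx":-0.015,"dy":-0.0236,"dz":0,"rx":0,"ry":0,"rz":-5.8,"gripper":0.6},
  {"dx":-0.015,"dy":-0.0236,"dz":0,"rx":0,"ry":0,"rz":-5.8,"gripper":0.6},
  {"dx":-0.015,"dy":-0.0236,"dz":0,"rx":0,"ry":0,"rz":-5.8,"gripper":0.6},
  {"dx":-0.0146,"dy":-0.0236,"dz":0,"rx":0,"ry":0,"rz":-5.8,"gripper":0.6},
  {"dx":0,"dy":0,"dz":-0.04,"rx":0,"ry":0,"rz":0,"gripper":0.6},
  {"dx":0,"dy":0,"dz":-0.04,"rx":0,"ry":0,"rz":0,"gripper":0.6},
  {"dx":0,"dy":0,"dz":0,"rx":0,"ry":0,"rz":0,"gripper":0.6},
  {"dx":0,"dy":0,"dz":0,"rx":0,"ry":0,"rz":0,"gripper":0.6},
])

```text
t: 33.15
eef_pos: [406.1, -241.9, 107.6]
tcp_rot: [-1.572, 0.002, -2.071]
ft_force: [-0.5, -0.6, 0.3]
opening: 0.6
```

```bash
python3 -c "
from h import *
s,R=st()
im=snap('side','s27'); crop(im,(290,110,410,230),6,'c29')
"; python3 packs.py side s27 403,-246,-.5
```

```text
t 33.15 q [-0.678  0.454  2.048  0.003  0.641  1.39 ] p [ 406.1 -241.9  107.6] dir [ 0.     0.002 -1.   ] jaw [-0.479 -0.878 -0.002] F [-0.5 -0.6  0.3] M [ 0.1  -0.01  0.05] op 0.6
[403.0, -246.0, -0.5] [ 402.4 -246.3] -29.8 0.181
```

View pics/c29.png

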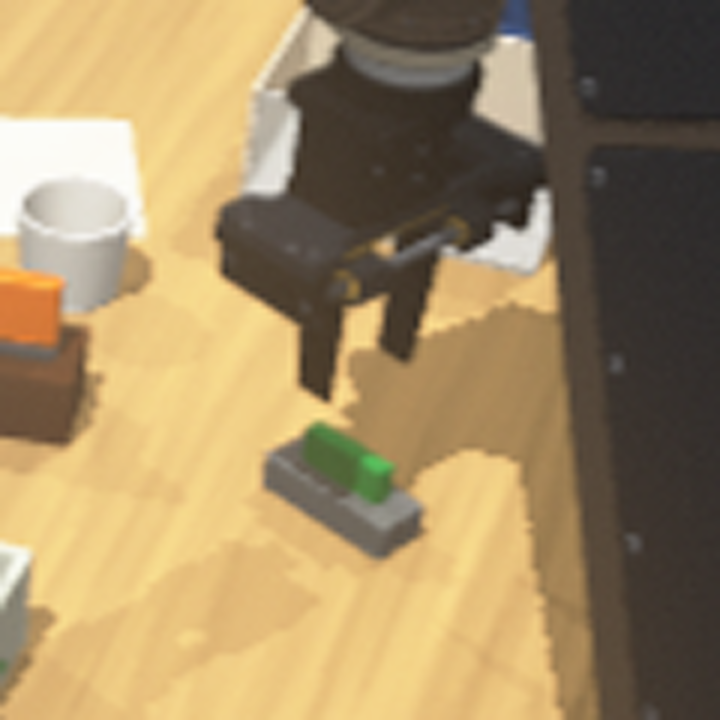

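jog_arm([
  {"dx":-0.0036,"dy":-0.0037,"dz":-0.025,"rx":0,"ry":0,"rz":0,"gripper":0.6},
  {"dx":0,"dy":0,"dz":-0.025,"rx":0,"ry":0,"rz":0,"gripper":0.6},
  {"dx":0,"dy":0,"dz":-0.0195,"rx":0,"ry":0,"rz":0,"gripper":0.6},
  {"dx":0,"dy":0,"dz":0,"rx":0,"ry":0,"rz":0,"gripper":0.6},
  {"dx":0,"dy":0,"dz":0,"rx":0,"ry":0,"rz":0,"gripper":0},
  {"dx":0,"dy":0,"dz":0,"rx":0,"ry":0,"rz":0,"gripper":0},
  {"dx":0,"dy":0,"dz":0,"rx":0,"ry":0,"rz":0,"gripper":0},
  {"dx":0,"dy":0,"dz":0,"rx":0,"ry":0,"rz":0,"gripper":0},
  {"dx":0,"dy":0,"dz":0,"rx":0,"ry":0,"rz":0,"gripper":0},
  {"dx":0,"dy":0,"dz":0,"rx":0,"ry":0,"rz":0,"gripper":0},
  {"dx":0,"dy":0,"dz":0,"rx":0,"ry":0,"rz":0,"gripper":0},
  {"dx":0,"dy":0,"dz":0,"rx":0,"ry":0,"rz":0,"gripper":0},
])

```text
t: 34.4
eef_pos: [401.7, -246.1, 37.9]
tcp_rot: [-1.57, 0.002, -2.072]
ft_force: [0.1, 0.4, 2.4]
opening: 0.122
```

jog_arm([
  {"dx":0,"dy":0,"dz":0.03,"rx":0,"ry":0,"rz":0,"gripper":0},
  {"dx":0,"dy":0,"dz":0.04,"rx":0,"ry":0,"rz":0,"gripper":0},
  {"dx":0.02,"dy":0.03,"dz":0.045,"rx":0,"ry":0,"rz":3.3,"gripper":0},
  {"dx":0.02,"dy":0.03,"dz":0,"rx":0,"ry":0,"rz":3.2,"gripper":0},
  {"dx":0.02,"dy":0.03,"dz":0,"rx":0,"ry":0,"rz":3.2,"gripper":0},
  {"dx":0.02,"dy":0.03,"dz":0,"rx":0,"ry":0,"rz":3.2,"gripper":0},
  {"dx":0.02,"dy":0.03,"dz":0,"rx":0,"ry":0,"rz":3.2,"gripper":0},
  {"dx":0.02,"dy":0.03,"dz":0,"rx":0,"ry":0,"rz":3.2,"gripper":0},
  {"dx":0.02,"dy":0.03,"dz":0,"rx":0,"ry":0,"rz":3.2,"gripper":0},
  {"dx":0.02,"dy":0.03,"dz":0,"rx":0,"ry":0,"rz":3.2,"gripper":0},
  {"dx":0.0205,"dy":0.032,"dz":0,"rx":0,"ry":0,"rz":3.3,"gripper":0},
  {"dx":0,"dy":0,"dz":0,"rx":0,"ry":0,"rz":0,"gripper":0},
])

```text
t: 35.6
eef_pos: [581.0, 25.0, 146.3]
tcp_rot: [-1.57, 0.002, -1.561]
ft_force: [0.1, -0.3, -1.9]
opening: 0.12
```

```bash
cat > held.py <<'E'
from h import *
import sys
s,R=st(); f=sys.argv[1]; im=snap('side',f); p=s['eef_pos']; a=s['tcp_rot'][2]+np.pi/2
P=place(boxpts(90,36,0,24),(p[0],p[1],a),p[2]-37.9); roi=[int(x) for x in sys.argv[2].split(',')]; uv=proj('side',P); k=6
v=cv2.resize(im[roi[1]:roi[3],roi[0]:roi[2]],None,fx=k,fy=k,interpolation=cv2.INTER_CUBIC)[:,:,::-1].copy()
q=((uv-roi[:2]+.5)*k).astype(int)
for i in range(8):
  for j in range(i):
    if bin(i^j).count('1')==1: cv2.line(v,tuple(map(int,q[i])),tuple(map(int,q[j])),(255,0,255),1)
cv2.imwrite(f'pics/{f}h.png',v)
E
python3 held.py s28 220,140,330,250
```

```text
t 35.6 q [-0.071  0.521  1.753  0.003  0.867  1.488] p [581.   25.  146.3] dir [ 0.001  0.002 -1.   ] jaw [ 0.01  -1.    -0.002] F [ 0.1 -0.3 -1.9] M [-0.01  0.04 -0.01] op 0.12
```

View pics/s28h.png

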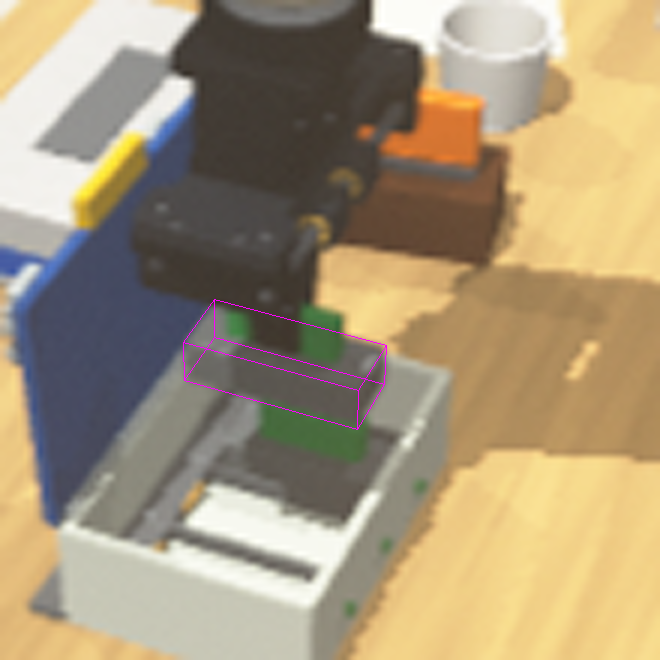

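jog_arm([
  {"dx":0,"dy":0.0008,"dz":-0.03,"rx":0,"ry":0,"rz":0,"gripper":0},
  {"dx":0,"dy":0,"dz":-0.03,"rx":0,"ry":0,"rz":0,"gripper":0},
  {"dx":0,"dy":0,"dz":-0.01,"rx":0,"ry":0,"rz":0,"gripper":0},
  {"dx":0,"dy":0,"dz":0,"rx":0,"ry":0,"rz":0,"gripper":0},
  {"dx":0,"dy":0,"dz":0,"rx":0,"ry":0,"rz":0,"gripper":0},
])

```text
t: 36.15
eef_pos: [579.7, 22.2, 77.6]
tcp_rot: [-1.57, 0.002, -1.567]
ft_force: [0.4, 0.2, -0.7]
opening: 0.122
```

jog_arm([
  {"dx":0.0015,"dy":0.0036,"dz":-0.005,"rx":0,"ry":0,"rz":0,"gripper":0},
  {"dx":0,"dy":0,"dz":0,"rx":0,"ry":0,"rz":0,"gripper":0},
  {"dx":0,"dy":0,"dz":0,"rx":0,"ry":0,"rz":0,"gripper":0},
])

```text
t: 36.45
eef_pos: [581.2, 26.4, 72.3]
tcp_rot: [-1.57, 0.002, -1.566]
ft_force: [0.6, -0.5, -2.8]
opening: 0.125
```

jog_arm([
  {"dx":0,"dy":0,"dz":-0.01,"rx":0,"ry":0,"rz":0,"gripper":0},
  {"dx":0,"dy":0,"dz":-0.008,"rx":0,"ry":0,"rz":0,"gripper":0},
  {"dx":0,"dy":0,"dz":-0.006,"rx":0,"ry":0,"rz":0,"gripper":0},
  {"dx":0,"dy":0,"dz":-0.003,"rx":0,"ry":0,"rz":0,"gripper":0},
  {"dx":0,"dy":0,"dz":0,"rx":0,"ry":0,"rz":0,"gripper":0},
  {"dx":0,"dy":0,"dz":0,"rx":0,"ry":0,"rz":0,"gripper":0},
])

```text
t: 37.05
eef_pos: [581.1, 26.3, 44.7]
tcp_rot: [-1.571, 0.002, -1.566]
ft_force: [0.9, 0.4, -1.9]
opening: 0.128
```

Release, rise, and move back over towards the left for pack A (staying clear of view).

jog_arm([
  {"dx":0,"dy":0,"dz":-0.0005,"rx":0,"ry":0,"rz":0,"gripper":0},
  {"dx":0,"dy":0,"dz":0,"rx":0,"ry":0,"rz":0,"gripper":0.3},
  {"dx":0,"dy":0,"dz":0,"rx":0,"ry":0,"rz":0,"gripper":0.3},
  {"dx":0,"dy":0,"dz":0,"rx":0,"ry":0,"rz":0,"gripper":0.3},
  {"dx":0,"dy":0,"dz":0.015,"rx":0,"ry":0,"rz":0,"gripper":0.3},
  {"dx":0,"dy":0,"dz":0.03,"rx":0,"ry":0,"rz":0,"gripper":0.3},
  {"dx":0,"dy":0,"dz":0.04,"rx":0,"ry":0,"rz":0,"gripper":0.3},
  {"dx":0,"dy":0,"dz":0.04,"rx":0,"ry":0,"rz":0,"gripper":0.3},
  {"dx":-0.04,"dy":0.03,"dz":0.03,"rx":0,"ry":0,"rz":0,"gripper":0.6},
  {"dx":-0.04,"dy":0.04,"dz":0,"rx":0,"ry":0,"rz":0,"gripper":0.6},
  {"dx":-0.02,"dy":0.04,"dz":0,"rx":0,"ry":0,"rz":0,"gripper":0.6},
  {"dx":0,"dy":0,"dz":0,"rx":0,"ry":0,"rz":0,"gripper":0.6},
])

```text
t: 38.25
eef_pos: [488.9, 130.4, 195.8]
tcp_rot: [-1.57, 0.002, -1.562]
ft_force: [0.4, -0.2, -0.1]
opening: 0.568
```

```bash
python3 -c "
from h import *
s,R=st()
im=snap('side','s29'); im=snap('top','t29')
"; python3 packs.py side s29 512,322,.52; python3 packs.py top t29 512,322,.52
```

```text
t 38.25 q [0.129 0.359 1.883 0.003 0.899 1.69 ] p [488.9 130.4 195.8] dir [ 0.001  0.002 -1.   ] jaw [ 0.008 -1.    -0.002] F [ 0.4 -0.2 -0.1] M [0.   0.05 0.02] op 0.568
[512.0, 322.0, 0.52] [512.  321.6] 29.3 0.121
[512.0, 322.0, 0.52] [542.2 234.9] 98.3 0.0
```

View pics/s29.png

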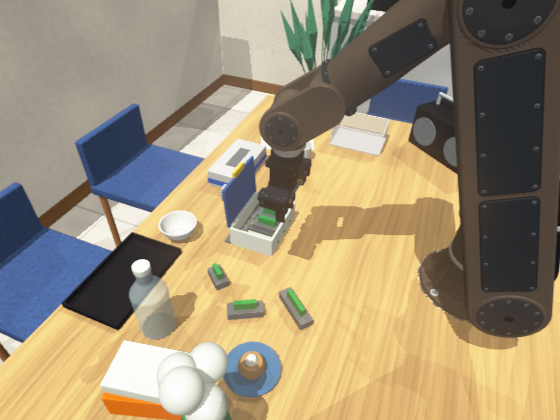

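View pics/t29.png

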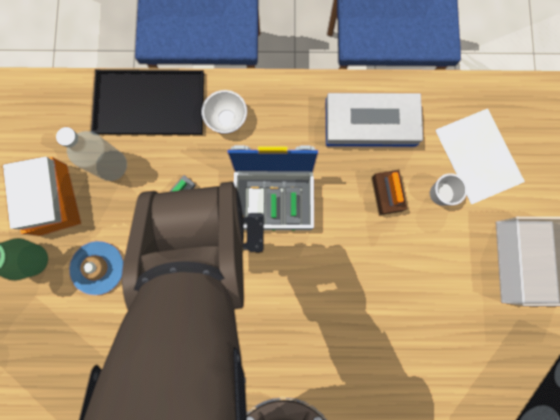

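jog_arm([
  {"dx":0.0039,"dy":0.032,"dz":0,"rx":0,"ry":0,"rz":4.9,"gripper":0.6},
  {"dx":0.0039,"dy":0.032,"dz":0,"rx":0,"ry":0,"rz":4.9,"gripper":0.6},
  {"dx":0.0039,"dy":0.032,"dz":0,"rx":0,"ry":0,"rz":4.9,"gripper":0.6},
  {"dx":0.0039,"dy":0.032,"dz":0,"rx":0,"ry":0,"rz":4.9,"gripper":0.6},
  {"dx":0.0039,"dy":0.032,"dz":0,"rx":0,"ry":0,"rz":4.9,"gripper":0.6},
  {"dx":0.0035,"dy":0.033,"dz":0,"rx":0,"ry":0,"rz":4.9,"gripper":0.6},
  {"dx":0,"dy":0,"dz":-0.04,"rx":0,"ry":0,"rz":0,"gripper":0.6},
  {"dx":0,"dy":0,"dz":-0.04,"rx":0,"ry":0,"rz":0,"gripper":0.6},
  {"dx":0,"dy":0,"dz":0,"rx":0,"ry":0,"rz":0,"gripper":0.6},
  {"dx":0,"dy":0,"dz":0,"rx":0,"ry":0,"rz":0,"gripper":0.6},
])

```text
t: 39.35
eef_pos: [515.3, 319.7, 115.3]
tcp_rot: [-1.571, 0.002, -1.054]
ft_force: [1.4, 0.4, 0.5]
opening: 0.6
```

```bash
python3 -c "
from h import *
s,R=st()
im=snap('side','s30'); crop(im,(180,220,320,400),4,'c30')
"; python3 packs.py side s30 512,322,.52
```

```text
t 39.35 q [0.446 0.591 1.715 0.002 0.836 1.498] p [515.3 319.7 115.3] dir [-0.001  0.001 -1.   ] jaw [ 0.494 -0.869 -0.002] F [1.4 0.4 0.5] M [ 0.    0.   -0.02] op 0.6
[512.0, 322.0, 0.52] [513.1 322.6] 28.2 0.143
```

View pics/c30.png

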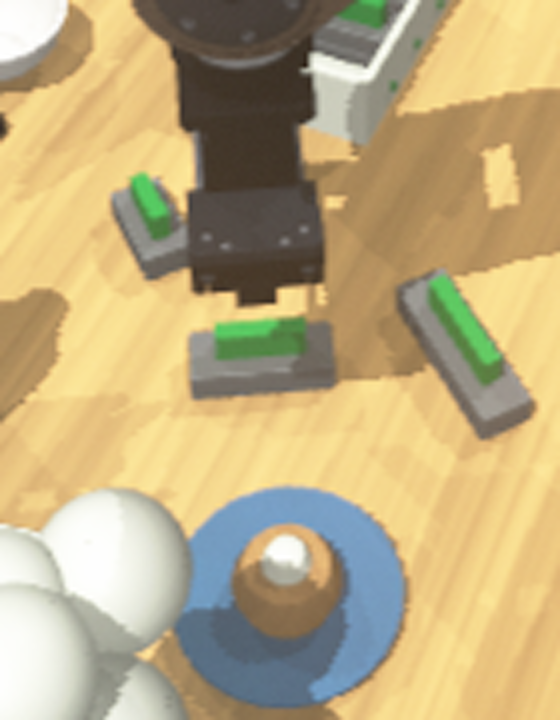

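jog_arm([
  {"dx":-0.0031,"dy":0.0033,"dz":-0.03,"rx":0,"ry":0,"rz":0,"gripper":0.6},
  {"dx":0,"dy":0,"dz":-0.025,"rx":0,"ry":0,"rz":0,"gripper":0.6},
  {"dx":0,"dy":0,"dz":-0.018,"rx":0,"ry":0,"rz":0,"gripper":0.6},
  {"dx":0,"dy":0,"dz":-0.004,"rx":0,"ry":0,"rz":0,"gripper":0.6},
  {"dx":0,"dy":0,"dz":0,"rx":0,"ry":0,"rz":0,"gripper":0},
  {"dx":0,"dy":0,"dz":0,"rx":0,"ry":0,"rz":0,"gripper":0},
  {"dx":0,"dy":0,"dz":0,"rx":0,"ry":0,"rz":0,"gripper":0},
  {"dx":0,"dy":0,"dz":0,"rx":0,"ry":0,"rz":0,"gripper":0},
  {"dx":0,"dy":0,"dz":0,"rx":0,"ry":0,"rz":0,"gripper":0},
  {"dx":0,"dy":0,"dz":0,"rx":0,"ry":0,"rz":0,"gripper":0},
  {"dx":0,"dy":0,"dz":0,"rx":0,"ry":0,"rz":0,"gripper":0},
  {"dx":0,"dy":0,"dz":0,"rx":0,"ry":0,"rz":0,"gripper":0},
])

```text
t: 40.6
eef_pos: [511.3, 323.7, 38.2]
tcp_rot: [-1.57, 0.002, -1.053]
ft_force: [-0.1, -1.0, 2.0]
opening: 0.123
```

jog_arm([
  {"dx":0,"dy":0,"dz":0.03,"rx":0,"ry":0,"rz":0,"gripper":0},
  {"dx":0,"dy":0,"dz":0.04,"rx":0,"ry":0,"rz":0,"gripper":0},
  {"dx":0.007,"dy":-0.0275,"dz":0.045,"rx":0,"ry":0,"rz":-3.3,"gripper":0},
  {"dx":0.008,"dy":-0.0275,"dz":0,"rx":0,"ry":0,"rz":-3.3,"gripper":0},
  {"dx":0.008,"dy":-0.0275,"dz":0,"rx":0,"ry":0,"rz":-3.3,"gripper":0},
  {"dx":0.008,"dy":-0.0275,"dz":0,"rx":0,"ry":0,"rz":-3.3,"gripper":0},
  {"dx":0.008,"dy":-0.0275,"dz":0,"rx":0,"ry":0,"rz":-3.3,"gripper":0},
  {"dx":0.008,"dy":-0.0275,"dz":0,"rx":0,"ry":0,"rz":-3.3,"gripper":0},
  {"dx":0.008,"dy":-0.0275,"dz":0,"rx":0,"ry":0,"rz":-3.3,"gripper":0},
  {"dx":0.008,"dy":-0.0275,"dz":0,"rx":0,"ry":0,"rz":-3.3,"gripper":0},
  {"dx":0.0075,"dy":-0.029,"dz":0,"rx":0,"ry":0,"rz":-3,"gripper":0},
  {"dx":0,"dy":0,"dz":0,"rx":0,"ry":0,"rz":0,"gripper":0},
])

```text
t: 41.8
eef_pos: [582.0, 73.5, 150.1]
tcp_rot: [-1.571, 0.001, -1.57]
ft_force: [-0.5, 0.9, -1.3]
opening: 0.124
```

jog_arm([
  {"dx":0,"dy":0,"dz":0,"rx":0,"ry":0,"rz":0,"gripper":0},
  {"dx":0,"dy":0,"dz":0,"rx":0,"ry":0,"rz":0,"gripper":0},
])

```text
t: 42.0
eef_pos: [581.0, 77.0, 150.2]
tcp_rot: [-1.571, 0.002, -1.565]
ft_force: [-0.2, -0.1, -1.0]
opening: 0.127
```

```bash
python3 held.py s31 220,140,330,250
```

```text
t 42.0 q [0.018 0.522 1.738 0.002 0.882 1.582] p [581.   77.  150.2] dir [-0.     0.002 -1.   ] jaw [ 0.006 -1.    -0.002] F [-0.2 -0.1 -1. ] M [ 0.06  0.07 -0.05] op 0.127
```

View pics/s31h.png

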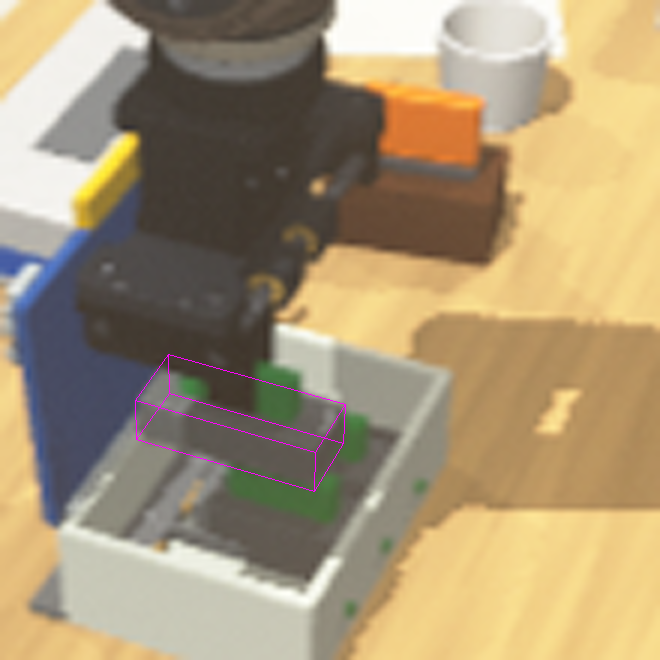

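jog_arm([
  {"dx":0.0005,"dy":-0.003,"dz":-0.03,"rx":0,"ry":0,"rz":0,"gripper":0},
  {"dx":0,"dy":0,"dz":-0.03,"rx":0,"ry":0,"rz":0,"gripper":0},
  {"dx":0,"dy":0,"dz":-0.014,"rx":0,"ry":0,"rz":0,"gripper":0},
  {"dx":0,"dy":0,"dz":0,"rx":0,"ry":0,"rz":0,"gripper":0},
  {"dx":0,"dy":0,"dz":0,"rx":0,"ry":0,"rz":0,"gripper":0},
  {"dx":0,"dy":0,"dz":0,"rx":0,"ry":0,"rz":0,"gripper":0},
])

```text
t: 42.65
eef_pos: [582.5, 73.6, 77.6]
tcp_rot: [-1.568, 0.002, -1.565]
ft_force: [0.5, 0.6, -1.2]
opening: 0.124
```

jog_arm([
  {"dx":-0.001,"dy":0,"dz":-0.012,"rx":0,"ry":0,"rz":0,"gripper":0},
  {"dx":0,"dy":0,"dz":-0.01,"rx":0,"ry":0,"rz":0,"gripper":0},
  {"dx":0,"dy":0,"dz":-0.007,"rx":0,"ry":0,"rz":0,"gripper":0},
  {"dx":0,"dy":0,"dz":-0.004,"rx":0,"ry":0,"rz":0,"gripper":0},
  {"dx":0,"dy":0,"dz":0,"rx":0,"ry":0,"rz":0,"gripper":0},
  {"dx":0,"dy":0,"dz":0,"rx":0,"ry":0,"rz":0,"gripper":0},
])

```text
t: 43.25
eef_pos: [580.9, 73.2, 43.7]
tcp_rot: [-1.57, 0.002, -1.566]
ft_force: [-2.6, -0.9, 7.4]
opening: 0.123
```

jog_arm([
  {"dx":0,"dy":0,"dz":0.0005,"rx":0,"ry":0,"rz":0,"gripper":0},
  {"dx":0,"dy":0,"dz":0,"rx":0,"ry":0,"rz":0,"gripper":0.3},
  {"dx":0,"dy":0,"dz":0,"rx":0,"ry":0,"rz":0,"gripper":0.3},
  {"dx":0,"dy":0,"dz":0,"rx":0,"ry":0,"rz":0,"gripper":0.3},
  {"dx":0,"dy":0,"dz":0.015,"rx":0,"ry":0,"rz":0,"gripper":0.3},
  {"dx":0,"dy":0,"dz":0.03,"rx":0,"ry":0,"rz":0,"gripper":0.3},
  {"dx":0,"dy":0,"dz":0.04,"rx":0,"ry":0,"rz":0,"gripper":0.3},
  {"dx":0,"dy":0,"dz":0.04,"rx":0,"ry":0,"rz":0,"gripper":0.3},
  {"dx":-0.03,"dy":-0.05,"dz":0.04,"rx":0,"ry":0,"rz":0,"gripper":0},
  {"dx":-0.03,"dy":-0.05,"dz":0.04,"rx":0,"ry":0,"rz":0,"gripper":0},
  {"dx":0,"dy":-0.05,"dz":0.03,"rx":0,"ry":0,"rz":0,"gripper":0},
  {"dx":0,"dy":-0.05,"dz":0,"rx":0,"ry":0,"rz":0,"gripper":0},
])

```text
t: 44.45
eef_pos: [539.0, -91.4, 254.9]
tcp_rot: [-1.564, -0.0, -1.564]
ft_force: [1.6, -0.8, 0.8]
opening: 0.032
```

```bash
python3 -c "
from h import *
s,R=st()
im=snap('side','s32'); crop(im,(200,130,330,270),5,'c31'); im=snap('top','t32')
for n,f in(('side','s32'),('top','t32')):
  im=np.load(f'pics/{f}.npy')
  for y in(-22,26,74): 
    p,e=fit([(n,cmask(im,*G))],(582,y,0),rib(90),6); print(n,y,p.round(2),round(e,2))
"; python3 ov.py top t32 o5 592,26,.006
```

```text
t 44.45 q [-0.29   0.347  1.718  0.002  1.071  1.274] p [539.  -91.4 254.9] dir [ 0.006  0.    -1.   ] jaw [ 0.007 -1.     0.   ] F [ 1.6 -0.8  0.8] M [ 0.06 -0.05  0.03] op 0.032
side -22 [ 5.8486e+02 -2.2470e+01 -3.0000e-02] 0.71
side 26 [ 5.8204e+02  2.4110e+01 -3.0000e-02] 0.71
side 74 [ 5.8143e+02  7.1590e+01 -2.0000e-02] 0.68
top -22 [ 5.8322e+02 -1.4890e+01 -1.6000e-01] 7.43
top 26 [5.8158e+02 2.6990e+01 2.0000e-02] 0.26
top 74 [5.8172e+02 7.4590e+01 1.0000e-02] 0.1
```

View pics/c31.png

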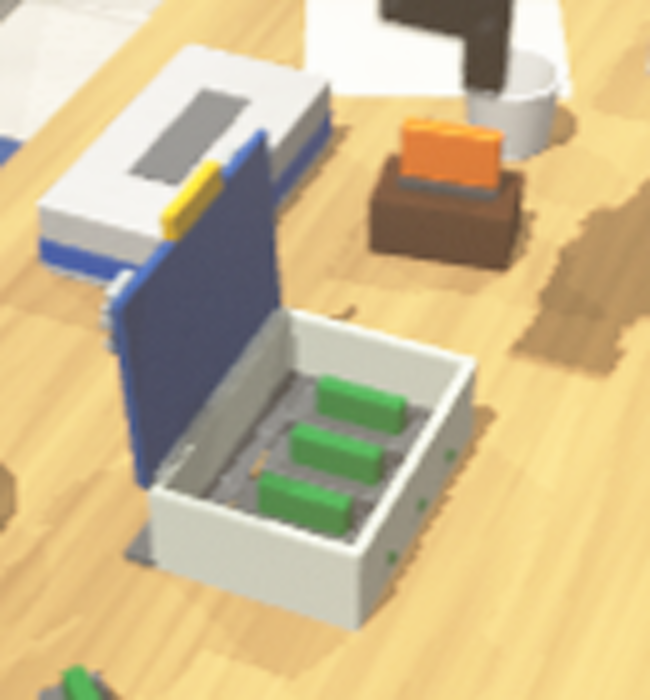

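View pics/o5.png

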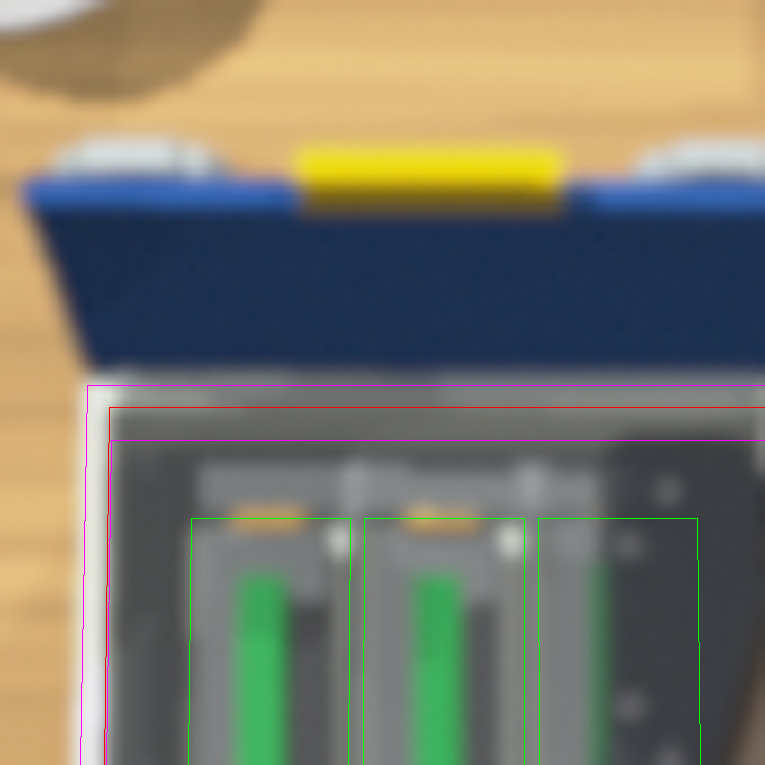

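jog_arm([
  {"dx":0,"dy":0,"dz":0.02,"rx":0,"ry":0,"rz":0,"gripper":0},
  {"dx":0.03,"dy":0.0235,"dz":0.005,"rx":0,"ry":0,"rz":0,"gripper":0},
  {"dx":0.036,"dy":0.0235,"dz":0,"rx":0,"ry":0,"rz":0,"gripper":0},
  {"dx":0.036,"dy":0.0235,"dz":0,"rx":0,"ry":0,"rz":0,"gripper":0},
  {"dx":0.036,"dy":0.0235,"dz":0,"rx":0,"ry":0,"rz":0,"gripper":0},
  {"dx":0.04,"dy":0.0235,"dz":0,"rx":0,"ry":0,"rz":0,"gripper":0},
  {"dx":0,"dy":0,"dz":0,"rx":0,"ry":0,"rz":0,"gripper":0},
  {"dx":0,"dy":0,"dz":0,"rx":0,"ry":0,"rz":0,"gripper":0},
])

```text
t: 45.35
eef_pos: [716.4, 28.4, 274.6]
tcp_rot: [-1.573, 0.002, -1.564]
ft_force: [-0.2, 0.2, -0.2]
opening: 0.004
```

```bash
python3 -c "
from h import *
s,R=st()
im=snap('side','s33'); crop(im,(160,60,330,250),4,'c32')"
```

```text
t 45.35 q [-0.053  0.594  1.238  0.002  1.312  1.511] p [716.4  28.4 274.6] dir [-0.002  0.002 -1.   ] jaw [ 0.006 -1.    -0.002] F [-0.2  0.2 -0.2] M [-0.04  0.03  0.03] op 0.004
```

View pics/c32.png

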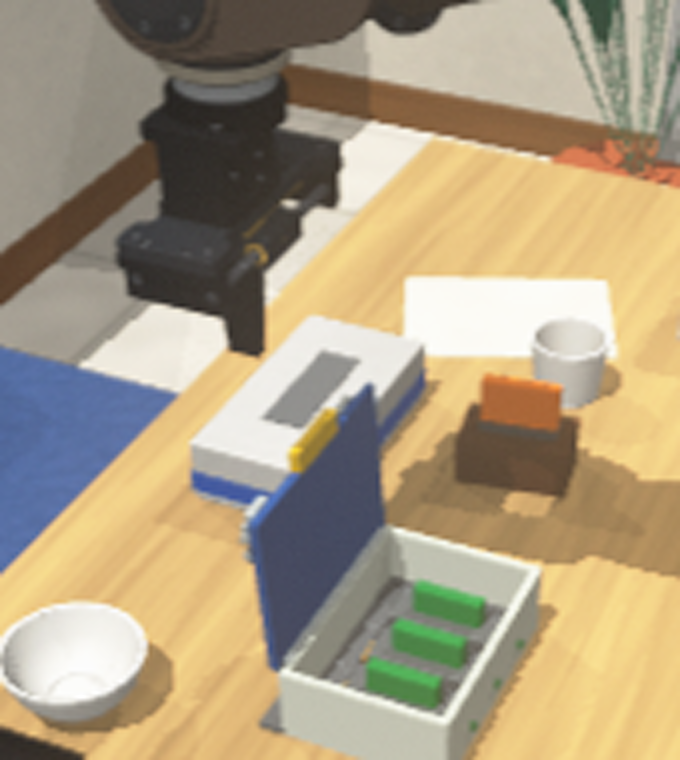

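jog_arm([
  {"dx":0,"dy":-0.002,"dz":-0.03,"rx":0,"ry":0,"rz":0,"gripper":0},
  {"dx":0,"dy":0,"dz":-0.03,"rx":0,"ry":0,"rz":0,"gripper":0},
  {"dx":0,"dy":0,"dz":-0.023,"rx":0,"ry":0,"rz":0,"gripper":0},
  {"dx":-0.01,"dy":0,"dz":0,"rx":0,"ry":0,"rz":0,"gripper":0},
  {"dx":-0.01,"dy":0,"dz":0,"rx":0,"ry":0,"rz":0,"gripper":0},
  {"dx":-0.01,"dy":0,"dz":0.001,"rx":0,"ry":0,"rz":0,"gripper":0},
  {"dx":-0.01,"dy":0,"dz":0,"rx":0,"ry":0,"rz":0,"gripper":0},
  {"dx":-0.01,"dy":0,"dz":0,"rx":0,"ry":0,"rz":0,"gripper":0},
  {"dx":0,"dy":0,"dz":0,"rx":0,"ry":0,"rz":0,"gripper":0},
])

```text
t: 46.3
eef_pos: [665.4, 25.3, 195.3]
tcp_rot: [-1.57, 0.002, -1.566]
ft_force: [1.1, -0.7, 0.7]
opening: 0.004
```

```bash
python3 -c "
from h import *
s,R=st()
im=snap('side','s34'); crop(im,(180,90,330,250),4,'c33')"
```

```text
t 46.3 q [-0.062  0.578  1.485  0.002  1.078  1.503] p [665.4  25.3 195.3] dir [ 0.001  0.002 -1.   ] jaw [ 0.005 -1.    -0.002] F [ 1.1 -0.7  0.7] M [0.01 0.05 0.  ] op 0.004
```

View pics/c33.png

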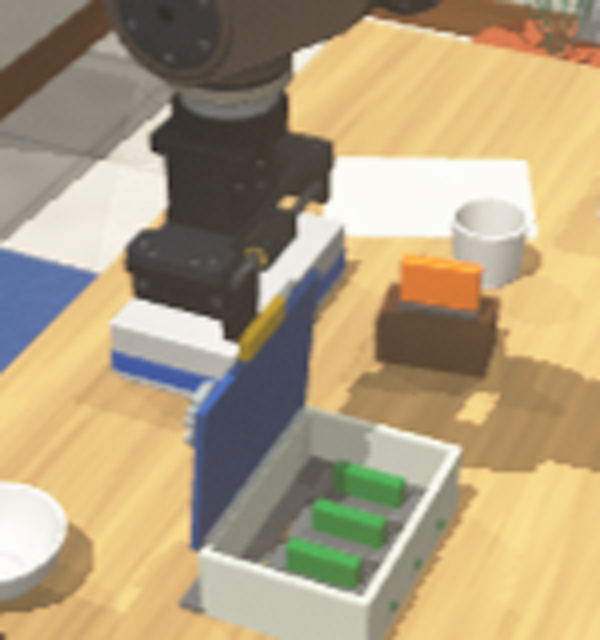

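jog_arm([
  {"dx":-0.011,"dy":0,"dz":-0.0023,"rx":0,"ry":0,"rz":0,"gripper":0},
  {"dx":-0.011,"dy":0,"dz":-0.0023,"rx":0,"ry":0,"rz":0,"gripper":0},
  {"dx":-0.0115,"dy":0,"dz":-0.0036,"rx":0,"ry":0,"rz":0,"gripper":0},
  {"dx":-0.0115,"dy":0,"dz":-0.0036,"rx":0,"ry":0,"rz":0,"gripper":0},
  {"dx":-0.0105,"dy":0,"dz":-0.0057,"rx":0,"ry":0,"rz":0,"gripper":0},
  {"dx":-0.0105,"dy":0,"dz":-0.0057,"rx":0,"ry":0,"rz":0,"gripper":0},
  {"dx":-0.0092,"dy":0,"dz":-0.0078,"rx":0,"ry":0,"rz":0,"gripper":0},
  {"dx":-0.0092,"dy":0,"dz":-0.0078,"rx":0,"ry":0,"rz":0,"gripper":0},
])

```text
t: 47.15
eef_pos: [582.1, 25.2, 155.2]
tcp_rot: [-1.57, 0.002, -1.566]
ft_force: [1.9, -0.1, 1.1]
opening: 0.005
```

```bash
python3 -c "
from h import *
s,R=st()
im=snap('side','s35'); crop(im,(180,110,330,260),4,'c34')"
```

```text
t 47.15 q [-0.071  0.511  1.742  0.002  0.888  1.494] p [582.1  25.2 155.2] dir [ 0.001  0.002 -1.   ] jaw [ 0.005 -1.    -0.002] F [ 1.9 -0.1  1.1] M [ 0.01 -0.45  0.01] op 0.005
```

View pics/c34.png

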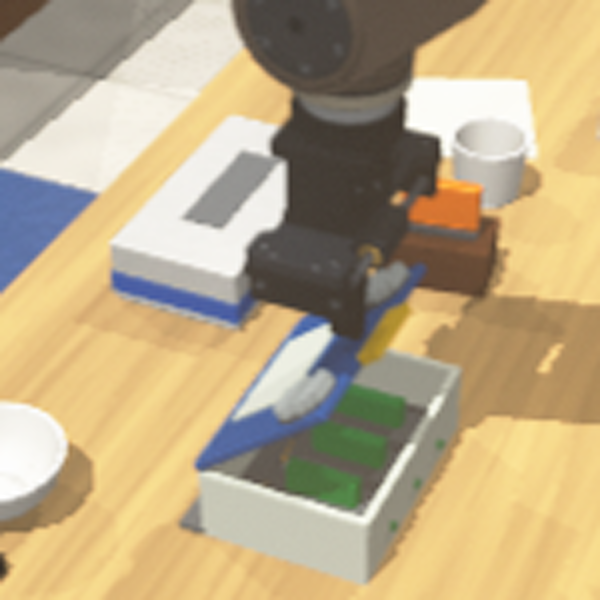

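jog_arm([
  {"dx":-0.0075,"dy":0,"dz":-0.0095,"rx":0,"ry":0,"rz":0,"gripper":0},
  {"dx":-0.0075,"dy":0,"dz":-0.0095,"rx":0,"ry":0,"rz":0,"gripper":0},
  {"dx":-0.0053,"dy":0,"dz":-0.0107,"rx":0,"ry":0,"rz":0,"gripper":0},
  {"dx":-0.0053,"dy":0,"dz":-0.0107,"rx":0,"ry":0,"rz":0,"gripper":0},
  {"dx":-0.0032,"dy":0,"dz":-0.0115,"rx":0,"ry":0,"rz":0,"gripper":0},
  {"dx":-0.0032,"dy":0,"dz":-0.0115,"rx":0,"ry":0,"rz":0,"gripper":0},
  {"dx":-0.001,"dy":0,"dz":-0.008,"rx":0,"ry":0,"rz":0,"gripper":0},
  {"dx":0,"dy":0,"dz":0,"rx":0,"ry":0,"rz":0,"gripper":0},
])

```text
t: 48.0
eef_pos: [548.7, 25.3, 83.1]
tcp_rot: [-1.572, 0.002, -1.566]
ft_force: [-0.4, -0.0, -0.6]
opening: 0.004
```

jog_arm([
  {"dx":0,"dy":0,"dz":-0.0015,"rx":0,"ry":0,"rz":0,"gripper":0},
  {"dx":0,"dy":0,"dz":-0.001,"rx":0,"ry":0,"rz":0,"gripper":0},
  {"dx":0,"dy":0,"dz":-0.001,"rx":0,"ry":0,"rz":0,"gripper":0},
  {"dx":0,"dy":0,"dz":0,"rx":0,"ry":0,"rz":0,"gripper":0},
  {"dx":0,"dy":0,"dz":0,"rx":0,"ry":0,"rz":0,"gripper":0},
])

```text
t: 48.5
eef_pos: [549.3, 25.2, 81.2]
tcp_rot: [-1.57, 0.002, -1.566]
ft_force: [-1.2, 0.1, 8.5]
opening: 0.002
```

jog_arm([
  {"dx":0,"dy":0,"dz":0.03,"rx":0,"ry":0,"rz":0,"gripper":0},
  {"dx":0,"dy":0,"dz":0.05,"rx":0,"ry":0,"rz":0,"gripper":0},
  {"dx":0,"dy":0,"dz":0.04,"rx":0,"ry":0,"rz":0,"gripper":0.6},
  {"dx":0.008,"dy":-0.035,"dz":0,"rx":0,"ry":0,"rz":1.1,"gripper":0.6},
  {"dx":0.009,"dy":-0.035,"dz":0,"rx":0,"ry":0,"rz":1.1,"gripper":0.6},
  {"dx":0.009,"dy":-0.035,"dz":0,"rx":0,"ry":0,"rz":1.1,"gripper":0.6},
  {"dx":0.009,"dy":-0.036,"dz":0,"rx":0,"ry":0,"rz":1.1,"gripper":0.6},
  {"dx":0.009,"dy":-0.036,"dz":0,"rx":0,"ry":0,"rz":1.2,"gripper":0.6},
  {"dx":0.009,"dy":-0.036,"dz":0,"rx":0,"ry":0,"rz":1.2,"gripper":0.6},
  {"dx":0.009,"dy":-0.036,"dz":0,"rx":0,"ry":0,"rz":1.1,"gripper":0.6},
  {"dx":0.009,"dy":-0.036,"dz":0,"rx":0,"ry":0,"rz":1.1,"gripper":0.6},
  {"dx":0,"dy":0,"dz":0,"rx":0,"ry":0,"rz":0,"gripper":0.6},
])

```text
t: 49.7
eef_pos: [620.3, -263.8, 200.1]
tcp_rot: [-1.57, 0.001, -1.411]
ft_force: [-0.4, 1.1, -0.1]
opening: 0.6
```

```bash
python3 -c "
from h import *
s,R=st()
im=snap('side','s36'); crop(im,(200,110,340,260),5,'c35')
im=snap('top','t36'); crop(im,(210,150,330,240),6,'c36')"
```

```text
t 49.7 q [-5.000e-01  5.850e-01  1.457e+00  1.000e-03  1.100e+00  9.100e-01] p [ 620.3 -263.8  200.1] dir [ 0.001  0.001 -1.   ] jaw [ 0.159 -0.987 -0.001] F [-0.4  1.1 -0.1] M [ 0.05  0.02 -0.04] op 0.6
```

View pics/c35.png

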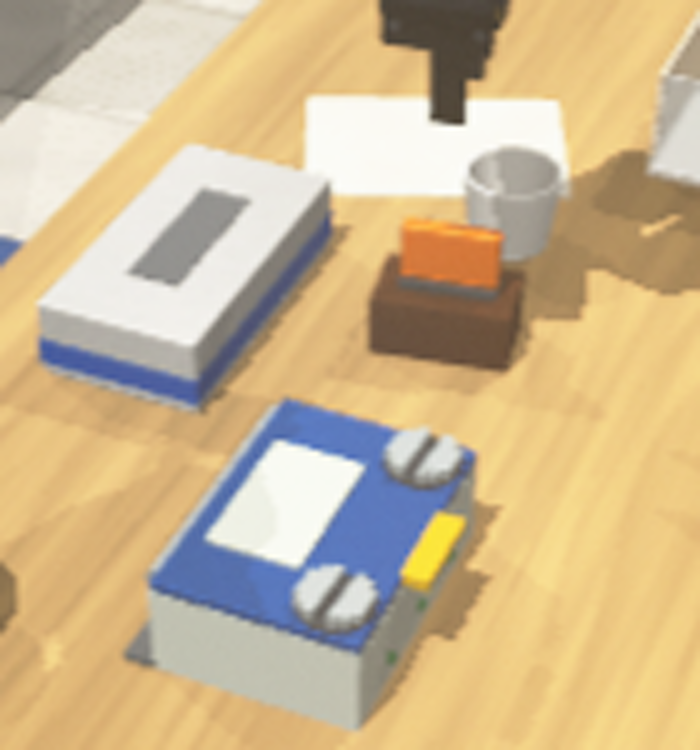

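View pics/c36.png

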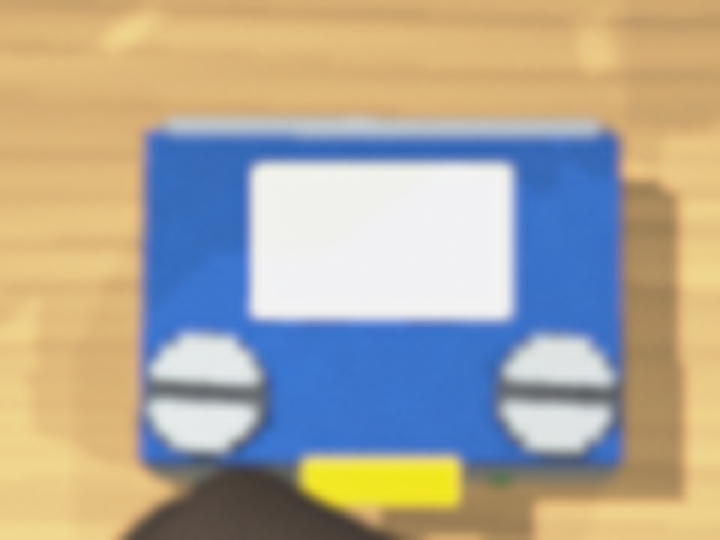

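jog_arm([
  {"dx":0,"dy":0.003,"dz":-0.04,"rx":0,"ry":0,"rz":0,"gripper":0.6},
  {"dx":0,"dy":0,"dz":-0.04,"rx":0,"ry":0,"rz":0,"gripper":0.6},
  {"dx":0,"dy":0,"dz":-0.03,"rx":0,"ry":0,"rz":0,"gripper":0.6},
  {"dx":0,"dy":0,"dz":-0.02,"rx":0,"ry":0,"rz":0,"gripper":0.6},
  {"dx":0,"dy":0,"dz":-0.005,"rx":0,"ry":0,"rz":0,"gripper":0.6},
  {"dx":0,"dy":0,"dz":0,"rx":0,"ry":0,"rz":0,"gripper":0.6},
  {"dx":0,"dy":0,"dz":0,"rx":0,"ry":0,"rz":0,"gripper":0.6},
])

```text
t: 50.5
eef_pos: [620.7, -256.5, 66.9]
tcp_rot: [-1.569, 0.001, -1.408]
ft_force: [0.6, 0.8, -0.4]
opening: 0.602
```

jog_arm([
  {"dx":0,"dy":-0.003,"dz":-0.001,"rx":0,"ry":0,"rz":0,"gripper":0.6},
  {"dx":0,"dy":0,"dz":0,"rx":0,"ry":0,"rz":0,"gripper":0},
  {"dx":0,"dy":0,"dz":0,"rx":0,"ry":0,"rz":0,"gripper":0},
  {"dx":0,"dy":0,"dz":0,"rx":0,"ry":0,"rz":0,"gripper":0},
  {"dx":0,"dy":0,"dz":0,"rx":0,"ry":0,"rz":0,"gripper":0},
  {"dx":0,"dy":0,"dz":0,"rx":0,"ry":0,"rz":0,"gripper":0},
  {"dx":0,"dy":0,"dz":0,"rx":0,"ry":0,"rz":0,"gripper":0},
  {"dx":0,"dy":0,"dz":0,"rx":0,"ry":0,"rz":0,"gripper":0},
  {"dx":0,"dy":0,"dz":0,"rx":0,"ry":0,"rz":0,"gripper":0},
  {"dx":0,"dy":0,"dz":0,"rx":0,"ry":0,"rz":0,"gripper":0},
])

```text
t: 51.5
eef_pos: [620.0, -259.7, 64.4]
tcp_rot: [-1.57, 0.002, -1.409]
ft_force: [-0.5, 0.6, -0.6]
opening: 0.149
```

jog_arm([
  {"dx":0,"dy":0,"dz":0.02,"rx":0,"ry":0,"rz":0,"gripper":0},
  {"dx":0,"dy":0,"dz":0.04,"rx":0,"ry":0,"rz":0,"gripper":0},
  {"dx":-0.0067,"dy":0.022,"dz":0.045,"rx":0,"ry":0,"rz":7.8,"gripper":0},
  {"dx":-0.0067,"dy":0.022,"dz":0,"rx":0,"ry":0,"rz":7.8,"gripper":0},
  {"dx":-0.0067,"dy":0.022,"dz":0,"rx":0,"ry":0,"rz":7.8,"gripper":0},
  {"dx":-0.0067,"dy":0.022,"dz":0,"rx":0,"ry":0,"rz":7.8,"gripper":0},
  {"dx":-0.0067,"dy":0.022,"dz":0,"rx":0,"ry":0,"rz":7.8,"gripper":0},
  {"dx":-0.0067,"dy":0.022,"dz":0,"rx":0,"ry":0,"rz":7.8,"gripper":0},
  {"dx":-0.0067,"dy":0.022,"dz":0,"rx":0,"ry":0,"rz":7.8,"gripper":0},
  {"dx":-0.0067,"dy":0.022,"dz":0,"rx":0,"ry":0,"rz":7.8,"gripper":0},
  {"dx":-0.0067,"dy":0.022,"dz":0,"rx":0,"ry":0,"rz":7.8,"gripper":0},
  {"dx":-0.0067,"dy":0.02,"dz":0,"rx":0,"ry":0,"rz":7.8,"gripper":0},
])

```text
t: 52.7
eef_pos: [552.6, -41.0, 168.9]
tcp_rot: [-1.57, 0.002, -0.042]
ft_force: [0.7, 0.4, -1.7]
opening: 0.149
```

jog_arm([
  {"dx":0,"dy":0,"dz":0,"rx":0,"ry":0,"rz":0,"gripper":0},
  {"dx":0,"dy":0,"dz":0,"rx":0,"ry":0,"rz":0,"gripper":0},
  {"dx":0,"dy":0,"dz":0,"rx":0,"ry":0,"rz":0,"gripper":0},
])

```text
t: 53.0
eef_pos: [553.4, -42.6, 169.0]
tcp_rot: [-1.571, 0.001, -0.05]
ft_force: [-0.5, 0.1, -1.4]
opening: 0.146
```

```bash
cat > tip.py <<'E'
from h import *
import sys
s,R=st(); f=sys.argv[1]; off=float(sys.argv[2]); im=snap('side',f); p=s['eef_pos']; a=s['tcp_rot'][2]+np.pi/2
roi=[int(p_) for p_ in proj('side',[p])[0]]; roi=[roi[0]-45,roi[1]-35,roi[0]+45,roi[1]+55]; k=8
v=cv2.resize(im[roi[1]:roi[3],roi[0]:roi[2]],None,fx=k,fy=k,interpolation=cv2.INTER_CUBIC)[:,:,::-1].copy()
P=place(boxpts(24,4,0,32),(p[0],p[1],a),p[2]-off); q=((proj('side',P)-roi[:2]+.5)*k).astype(int)
for i in range(8):
  for j in range(i):
    if bin(i^j).count('1')==1: cv2.line(v,tuple(map(int,q[i])),tuple(map(int,q[j])),(255,0,255),1)
for c in ((552.4,-41.9),(551.6,94.1)):   # screws, dock (592,26,.006)
    for zz in(80,):
        t=np.linspace(0,2*np.pi,40); Q=np.c_[c[0]+22*np.cos(t),c[1]+22*np.sin(t),0*t+zz]; cv2.polylines(v,[((proj('side',Q)-roi[:2]+.5)*k).astype(np.int32)],True,(0,255,0),1)
cv2.imwrite(f'pics/{f}h.png',v)
E
python3 tip.py s37 51.4
```

```text
t 53.0 q [-0.196  0.459  1.795  0.     0.889 -0.146] p [553.4 -42.6 169. ] dir [-0.001  0.    -1.   ] jaw [ 0.999 -0.05  -0.001] F [-0.5  0.1 -1.4] M [-0.03 -0.1  -0.  ] op 0.146
```

View pics/s37h.png

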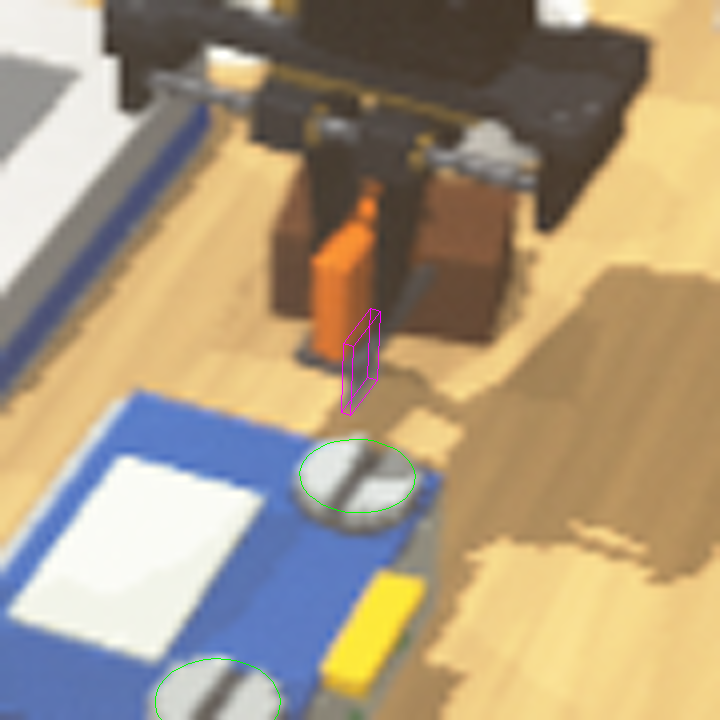

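```bash
python3 -c "
from h import *
im=np.load('pics/t36.npy').astype(float).mean(2)
for a,b in((236,251),(295,311)):
  pts=[]
  for u in range(a+2,b-2):
    w=np.clip(150-im[209:221,u],0,None); i=3+np.argmax(w[3:-3]); j=np.arange(i-2,i+3); pts.append((u,209+(j*w[j]).sum()/w[j].sum()))
  pts=np.array(pts)
  for z in(80,74):
    X=back('top',pts,z); k=np.polyfit(X[:,1],X[:,0],1); yc=X[:,1].mean(); print(z,yc.round(1),np.polyval(k,yc).round(1),'angle',90-np.degrees(np.arctan(k[0])).round(1))
"
```

```text
80 95.8 552.8 angle 85.8
74 96.4 553.7 angle 85.8
80 -41.2 552.8 angle 87.1
74 -41.6 553.7 angle 87.1
```

jog_arm([
  {"dx":-0.0003,"dy":0.001,"dz":-0.02,"rx":0,"ry":0,"rz":0,"gripper":0},
  {"dx":0,"dy":0,"dz":-0.012,"rx":0,"ry":0,"rz":0,"gripper":0},
  {"dx":0,"dy":0,"dz":-0.005,"rx":0,"ry":0,"rz":0,"gripper":0},
  {"dx":0,"dy":0,"dz":-0.004,"rx":0,"ry":0,"rz":0,"gripper":0},
  {"dx":0,"dy":0,"dz":-0.003,"rx":0,"ry":0,"rz":0,"gripper":0},
  {"dx":0,"dy":0,"dz":0,"rx":0,"ry":0,"rz":0,"gripper":0},
  {"dx":0,"dy":0,"dz":0,"rx":0,"ry":0,"rz":0,"gripper":0},
])

```text
t: 53.75
eef_pos: [553.0, -41.0, 125.3]
tcp_rot: [-1.57, 0.001, -0.047]
ft_force: [0.3, -1.1, -1.9]
opening: 0.145
```

jog_arm([
  {"dx":0,"dy":0,"dz":-0.002,"rx":0,"ry":0,"rz":-8,"gripper":0},
  {"dx":0,"dy":0,"dz":0,"rx":0,"ry":0,"rz":-8,"gripper":0},
  {"dx":0,"dy":0,"dz":0,"rx":0,"ry":0,"rz":-8,"gripper":0},
  {"dx":0,"dy":0,"dz":0,"rx":0,"ry":0,"rz":-8,"gripper":0},
  {"dx":0,"dy":0,"dz":0,"rx":0,"ry":0,"rz":-8,"gripper":0},
  {"dx":0,"dy":0,"dz":0,"rx":0,"ry":0,"rz":-8,"gripper":0},
  {"dx":0,"dy":0,"dz":0,"rx":0,"ry":0,"rz":-8,"gripper":0},
  {"dx":0,"dy":0,"dz":0,"rx":0,"ry":0,"rz":-8,"gripper":0},
  {"dx":0,"dy":0,"dz":0,"rx":0,"ry":0,"rz":-8,"gripper":0},
  {"dx":0,"dy":0,"dz":0,"rx":0,"ry":0,"rz":-8,"gripper":0},
  {"dx":0,"dy":0,"dz":0,"rx":0,"ry":0,"rz":-8,"gripper":0},
  {"dx":0,"dy":0,"dz":0,"rx":0,"ry":0,"rz":-7,"gripper":0},
])

```text
t: 54.95
eef_pos: [553.0, -41.8, 123.3]
tcp_rot: [-1.569, 0.0, -1.711]
ft_force: [-0.7, -6.2, -3.2]
opening: 0.146
```

jog_arm([
  {"dx":0,"dy":0,"dz":0,"rx":0,"ry":0,"rz":0,"gripper":0},
  {"dx":0,"dy":0,"dz":0,"rx":0,"ry":0,"rz":0,"gripper":0},
])

```text
t: 55.15
eef_pos: [553.1, -41.6, 123.3]
tcp_rot: [-1.569, 0.001, -1.704]
ft_force: [0.0, -5.5, -2.6]
opening: 0.146
```

```bash
python3 tip.py s38 51.4
```

```text
t 55.15 q [-1.950e-01  5.190e-01  1.840e+00  1.000e-03  7.810e-01  1.509e+00] p [553.1 -41.6 123.3] dir [ 0.002  0.001 -1.   ] jaw [-0.133 -0.991 -0.001] F [ 0.  -5.5 -2.6] M [-1.13 -0.12  0.07] op 0.146
```

View pics/s38h.png

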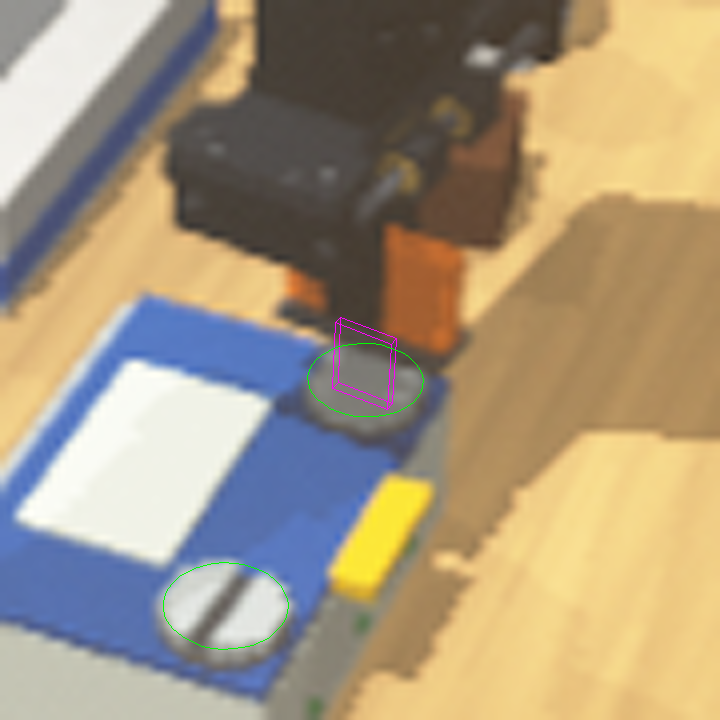

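jog_arm([
  {"dx":0,"dy":0,"dz":0,"rx":0,"ry":0,"rz":-4,"gripper":0},
  {"dx":0,"dy":0,"dz":0,"rx":0,"ry":0,"rz":0,"gripper":0},
  {"dx":0,"dy":0,"dz":0,"rx":0,"ry":0,"rz":5,"gripper":0},
  {"dx":0,"dy":0,"dz":0,"rx":0,"ry":0,"rz":5,"gripper":0},
  {"dx":0,"dy":0,"dz":0.01,"rx":0,"ry":0,"rz":0,"gripper":0},
  {"dx":0,"dy":0,"dz":0.02,"rx":0,"ry":0,"rz":0,"gripper":0},
  {"dx":0,"dy":0,"dz":0.02,"rx":0,"ry":0,"rz":0,"gripper":0},
  {"dx":0,"dy":0,"dz":0,"rx":0,"ry":0,"rz":0,"gripper":0},
])

```text
t: 56.0
eef_pos: [553.9, -41.0, 176.0]
tcp_rot: [-1.566, 0.001, -1.602]
ft_force: [0.1, 0.7, -1.9]
opening: 0.142
```

```bash
python3 tip.py s39 51.4
```

```text
t 56.0 q [-0.194  0.448  1.791  0.003  0.897  1.407] p [553.9 -41.  176. ] dir [ 0.005  0.001 -1.   ] jaw [-0.032 -0.999 -0.001] F [ 0.1  0.7 -1.9] M [-0.    0.03  0.03] op 0.142
```

View pics/s39h.png

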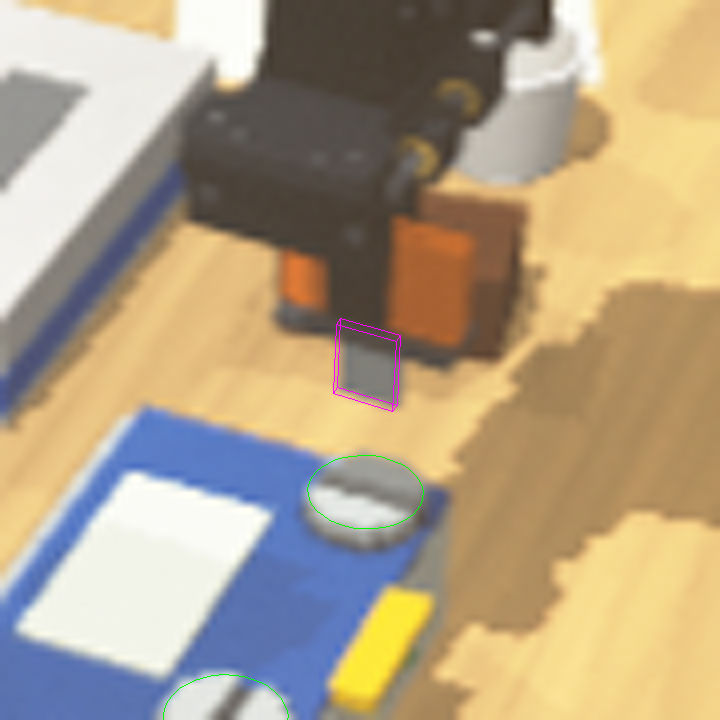

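jog_arm([
  {"dx":0,"dy":0.0123,"dz":0,"rx":0,"ry":0,"rz":8,"gripper":0},
  {"dx":0,"dy":0.0123,"dz":0,"rx":0,"ry":0,"rz":8,"gripper":0},
  {"dx":0,"dy":0.0123,"dz":0,"rx":0,"ry":0,"rz":8,"gripper":0},
  {"dx":0,"dy":0.0123,"dz":0,"rx":0,"ry":0,"rz":8,"gripper":0},
  {"dx":0,"dy":0.0123,"dz":0,"rx":0,"ry":0,"rz":8,"gripper":0},
  {"dx":0,"dy":0.0123,"dz":0,"rx":0,"ry":0,"rz":8,"gripper":0},
  {"dx":0,"dy":0.0123,"dz":0,"rx":0,"ry":0,"rz":8,"gripper":0},
  {"dx":0,"dy":0.0123,"dz":0,"rx":0,"ry":0,"rz":8,"gripper":0},
  {"dx":0,"dy":0.0123,"dz":0,"rx":0,"ry":0,"rz":8,"gripper":0},
  {"dx":0,"dy":0.0123,"dz":0,"rx":0,"ry":0,"rz":8,"gripper":0},
  {"dx":0,"dy":0.0125,"dz":0,"rx":0,"ry":0,"rz":8,"gripper":0},
  {"dx":0,"dy":0,"dz":0,"rx":0,"ry":0,"rz":0,"gripper":0},
])

```text
t: 57.25
eef_pos: [552.3, 95.6, 172.2]
tcp_rot: [-1.57, 0.003, -0.062]
ft_force: [0.5, 0.2, -1.1]
opening: 0.145
```

jog_arm([
  {"dx":0,"dy":0,"dz":0,"rx":0,"ry":0,"rz":0,"gripper":0},
  {"dx":0,"dy":0,"dz":0,"rx":0,"ry":0,"rz":0,"gripper":0},
])

```text
t: 57.45
eef_pos: [552.7, 94.0, 172.7]
tcp_rot: [-1.57, 0.002, -0.068]
ft_force: [-0.6, 0.3, -2.7]
opening: 0.144
```

```bash
python3 tip.py s40 51.4
```

```text
t 57.45 q [5.000e-02 4.620e-01 1.777e+00 1.000e-03 9.050e-01 1.190e-01] p [552.7  94.  172.7] dir [-0.002  0.    -1.   ] jaw [ 0.998 -0.068 -0.002] F [-0.6  0.3 -2.7] M [ 0.01 -0.12  0.04] op 0.144
```

View pics/s40h.png

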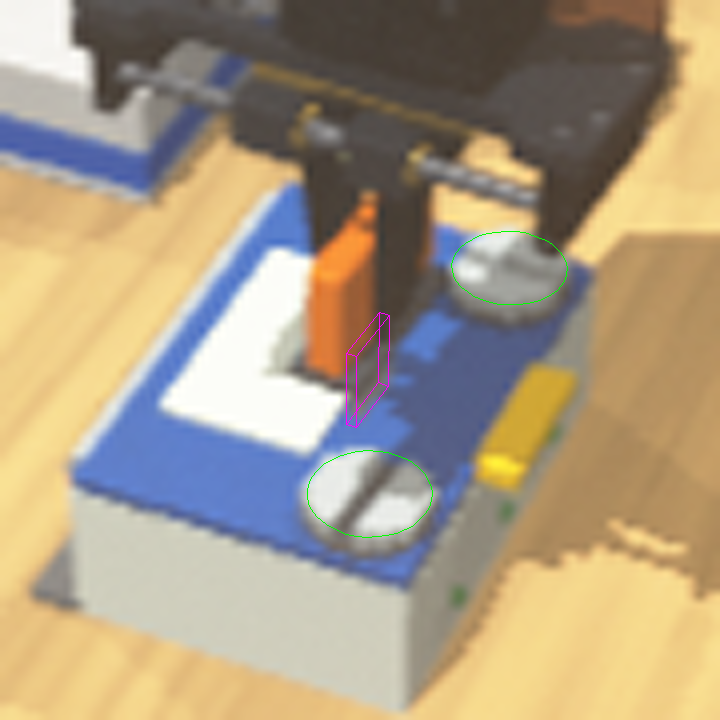

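jog_arm([
  {"dx":0.0003,"dy":0.0005,"dz":-0.022,"rx":0,"ry":0,"rz":0,"gripper":0},
  {"dx":0,"dy":0,"dz":-0.013,"rx":0,"ry":0,"rz":0,"gripper":0},
  {"dx":0,"dy":0,"dz":-0.005,"rx":0,"ry":0,"rz":0,"gripper":0},
  {"dx":0,"dy":0,"dz":-0.004,"rx":0,"ry":0,"rz":0,"gripper":0},
  {"dx":0,"dy":0,"dz":-0.003,"rx":0,"ry":0,"rz":0,"gripper":0},
  {"dx":0,"dy":0,"dz":0,"rx":0,"ry":0,"rz":0,"gripper":0},
  {"dx":0,"dy":0,"dz":0,"rx":0,"ry":0,"rz":0,"gripper":0},
])

```text
t: 58.2
eef_pos: [553.3, 95.0, 126.3]
tcp_rot: [-1.57, 0.001, -0.065]
ft_force: [-0.6, -0.2, -0.9]
opening: 0.146
```

jog_arm([
  {"dx":0,"dy":0,"dz":-0.003,"rx":0,"ry":0,"rz":-8,"gripper":0},
  {"dx":0,"dy":0,"dz":0,"rx":0,"ry":0,"rz":-8,"gripper":0},
  {"dx":0,"dy":0,"dz":0,"rx":0,"ry":0,"rz":-8,"gripper":0},
  {"dx":0,"dy":0,"dz":0,"rx":0,"ry":0,"rz":-8,"gripper":0},
  {"dx":0,"dy":0,"dz":0,"rx":0,"ry":0,"rz":-8,"gripper":0},
  {"dx":0,"dy":0,"dz":0,"rx":0,"ry":0,"rz":-8,"gripper":0},
  {"dx":0,"dy":0,"dz":0,"rx":0,"ry":0,"rz":-8,"gripper":0},
  {"dx":0,"dy":0,"dz":0,"rx":0,"ry":0,"rz":-8,"gripper":0},
  {"dx":0,"dy":0,"dz":0,"rx":0,"ry":0,"rz":-8,"gripper":0},
  {"dx":0,"dy":0,"dz":0,"rx":0,"ry":0,"rz":-8,"gripper":0},
  {"dx":0,"dy":0,"dz":0,"rx":0,"ry":0,"rz":-8,"gripper":0},
  {"dx":0,"dy":0,"dz":0,"rx":0,"ry":0,"rz":-7,"gripper":0},
])

```text
t: 59.4
eef_pos: [553.1, 94.3, 123.2]
tcp_rot: [-1.57, 0.0, -1.728]
ft_force: [0.4, -5.2, -3.0]
opening: 0.147
```

jog_arm([
  {"dx":0,"dy":0,"dz":0,"rx":0,"ry":0,"rz":-4,"gripper":0},
  {"dx":0,"dy":0,"dz":0,"rx":0,"ry":0,"rz":0,"gripper":0},
  {"dx":0,"dy":0,"dz":0,"rx":0,"ry":0,"rz":0,"gripper":0},
  {"dx":0,"dy":0,"dz":0,"rx":0,"ry":0,"rz":0,"gripper":0},
])

```text
t: 59.8
eef_pos: [553.0, 94.1, 123.2]
tcp_rot: [-1.57, 0.0, -1.792]
ft_force: [-1.6, -6.8, -3.5]
opening: 0.145
```

```bash
python3 tip.py s41 51.4; python3 -c "
from h import *
snap('top','t41',(210,150,330,240),6)"
```

```text
t 59.8 q [0.051 0.527 1.824 0.    0.79  1.843] p [553.   94.1 123.2] dir [ 0.001  0.    -1.   ] jaw [-0.219 -0.976 -0.   ] F [-1.6 -6.8 -3.5] M [-1.54  0.08  0.14] op 0.145
```

View pics/s41h.png

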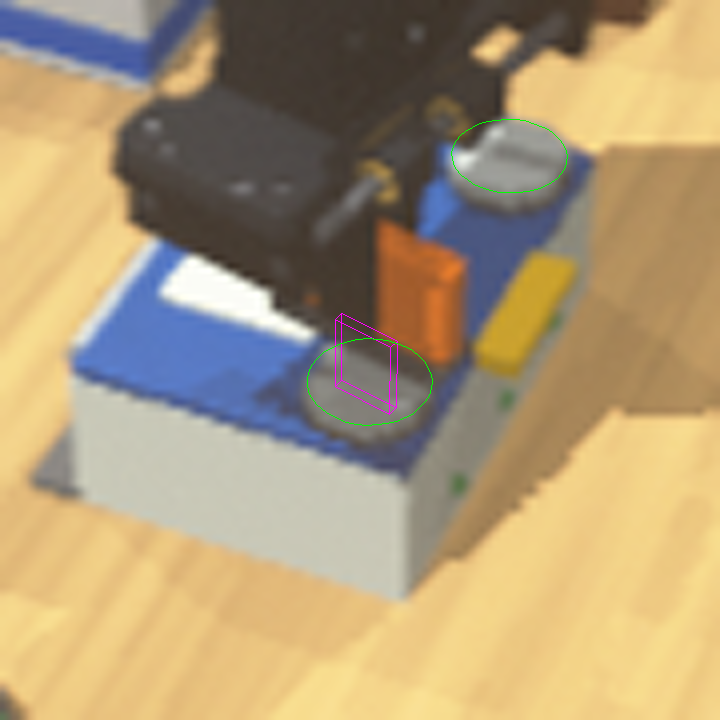

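View pics/t41.png

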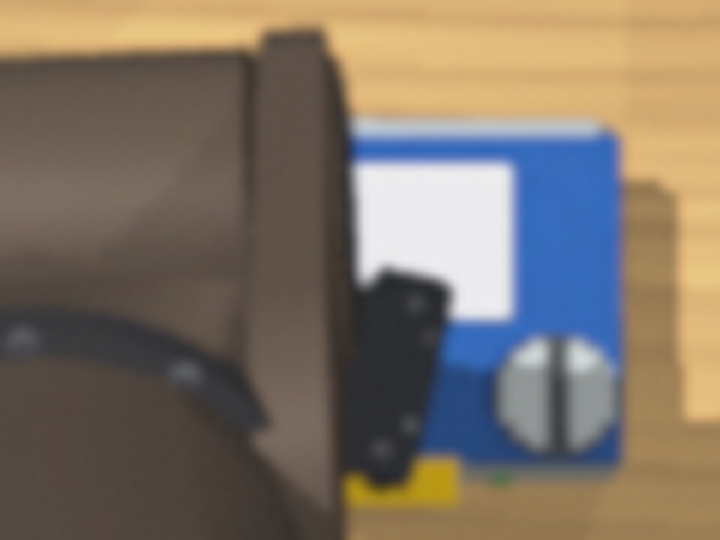

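jog_arm([
  {"dx":0,"dy":0,"dz":0,"rx":0,"ry":0,"rz":6,"gripper":0},
  {"dx":0,"dy":0,"dz":0,"rx":0,"ry":0,"rz":6,"gripper":0},
  {"dx":0,"dy":0,"dz":0.01,"rx":0,"ry":0,"rz":0,"gripper":0},
  {"dx":0,"dy":0,"dz":0.03,"rx":0,"ry":0,"rz":0,"gripper":0},
  {"dx":0,"dy":0,"dz":0.03,"rx":0,"ry":0,"rz":0,"gripper":0},
  {"dx":0.007,"dy":-0.035,"dz":0.01,"rx":0,"ry":0,"rz":1.5,"gripper":0},
  {"dx":0.007,"dy":-0.035,"dz":0,"rx":0,"ry":0,"rz":1.5,"gripper":0},
  {"dx":0.007,"dy":-0.035,"dz":0,"rx":0,"ry":0,"rz":1.5,"gripper":0},
  {"dx":0.007,"dy":-0.035,"dz":0,"rx":0,"ry":0,"rz":1.5,"gripper":0},
  {"dx":0.007,"dy":-0.035,"dz":0,"rx":0,"ry":0,"rz":1.5,"gripper":0},
  {"dx":0.007,"dy":-0.035,"dz":0,"rx":0,"ry":0,"rz":1.5,"gripper":0},
  {"dx":0,"dy":0,"dz":0,"rx":0,"ry":0,"rz":0,"gripper":0},
])

```text
t: 61.1
eef_pos: [595.8, -118.6, 203.8]
tcp_rot: [-1.569, 0.0, -1.432]
ft_force: [-0.2, -0.0, -1.5]
opening: 0.146
```

```bash
python3 -c "
from h import *
st()
snap('top','t42',(210,150,330,240),6); snap('side','s42',(200,110,340,260),5)"
```

```text
t 61.1 q [-3.060e-01  4.870e-01  1.630e+00  1.000e-03  1.023e+00  1.126e+00] p [ 595.8 -118.6  203.8] dir [ 0.002  0.001 -1.   ] jaw [ 0.138 -0.99  -0.   ] F [-0.2 -0.  -1.5] M [ 0.02 -0.01 -0.03] op 0.146
```

View pics/s42.png

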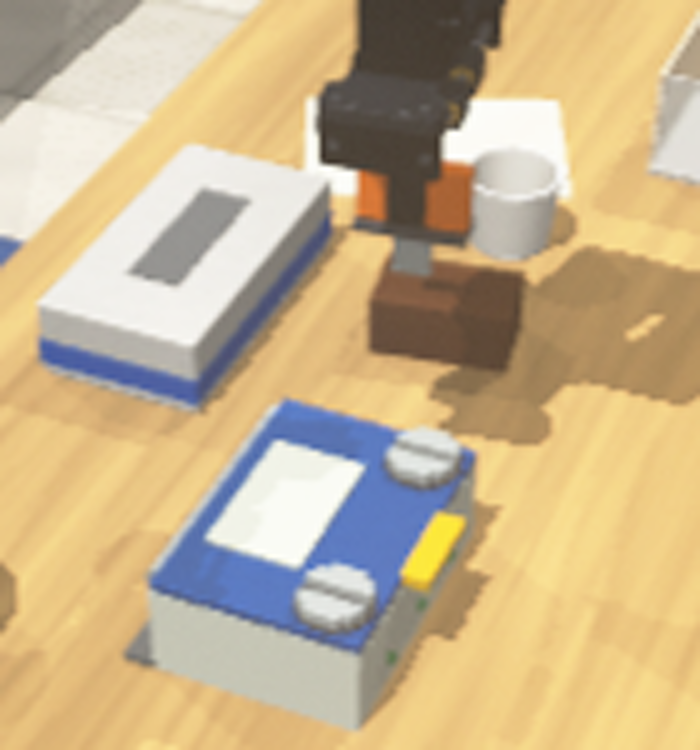

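View pics/t42.png

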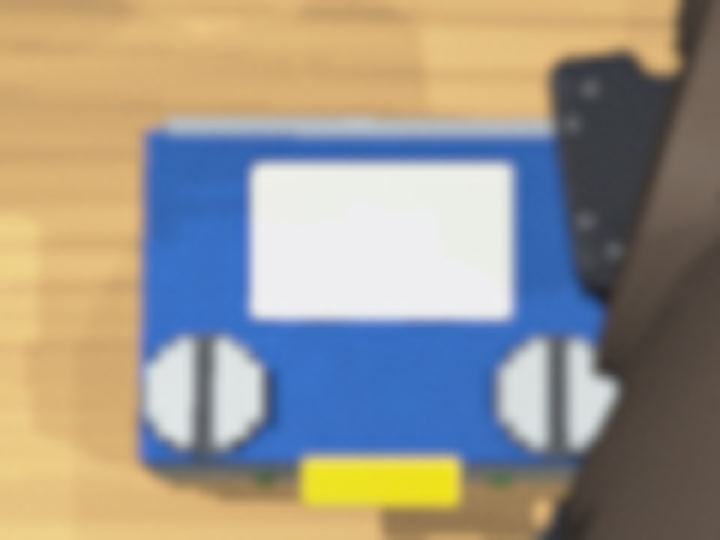

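Both slots lie along dock x, cover shut. Now the key goes back.

jog_arm([
  {"dx":0.006,"dy":-0.035,"dz":0,"rx":0,"ry":0,"rz":1.4,"gripper":0},
  {"dx":0.006,"dy":-0.035,"dz":0,"rx":0,"ry":0,"rz":0,"gripper":0},
  {"dx":0.006,"dy":-0.035,"dz":0,"rx":0,"ry":0,"rz":0,"gripper":0},
  {"dx":0.006,"dy":-0.035,"dz":0,"rx":0,"ry":0,"rz":0,"gripper":0},
  {"dx":0,"dy":0,"dz":-0.03,"rx":0,"ry":0,"rz":0,"gripper":0},
  {"dx":0,"dy":0,"dz":-0.03,"rx":0,"ry":0,"rz":0,"gripper":0},
  {"dx":0,"dy":0,"dz":-0.025,"rx":0,"ry":0,"rz":0,"gripper":0},
  {"dx":0,"dy":0,"dz":0,"rx":0,"ry":0,"rz":0,"gripper":0},
  {"dx":0,"dy":0,"dz":0,"rx":0,"ry":0,"rz":0,"gripper":0},
])

```text
t: 62.1
eef_pos: [619.6, -254.1, 118.9]
tcp_rot: [-1.57, 0.002, -1.402]
ft_force: [0.1, 0.5, -0.3]
opening: 0.144
```

```bash
python3 tip.py s43 51.4
```

```text
t 62.1 q [-0.488  0.664  1.543  0.002  0.935  0.912] p [ 619.6 -254.1  118.9] dir [ 0.     0.002 -1.   ] jaw [ 0.168 -0.986 -0.002] F [ 0.1  0.5 -0.3] M [ 0.03  0.01 -0.01] op 0.144
```

View pics/s43h.png

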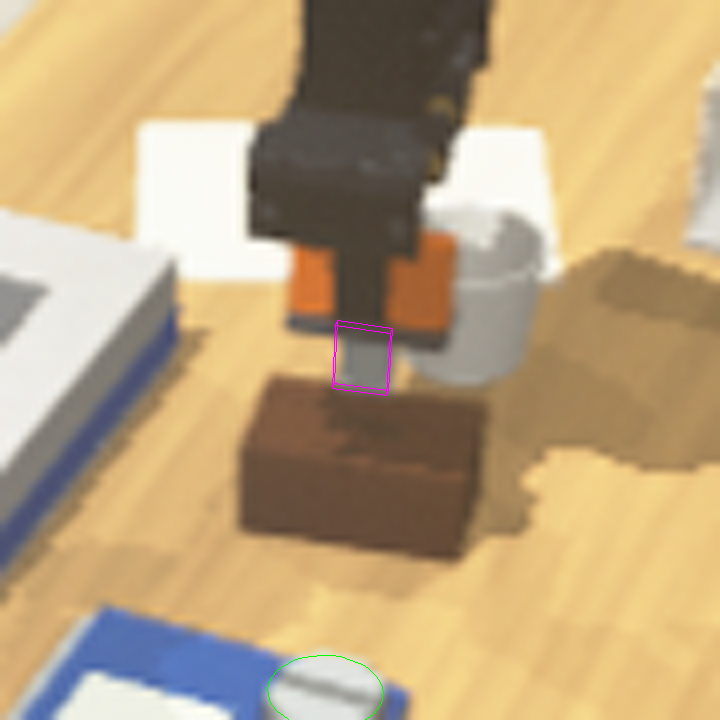

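jog_arm([
  {"dx":0.0006,"dy":-0.005,"dz":-0.005,"rx":0,"ry":0,"rz":0,"gripper":0},
  {"dx":0,"dy":0,"dz":0,"rx":0,"ry":0,"rz":0,"gripper":0},
  {"dx":0,"dy":0,"dz":0,"rx":0,"ry":0,"rz":0,"gripper":0},
])

```text
t: 62.45
eef_pos: [619.8, -260.2, 113.5]
tcp_rot: [-1.57, 0.001, -1.402]
ft_force: [-0.2, 0.9, -1.0]
opening: 0.144
```

jog_arm([
  {"dx":0.0003,"dy":0.0005,"dz":-0.012,"rx":0,"ry":0,"rz":0,"gripper":0},
  {"dx":0,"dy":0,"dz":-0.012,"rx":0,"ry":0,"rz":0,"gripper":0},
  {"dx":0,"dy":0,"dz":-0.01,"rx":0,"ry":0,"rz":0,"gripper":0},
  {"dx":0,"dy":0,"dz":-0.008,"rx":0,"ry":0,"rz":0,"gripper":0},
  {"dx":0,"dy":0,"dz":-0.005,"rx":0,"ry":0,"rz":0,"gripper":0},
  {"dx":0,"dy":0,"dz":0,"rx":0,"ry":0,"rz":0,"gripper":0},
  {"dx":0,"dy":0,"dz":0,"rx":0,"ry":0,"rz":0,"gripper":0},
])

```text
t: 63.15
eef_pos: [620.1, -259.5, 66.0]
tcp_rot: [-1.57, 0.002, -1.402]
ft_force: [-0.1, 0.7, -1.5]
opening: 0.147
```

jog_arm([
  {"dx":0,"dy":0,"dz":-0.001,"rx":0,"ry":0,"rz":0,"gripper":0},
  {"dx":0,"dy":0,"dz":0,"rx":0,"ry":0,"rz":0,"gripper":0.6},
  {"dx":0,"dy":0,"dz":0,"rx":0,"ry":0,"rz":0,"gripper":0.6},
  {"dx":0,"dy":0,"dz":0,"rx":0,"ry":0,"rz":0,"gripper":0.6},
  {"dx":0,"dy":0,"dz":0,"rx":0,"ry":0,"rz":0,"gripper":0.6},
  {"dx":0,"dy":0,"dz":0.02,"rx":0,"ry":0,"rz":0,"gripper":0.6},
  {"dx":0,"dy":0,"dz":0.04,"rx":0,"ry":0,"rz":0,"gripper":0.6},
  {"dx":0,"dy":0,"dz":0.04,"rx":0,"ry":0,"rz":0,"gripper":0.6},
  {"dx":0,"dy":0,"dz":0.04,"rx":0,"ry":0,"rz":0,"gripper":0.6},
  {"dx":-0.05,"dy":-0.03,"dz":0.02,"rx":0,"ry":0,"rz":0,"gripper":0.6},
  {"dx":-0.05,"dy":-0.03,"dz":0,"rx":0,"ry":0,"rz":0,"gripper":0.6},
  {"dx":-0.04,"dy":-0.03,"dz":0,"rx":0,"ry":0,"rz":0,"gripper":0.6},
])

```text
t: 64.35
eef_pos: [495.2, -339.6, 222.1]
tcp_rot: [-1.57, 0.001, -1.4]
ft_force: [1.4, -1.1, -0.7]
opening: 0.603
```

jog_arm([
  {"dx":-0.03,"dy":-0.05,"dz":0,"rx":0,"ry":0,"rz":0,"gripper":0.6},
  {"dx":-0.02,"dy":-0.05,"dz":0,"rx":0,"ry":0,"rz":0,"gripper":0.6},
  {"dx":0,"dy":0,"dz":0,"rx":0,"ry":0,"rz":0,"gripper":0.6},
  {"dx":0,"dy":0,"dz":0,"rx":0,"ry":0,"rz":0,"gripper":0.6},
])

```text
t: 64.75
eef_pos: [451.6, -429.6, 221.0]
tcp_rot: [-1.57, 0.002, -1.404]
ft_force: [-0.3, 0.8, 0.4]
opening: 0.6
```

```bash
python3 -c "
from h import *
st()
im=snap('top','t44'); s=snap('side','s44'); crop(s,(200,110,340,260),5,'c44')
ms=cmask(s,(9,150,185),(16,255,255)); mt=cmask(im,(8,180,95),(18,255,255))
print(fit([('side',ms)],(620,-259,.165),boxpts(70,14,50,93)),fit([('top',mt)],(620,-259,.165),boxpts(70,14,50,93)))
"
```

```text
t 64.75 q [-0.867  0.493  1.568  0.002  1.082  0.536] p [ 451.6 -429.6  221. ] dir [ 0.     0.002 -1.   ] jaw [ 0.166 -0.986 -0.002] F [-0.3  0.8  0.4] M [ 0.05 -0.04 -0.01] op 0.6
(array([ 6.19804718e+02, -2.63226933e+02,  3.16288309e-01]), np.float64(0.3291542879778174)) (array([ 6.20147250e+02, -2.60550434e+02,  1.68893873e-01]), np.float64(0.14288406053111935))
```

View pics/c44.png

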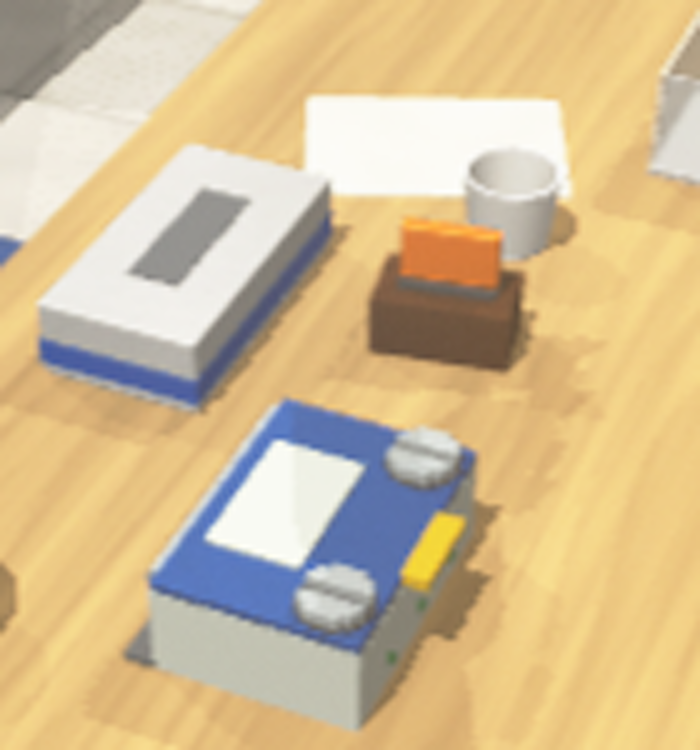

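View pics/t44.png

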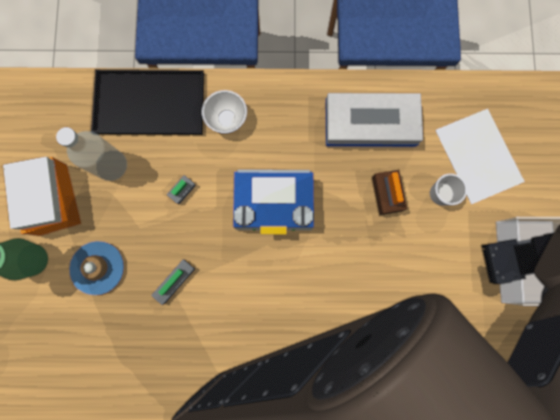

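```bash
python3 -c "
from h import *
print(env.job_done()); st()"
```

```text
the job is handed in; nothing more can be done
None
the job is handed in; nothing more can be done
```

The job is done and handed in at about 65 s of the 210 s allowed; the interface reported no verdict.

With the key I undid both screws, lifted the cover open by the tab and put the key back in its stand. I then laid the three 90 mm packs in the three bays. One of them had been knocked aside a few centimetres before I got to it, so I measured it again first. After that I shut the cover with the closed fingers, locked both screws with the key and put the key back in the stand.

The last pictures, from both cameras, show:
- **Cover and screws:** the cover is shut and both screw slots lie along dock x.
- **Key:** it stands upright and fully down in its slot, and the arm is clear of everything.
- **Look-alikes, plate and cup:** the 66 mm and 114 mm packs, the plate and the cup look to be where they started. I compared them by eye, not by measurement.
- **Packs in the bays:** before I shut the cover, each fitted within about 4.5 mm of its bay centre along x and 2.5 mm along y. The pack in the right bay sits farthest back, about 3 to 4 mm off centre.

**Checks that disagreed:** the two cameras differed by up to 5 mm, mostly in y. The side camera's fit of the key was poor, giving a yaw of 18° against 10° from above, so I relied on the top camera and the arm's own readings there.

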